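# Turn the painted panel over and start on its back

## Task

Clear every eraser lying on the painted panel and on the turning cradle into the metal tray. Then lever the panel up against the cradle's rail and lower it over, without letting it slap down, so that it lies flat on the shelf on the other side of the rail, painted face down. Finally take the brush, dip its tip briefly well down inside the white pot, dab it once on the middle of the panel's bare back, and stand the brush in its holder again; do not tip the pot or disturb the paint bottle, the tape roll or the pastel box.

Things in the scene. Friction and masses are not known exactly. Their poses are not given: they have to be found in the camera images.
- cradle: Turning cradle, fixed wooden stand. Origin: centre of its underside, on the table. x runs along the rail, y across it, z up. A flat top 150 mm (x) by 176 mm (y), 45 mm high, is split by a rail 16 mm thick (y from -8 to +8 mm) that runs along all of x and stands 25 mm above the top (to 70 mm): one shelf on each side, y -88 to -8 mm and y +8 to +88 mm. The panel starts on the -y shelf and must end on the +y shelf. Its yaw differs from start to start.
- panel: Loose painting panel of plywood, 170 mm (x) by 120 mm (y) by 12 mm (z), 0.14 to 0.24 kg. Origin: its centre. Its z axis points out of the painted face (up at the start, down when turned over); the back is bare wood. At the start it lies flat on the cradle's -y shelf, x along the rail, one long edge 1 to 5 mm from the rail, the other long edge overhanging the shelf by about 40 mm, 45 mm above the table, so that a fingertip fits beneath it.
- eraser0: White block eraser, 40 mm (x) by 22 mm (y) by 18 mm (z), 25 g. Origin: centre of its underside. Starts lying on the panel's painted face. May be absent.
- eraser1: White block eraser, 40 mm (x) by 22 mm (y) by 18 mm (z), 25 g. Origin: centre of its underside. Starts lying on the panel's painted face. May be absent.
- eraser2: White block eraser, 40 mm (x) by 22 mm (y) by 18 mm (z), 25 g. Origin: centre of its underside. Starts lying on the panel's painted face. May be absent.
- eraser3: White block eraser, 40 mm (x) by 22 mm (y) by 18 mm (z), 25 g. Origin: centre of its underside. Starts lying on the cradle's empty +y shelf. May be absent.
- eraser4: White block eraser, 40 mm (x) by 22 mm (y) by 18 mm (z), 25 g. Origin: centre of its underside. Starts lying on the cradle's empty +y shelf. May be absent.
- tray: Fixed open aluminium tray on the table, 260 mm (x) by 130 mm (y) by 35 mm high outside, walls 4 mm, floor 4 mm. Origin: centre of its underside.
- holder: Fixed square wooden brush block, 70 by 70 by 60 mm high. Origin: centre of its underside. In the middle of its top a square upright hole, 27 mm wide, 50 mm deep (its floor is 10 mm above the table), in which the brush stands.
- brush: Loose round brush, 175 mm long, 40 g, standing tip down in the holder, free to lean a few degrees. Origin: the end of the bristles (rigid). z runs from the tip up to the top of the handle. Bristles 12 mm thick up to 32 mm, ferrule 14 mm thick to 52 mm, wooden handle 16 mm thick from 52 to 175 mm.
- brush_tip (a point): The end of the brush's bristles (the brush's origin).
- pot: Loose open white ceramic pot, upright and round, rim radius 36 mm, 70 mm high, wall 4 mm, 0.4 kg, empty. Origin: centre of its underside.
- paint_bottle: Bystander: closed grey bottle, 52 mm wide, 110 mm high. Origin: centre of its underside. Leave it alone.
- tape_roll: Bystander: roll of paper tape lying flat, 90 mm across, 24 mm high. Origin: centre of its underside. Leave it alone.
- pastel_box: Bystander: flat closed cardboard box, 100 by 150 by 22 mm. Origin: centre of its underside. Leave it alone.
Mind the look-alikes: they are no part of the job. Leave any black or purple look-alike of the eraser1 alone.

How it is judged:
By the outcome, as a careful person would: the job done as asked, in the order asked, and still so for the second after the job is handed in, with the robot touching nothing.
Of eraser0, eraser1, eraser2, eraser3, eraser4 only 3 to 5 are there at a start; the rules pass over those that are not, and their reading is None.
At some moment in a run one of eraser0, eraser1, eraser2, eraser3, eraser4 may be knocked a few centimetres aside while the robot is not near it.
It also fails if it takes over 210 s, if anything falls off the work surface, if the arm or the gripper's body presses on something with over 40 N, if the wrist force passes 120 N, or if a joint passes its speed limit or range.

## Robot

A 7-joint arm with a two-finger parallel gripper is mounted at the origin on the work surface. World frame = base frame: x ahead of the robot, y to its left, z up, the work surface at z = 0. Lengths are in m, angles in rad, forces in N, time in s.
With the tool pointing down it reaches from about 0.4 to 0.875 m from the base axis. Payload 19.3 kg.
Tool frame: the origin (TCP) lies at the very end of the fingers, on their centre line; the grasp point (between the pads) lies 19 mm behind it (pinch_z is the distance from the TCP to the grasp point, in m); z points along the fingers, x is the direction in which the jaws open and shut, and the axes are right-handed (so a half turn about z gives the same grasp; the last joint's range is limited). The gripper opens to 85 mm and grips with 20 to 120 N. Pads are 22 mm wide; open, the fingers measure 114 mm over their backs; the gripper's body (76 mm by 85 mm) begins 54 mm behind the grasp point. The pads swing forward as they close: fully open they stand 13 mm farther back than shut.
Start: joints at [-1.396, 0.521, -0.036, 1.599, 0.021, 1.021, -0.113], TCP at [0.151, 0.606, 0.231] pointing down, gripper open.
Joint ranges: [-2.91, 2.91], [-0.3, 2.13], [-1.5, 1.42], [0.17, 2.43], [-1.26, 4.41], [0.16, 1.93], [-2.52, 2.52]. Speed limits (rad/s): [1.89, 1.89, 2.39, 2.39, 3.01, 3.01, 3.01].

## Interface

Orientations are given as a 3x3 rotation matrix whose columns are the frame's x, y, z axes.
In Python, from rig import * gives the robot as it stands.
- The arm moves only by the tool play_rows, never from a script. Its argument "steps" is a list of rows, each an object with "offset": the shift along the tool's x, y, z in units of 20 cm (1.0 is 20 cm), a list of three; "yaw": the turn about the tool's z in units of 90 degrees (1.0 is 90 degrees). In form: [{"offset": [dx, dy, dz], "yaw": yaw}, ...]. A call has 1 to 5 rows; each row is the pose to reach, as a shift and turn from the pose commanded when the call began, along the tool's axes at that moment; what a row does not reach only later rows make up. A row lasts 1/12 s, in which the tool goes at most 41.7 mm and 7.16 degrees, less where a joint would pass 70% of its speed; a pose out of reach is approached as far as the arm can. A call with a number of a shift or a turn outside -1 to 1 is refused whole. A call with a gripper value outside its range is refused whole. "jaw" is the opening in per cent of the stroke, from 0 (shut) to 100 (fully open), set as the call begins (left out, the last holds). The fingers move at their own pace and stop on an object; "grip_force" is the grip in N (left out, the last holds). Time passes only in rows, so rows that repeat a pose let the fingers close. It gives the time, the measured TCP pose, the force and the opening at its end, in the units of the state.
- observe(): the state, without advancing time (a new reading comes with each control period).
- snapshot(name): name is "side" or "top"; returns the picture (420x560x3 uint8, red, green, blue); there is no depth.
- camera_info(name): a dict with "mtx" (3x3 intrinsics, pixels), "R" (3x3) and "t" (3): a world point X has camera coordinates R X + t. Camera axes: x right, y down, z forward; pixel columns grow to the right and rows downward; lengths in m; the calibration is good to about 2 mm. A picture is of the moment at which its call begins. camera_info takes no time and is no camera call.
- job_done(): hands the job in, once; it reports no verdict.
Trained networks look in the newest picture that a camera, given by its name, has taken for a name from the list of things; names that differ only in an ending like _2 or _b are one class to them, and where a whole thing is asked for, a point or a joint stands for the part that bears it (a point fixed in the world has none). Each returns a list of dicts, best first, with "confidence" (0 to 1); they miss things now and then, are a little off and sometimes report something else, mostly with a low value. They report only what shows in the picture. A call takes as long as a camera call. They do not tell look-alikes from the thing itself.
- outline_of(name, camera): "region" (420x560 bool, what is visible of it) and "location" ([column, row] in pixels, amid what is visible of it).
The state is a dict: "clock": time; "joint_pos": joint angles; "qd": joint speeds; "tau": joint torques, N m; "position": TCP position; "ee_rot": TCP orientation; "ft_force": force on the tool from outside, world axes, zero at the start; "torque": the same for the moment, N m; "gripper_width": finger opening in m.
Only numpy, scipy, OpenCV 4.12 (cv2) and the standard library are available. Lean on these libraries where they do the work, as an engineer would, in place of code of your own. Each camera call takes 0.05 s, during which the arm holds its last target.

## Working session

There is one attempt and no reset: what is moved stays moved. The work goes in short steps, Python scripts to look and compute and a tool call to move; the robot and the scene stay as the last step left them, time stands still between calls to the robot, and variables do not carry over. Pictures are saved under pics/ and viewed, and the job is handed in when it is done.

Besides the shell and the picture viewer there is one more tool, called after ">>>" by a JSON object that holds its "op" and its "data". play_rows: Moves the arm, as the interface text tells. Its arguments: {"type":"object","properties":{"steps":{"type":"array","items":{"type":"object","properties":{"offset":{"type":"array","items":{"type":"number"}},"yaw":{"type":"number"}}}},"jaw":{"type":"number"},"grip_force":{"type":"number"}},"required":["steps"]}

```bash
ls -la; mkdir -p pics
python3 - <<'E'
from rig import *
import cv2
s=observe()
for k,v in s.items(): print(k,v)
for n in ("side","top"):
    im=snapshot(n); cv2.imwrite(f"pics/{n}0.png",im[:,:,::-1]); c=camera_info(n); print(n,c)
E
```

```text
total 12
drwxr-xr-x  3 agent agent 4096 Dec  6 21:00 .
drwxr-xr-x 23 root  root  4096 Dec  6 21:00 ..
drwxr-xr-x  2 agent agent 4096 Dec  6 21:00 pics
clock 0.0
joint_pos [-1.39618275  0.52204243 -0.03631573  1.60001974  0.02122338  1.02109749
 -0.11282525]
qd [-8.17238837e-05 -8.55830370e-04 -1.46726574e-03 -2.73730441e-05
 -5.17574487e-04  6.35834470e-04  3.83859867e-04]
tau [ 2.07255805e-03 -9.27092028e+01  1.98056392e+00 -3.69934845e+01
  1.78048282e-02  8.13373423e-03  7.89773503e-05]
position [0.15145016 0.60601409 0.23070396]
ee_rot [[ 2.42407284e-01  9.70174560e-01 -1.77902147e-04]
 [ 9.70173863e-01 -2.42407324e-01 -1.16801304e-03]
 [-1.17630132e-03  1.10538855e-04 -9.99999302e-01]]
ft_force [-0.06343192  0.24369417 -0.61807408]
torque [ 0.04862518 -0.03265003  0.04686027]
gripper_width 0.0855338803121372
side {'mtx': array([[524.5668842 ,   0.        , 281.24479318],
       [  0.        , 524.5668842 , 206.95184637],
       [  0.        ,   0.        ,   1.        ]]), 'R': array([[ 0.99078882, -0.1353146 ,  0.00524205],
       [-0.09719784, -0.73758048, -0.66822722],
       [ 0.09428733,  0.66156254, -0.74393877]]), 't': array([-0.49866641,  0.06775625,  1.08645324])}
top {'mtx': array([[501.20754972,   0.        , 271.79560894],
       [  0.        , 501.20754972, 209.95405903],
       [  0.        ,   0.        ,   1.        ]]), 'R': array([[-0.01275616, -0.99954213,  0.02743757],
       [-0.995425  ,  0.01009555, -0.09501132],
       [ 0.09469082, -0.02852403, -0.995098  ]]), 't': array([-0.0600276 ,  0.52443905,  1.30044001])}
```

View pics/side0.png

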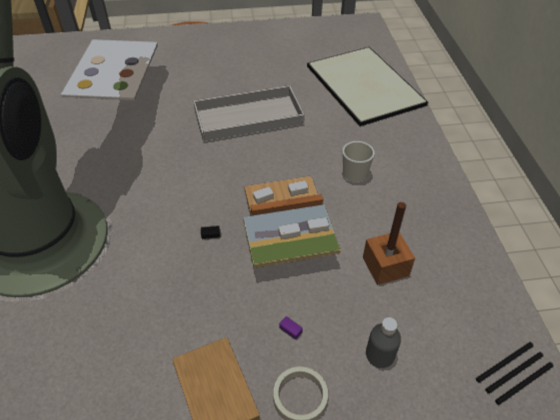

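View pics/top0.png

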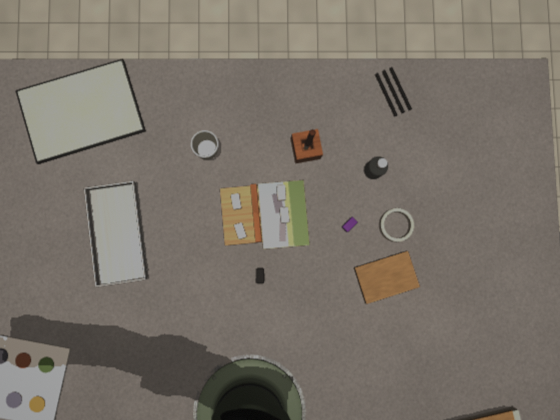

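```bash
cat > h.py <<'E'
from rig import *
import numpy as np, cv2
def ray(cam,uv):
    c=camera_info(cam); K,R,t=c['mtx'],c['R'],c['t']
    d=R.T@(np.linalg.inv(K)@np.array([uv[0],uv[1],1.])); o=-R.T@t
    return o,d
def onz(cam,uv,z):
    o,d=ray(cam,uv); return o+d*(z-o[2])/d[2]
def proj(cam,X):
    c=camera_info(cam); p=c['mtx']@(c['R']@np.asarray(X,float)+c['t']); return p[:2]/p[2]
def snap(cam,fn,crop=None,scale=1):
    im=snapshot(cam)
    if crop: x0,y0,x1,y1=crop; im=im[y0:y1,x0:x1]
    im=cv2.resize(im,None,fx=scale,fy=scale,interpolation=cv2.INTER_CUBIC)
    cv2.imwrite('pics/'+fn+'.png',im[:,:,::-1])
def rect(cam,reg,z):
    cs,_=cv2.findContours(reg.astype(np.uint8),cv2.RETR_EXTERNAL,cv2.CHAIN_APPROX_NONE)
    c=max(cs,key=cv2.contourArea)[:,0,:]
    P=np.array([onz(cam,p,z)[:2] for p in c])
    (cx,cy),(w,h),a=cv2.minAreaRect((P*1000).astype(np.float32))
    return round(cx,1),round(cy,1),round(w,1),round(h,1),round(a,1)
E
python3 - <<'E'
from h import *
snapshot('top');snapshot('side')
zt=dict(cradle=.045,panel=.057,eraser0=.07,tray=.035,holder=.06,pot=.07,brush=.185,paint_bottle=.11,tape_roll=.024,pastel_box=.022)
for n,z in zt.items():
  for cam in ('top','side'):
    for d in outline_of(n,cam):
        if d['confidence']<.3: continue
        zz=z
        print(n,cam,round(d['confidence'],2),np.round(d['location']),d['region'].sum(),rect(cam,d['region'],zz),np.round(onz(cam,d['location'],zz)[:2],3))
E
python3 - <<'E'
from h import *
snap('top','t1',(200,120,340,270),5); snap('side','s1',(190,130,420,290),3)
E
```

```text
cradle top 0.82 [243. 217.] 1907 (512.2, 15.9, 151.4, 99.5, 5.1) [0.505 0.01 ]
cradle top 0.51 [310. 137.] 111 (710.9, -165.7, 15.3, 56.7, 67.5) [ 0.716 -0.169]
cradle side 0.94 [282. 199.] 1758 (511.5, 19.0, 160.0, 91.3, 4.8) [0.507 0.008]
panel top 0.64 [277. 216.] 2694 (511.7, -93.0, 169.3, 122.8, 4.5) [ 0.506 -0.079]
panel side 0.83 [286. 237.] 3830 (508.5, -98.2, 170.6, 127.1, 4.3) [ 0.499 -0.104]
eraser0 top 0.65 [347. 222.] 88 (480.7, -261.5, 18.0, 34.8, 43.9) [ 0.486 -0.257]
eraser0 top 0.55 [236. 200.] 121 (544.7, 26.5, 20.4, 38.6, 89.7) [0.547 0.027]
eraser0 top 0.53 [281. 216.] 122 (507.5, -95.8, 20.5, 38.5, 89.2) [ 0.505 -0.089]
eraser0 top 0.53 [257. 270.] 123 (353.7, -31.6, 17.7, 37.6, 89.4) [ 0.367 -0.026]
eraser0 top 0.49 [280. 192.] 113 (568.2, -86.5, 20.6, 36.3, 89.2) [ 0.565 -0.087]
eraser0 top 0.32 [385. 276.] 2197 (346.5, -353.6, 97.3, 148.0, 16.5) [ 0.347 -0.351]
eraser0 side 0.88 [291. 325.] 305 (476.8, -306.3, 25.1, 39.9, 45.1) [ 0.478 -0.303]
eraser0 side 0.77 [210. 234.] 205 (352.8, -82.6, 30.2, 34.7, 88.1) [ 0.352 -0.088]
eraser0 side 0.7 [298. 186.] 203 (5
[... 1263 characters left out ...]
t_bottle top 0.53 [281. 192.] 141 (561.6, -85.9, 22.4, 37.7, 89.2) [ 0.561 -0.087]
paint_bottle top 0.49 [408. 226.] 504 (477.8, -372.3, 85.2, 85.2, 88.1) [ 0.473 -0.401]
paint_bottle side 0.93 [384. 344.] 1313 (613.4, -370.7, 90.7, 48.7, 54.8) [ 0.613 -0.377]
paint_bottle side 0.34 [291. 230.] 221 (498.3, -132.0, 30.9, 35.2, 82.5) [ 0.503 -0.131]
tape_roll top 0.59 [403. 214.] 487 (481.8, -394.9, 89.6, 91.9, 43.7) [ 0.511 -0.417]
tape_roll side 0.69 [308. 376.] 1307 (480.4, -398.8, 87.6, 89.6, 82.3) [ 0.497 -0.375]
pastel_box top 0.72 [386. 274.] 2216 (345.1, -365.8, 101.5, 153.4, 16.6) [ 0.35  -0.366]
pastel_box side 0.66 [213. 383.] 4911 (341.7, -371.0, 103.1, 156.9, 16.9) [ 0.34  -0.365]
```

View pics/t1.png

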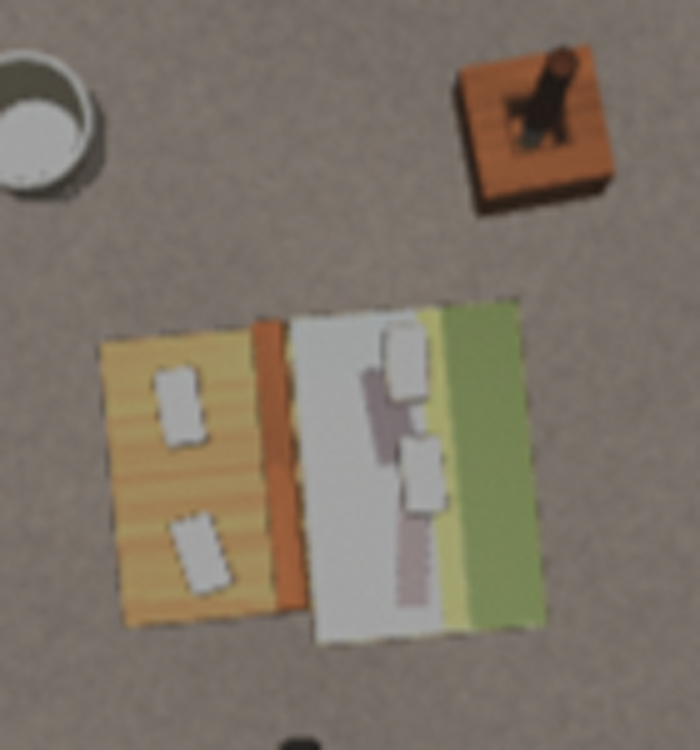

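View pics/s1.png

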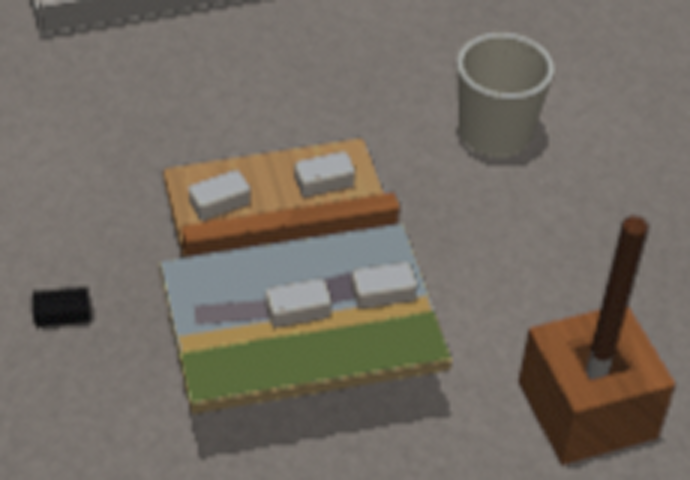

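Run:
```python
from h import *
def w(u,v,z): return onz('top',(200+(u+.0)/5-.4,120+v/5-.4),z)
for n,l,z in [('shelf',[(102,342),(125,627)],.045),('rail',[(252,322),(282,320),(275,612),(307,608)],.07),('panel',[(290,318),(519,300),(547,627),(317,643)],.057),
 ('eA',[(155,372),(194,365),(208,441),(168,449)],.063),('eB',[(170,522),(209,513),(232,585),(193,596)],.063),('eC',[(386,324),(425,320),(429,402),(388,398)],.075),('eD',[(400,440),(438,434),(447,512),(405,514)],.075),('hole',[(505,92),(560,88),(572,142),(515,150)],.06),('holder',[(458,72),(588,45),(613,178),(478,203)],.06)]:
    P=np.array([w(*p,z)[:2] for p in l])*1000
    print(n,P.mean(0).round(1),P.round(0).tolist())
# side check
for n,p,z in [('eA',(326,169),.063),('eB',(220,189),.063),('eC',(386,281),.075),('eD',(298,297),.075),('potrim',(505,66),.07),('bt',(633,225),.185)]:
    print(n,(onz('side',(190+p[0]/3-.3,130+p[1]/3-.3),z)*1000).round(1))
print((w(563,60,.185)*1000).round(), (w(30,128,.07)*1000).round())
for cam in ('top',):
    snapshot(cam)
    for n,z in(('pot',.07),):
        d=outline_of(n,cam)[0]; ys,xs=np.where(d['region']); print(xs.min(),xs.max(),ys.min(),ys.max())
```

```text
shelf [506.5  63.4] [[581.0, 69.0], [432.0, 58.0]]
rail [513.3 -22.8] [[587.0, -10.0], [588.0, -25.0], [438.0, -20.0], [440.0, -36.0]]
panel [510.5 -94.7] [[591.0, -29.0], [599.0, -148.0], [429.0, -160.0], [422.0, -41.0]]
eA [544.4  27.2] [[562.0, 41.0], [566.0, 20.0], [527.0, 14.0], [523.0, 34.0]]
eB [468.5  17.6] [[485.0, 33.0], [489.0, 13.0], [452.0, 2.0], [447.0, 22.0]]
eC [565.5 -88.8] [[585.0, -78.0], [587.0, -98.0], [544.0, -100.0], [546.0, -79.0]]
eD [506.9 -95.8] [[525.0, -85.0], [528.0, -104.0], [488.0, -108.0], [487.0, -87.0]]
hole [ 694.9 -159.9] [[709.0, -143.0], [711.0, -172.0], [682.0, -178.0], [678.0, -148.0]]
holder [ 691.6 -157.9] [[720.0, -118.0], [734.0, -187.0], [663.0, -199.0], [650.0, -128.0]]
eA [542.6  23.1  63. ]
eB [466.5  13.6  63. ]
eC [563.1 -93.6  75. ]
eD [504.5 -99.5  75. ]
potrim [689.8 104.4  70. ]
bt [ 688.8 -161.2  185. ]
[ 694. -160.  185.] [689. 104.  70.]
364 387 156 178
```

```bash
cat >> h.py <<'E'
import json,math
def cmd0():
    s=observe(); R=s['ee_rot']; return np.array(s['position']),math.degrees(math.atan2(R[1,0],R[0,0])),s
def plan(wps,vmax=.040,start=None):
    """wps: (x,y,z,ang_deg or None[,vmax]) ; prints calls"""
    p,a,s=cmd0()
    if start is not None: p,a=np.array(start[:3],float),start[3]
    print('t',round(s['clock'],2),'p',(p*1000).round(1),'a',round(a,2),'F',np.round(s['ft_force'],1),'w',round(s['gripper_width']*1000,1))
    for wp in wps:
        q=np.array([p[i] if wp[i] is None else wp[i] for i in range(3)]); b=a if wp[3] is None else wp[3]
        v=wp[4] if len(wp)>4 else vmax
        n=max(1,math.ceil(max(np.linalg.norm(q-p)/v,abs(b-a)/6.8)))
        k=0
        while k<n:
            m=min(5,n-k)
            # avoid comps > 1
            f=m/(n-k); p1=p+(q-p)*f; a1=a+(b-a)*f
            c,si=math.cos(math.radians(a)),math.sin(math.radians(a))
            d=p1-p
            o=[(c*d[0]+si*d[1])/.2,(si*d[0]-c*d[1])/.2,-d[2]/.2]
            o=[round(x,3)+0. for x in o]; y=round((a-a1)/90,3)+0.
            print('  call %d rows'%m,o,'yaw',y)
            # true commanded after rounding
            d=np.array([c*o[0]+si*o[1],si*o[0]-c*o[1],-o[2]])*.2
            p=p+d; a=a-y*90; k+=m
    print('  end',(p*1000).round(1),round(a,2))
E
python3 - <<'E'
from h import *
plan([(.5435,.025,.15,99),(.5435,.025,.053,99)])
E
```

```text
t 1.4 p [151.5 606.4 231.3] a 75.97 F [-0.7 -0.3  0.9] w 84.8
  call 5 rows [np.float64(-0.651), np.float64(0.724), np.float64(0.113)] yaw -0.071
  call 5 rows [np.float64(-0.728), np.float64(0.647), np.float64(0.113)] yaw -0.071
  call 5 rows [np.float64(-0.796), np.float64(0.562), np.float64(0.113)] yaw -0.071
  call 3 rows [np.float64(-0.512), np.float64(0.282), np.float64(0.067)] yaw -0.043
  call 3 rows [np.float64(0.001), np.float64(0.0), np.float64(0.485)] yaw 0.0
  end [543.5  25.1  53.1] 99.01
```

>>> {"op": "play_rows", "data": {"steps": [{"offset": [-0.651,0.724,0.113],"yaw": -0.071},{"offset": [-0.651,0.724,0.113],"yaw": -0.071},{"offset": [-0.651,0.724,0.113],"yaw": -0.071},{"offset": [-0.651,0.724,0.113],"yaw": -0.071},{"offset": [-0.651,0.724,0.113],"yaw": -0.071}], "jaw": 42, "grip_force": 30}}

```text
clock: 1.82
position: [0.2623, 0.4417, 0.2085]
ee_rot: [[0.135, 0.991, 0.001], [0.991, -0.135, -0.001], [-0.001, 0.001, -1.0]]
ft_force: [0.8, 0.9, 1.1]
gripper_width: 0.0362
```

>>> {"op": "play_rows", "data": {"steps": [{"offset": [-0.728,0.647,0.113],"yaw": -0.071},{"offset": [-0.728,0.647,0.113],"yaw": -0.071},{"offset": [-0.728,0.647,0.113],"yaw": -0.071},{"offset": [-0.728,0.647,0.113],"yaw": -0.071},{"offset": [-0.728,0.647,0.113],"yaw": -0.071}]}}

```text
clock: 2.23
position: [0.3708, 0.2802, 0.186]
ee_rot: [[0.024, 1.0, 0.0], [1.0, -0.024, -0.001], [-0.001, 0.0, -1.0]]
ft_force: [2.0, 0.0, 0.3]
gripper_width: 0.0361
```

>>> {"op": "play_rows", "data": {"steps": [{"offset": [-0.796,0.562,0.113],"yaw": -0.071},{"offset": [-0.796,0.562,0.113],"yaw": -0.071},{"offset": [-0.796,0.562,0.113],"yaw": -0.071},{"offset": [-0.796,0.562,0.113],"yaw": -0.071},{"offset": [-0.796,0.562,0.113],"yaw": -0.071}]}}

```text
clock: 2.65
position: [0.4796, 0.1189, 0.1634]
ee_rot: [[-0.088, 0.996, 0.001], [0.996, 0.088, -0.0], [-0.0, 0.001, -1.0]]
ft_force: [1.1, 0.1, -0.0]
gripper_width: 0.036
```

>>> {"op": "play_rows", "data": {"steps": [{"offset": [-0.512,0.282,0.067],"yaw": -0.043},{"offset": [-0.512,0.282,0.067],"yaw": -0.043},{"offset": [-0.512,0.282,0.067],"yaw": -0.043},{"offset": [-0.512,0.282,0.067],"yaw": -0.043},{"offset": [-0.512,0.282,0.067],"yaw": -0.043}]}}

```text
clock: 3.07
position: [0.544, 0.0229, 0.1497]
ee_rot: [[-0.153, 0.988, -0.0], [0.988, 0.153, -0.0], [-0.0, -0.0, -1.0]]
ft_force: [-0.2, 1.3, 0.0]
gripper_width: 0.0355
```

Run:
```python
from h import *
plan([(.5435,.025,.053,99)])
snap('top','t2',(200,120,340,270),4); snap('side','s2',(190,130,420,290),3)
```

```text
t 3.07 p [544.   22.9 149.7] a 98.81 F [-0.2  1.3  0. ] w 35.5
  call 3 rows [np.float64(0.011), np.float64(-0.001), np.float64(0.483)] yaw -0.002
  end [543.5  25.1  53.1] 98.99
```

View pics/s2.png

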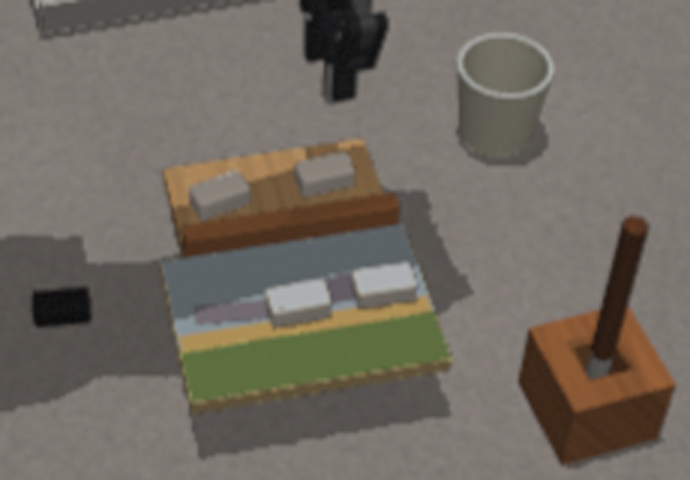

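>>> {"op": "play_rows", "data": {"steps": [{"offset": [0,0,0.2]},{"offset": [0,0,0.35]},{"offset": [0,0,0.45]},{"offset": [0,0,0.485]},{"offset": [0,0,0.485]}]}}

```text
invalid input
```

>>> {"op": "play_rows", "data": {"steps": [{"offset": [0,0,0]},{"offset": [0,0,0]},{"offset": [0,0,0]}], "jaw": 0}}

```text
invalid input
```

Run:
```python
from h import *
plan([(None,None,.15,None),(.53,.34,.15,98),(.53,.34,.035,98)])
```

```text
t 3.17 p [543.3  25.5 150.1] a 99.03 F [0.1 0.8 1.2] w 35.7
  call 1 rows [np.float64(0.0), np.float64(0.0), np.float64(0.0)] yaw 0.0
  call 5 rows [np.float64(0.977), np.float64(0.113), np.float64(0.0)] yaw 0.007
  call 3 rows [np.float64(0.587), np.float64(0.062), np.float64(0.0)] yaw 0.004
  call 3 rows [np.float64(0.0), np.float64(0.0), np.float64(0.575)] yaw 0.0
  end [530.  339.9  35.1] 98.04
```

>>> {"op": "play_rows", "data": {"steps": [{"offset": [0,0,0.2],"yaw": 0},{"offset": [0,0,0.35],"yaw": 0},{"offset": [0,0,0.45],"yaw": 0},{"offset": [0,0,0.485],"yaw": 0},{"offset": [0,0,0.485],"yaw": 0}]}}

```text
clock: 3.58
position: [0.5426, 0.0259, 0.0521]
ee_rot: [[-0.158, 0.987, -0.002], [0.987, 0.158, -0.0], [0.0, -0.002, -1.0]]
ft_force: [0.7, -0.5, 0.4]
gripper_width: 0.0361
```

>>> {"op": "play_rows", "data": {"steps": [{"offset": [0,0,0],"yaw": 0},{"offset": [0,0,0],"yaw": 0},{"offset": [0,0,0],"yaw": 0}], "jaw": 0}}

```text
clock: 3.83
position: [0.5443, 0.0251, 0.0545]
ee_rot: [[-0.157, 0.988, 0.002], [0.988, 0.157, 0.0], [-0.0, 0.002, -1.0]]
ft_force: [0.5, -0.4, -1.1]
gripper_width: 0.0209
```

Run:
```python
from h import *
plan([(None,None,.15,None),(.53,.34,.13,98),(.53,.34,.035,98)])
```

```text
t 3.83 p [544.3  25.1  54.5] a 99.02 F [ 0.5 -0.4 -1.1] w 20.9
  call 3 rows [np.float64(0.0), np.float64(0.0), np.float64(-0.477)] yaw 0.0
  call 5 rows [np.float64(0.979), np.float64(0.11), np.float64(0.062)] yaw 0.007
  call 3 rows [np.float64(0.588), np.float64(0.06), np.float64(0.038)] yaw 0.004
  call 3 rows [np.float64(0.0), np.float64(0.0), np.float64(0.475)] yaw 0.0
  end [530.  340.1  34.9] 98.03
```

>>> {"op": "play_rows", "data": {"steps": [{"offset": [0,0,-0.2],"yaw": 0},{"offset": [0,0,-0.4],"yaw": 0},{"offset": [0,0,-0.48],"yaw": 0}]}}

```text
clock: 4.08
position: [0.5452, 0.0249, 0.1542]
ee_rot: [[-0.156, 0.988, 0.005], [0.988, 0.156, 0.001], [-0.0, 0.005, -1.0]]
ft_force: [0.6, 0.2, 0.3]
gripper_width: 0.0207
```

>>> {"op": "play_rows", "data": {"steps": [{"offset": [0.979,0.11,0.062],"yaw": 0.007},{"offset": [0.979,0.11,0.062],"yaw": 0.007},{"offset": [0.979,0.11,0.062],"yaw": 0.007},{"offset": [0.979,0.11,0.062],"yaw": 0.007},{"offset": [0.979,0.11,0.062],"yaw": 0.007}]}}

```text
clock: 4.5
position: [0.5341, 0.2257, 0.1377]
ee_rot: [[-0.148, 0.989, 0.001], [0.989, 0.148, 0.002], [0.002, 0.002, -1.0]]
ft_force: [1.1, 0.9, -0.3]
gripper_width: 0.0212
```

>>> {"op": "play_rows", "data": {"steps": [{"offset": [0.2,0.02,0.01],"yaw": 0.004},{"offset": [0.4,0.04,0.03],"yaw": 0.004},{"offset": [0.588,0.06,0.038],"yaw": 0.004},{"offset": [0.588,0.06,0.3],"yaw": 0.004},{"offset": [0.588,0.06,0.48],"yaw": 0.004}]}}

```text
clock: 4.92
position: [0.5299, 0.3439, 0.0474]
ee_rot: [[-0.143, 0.99, 0.005], [0.99, 0.143, 0.005], [0.004, 0.005, -1.0]]
ft_force: [0.4, -1.4, -1.6]
gripper_width: 0.0211
```

>>> {"op": "play_rows", "data": {"steps": [{"offset": [0,0,0.075],"yaw": 0},{"offset": [0,0,0.11],"yaw": 0},{"offset": [0,0,0.11],"yaw": 0}]}}

```text
clock: 5.17
position: [0.5291, 0.3396, 0.0233]
ee_rot: [[-0.139, 0.99, -0.001], [0.99, 0.139, -0.001], [-0.001, -0.001, -1.0]]
ft_force: [0.3, -0.8, 0.4]
gripper_width: 0.0208
```

>>> {"op": "play_rows", "data": {"steps": [{"offset": [0,0,0],"yaw": 0},{"offset": [0,0,0],"yaw": 0}], "jaw": 42}}

```text
clock: 5.33
position: [0.5304, 0.3403, 0.0258]
ee_rot: [[-0.139, 0.99, 0.002], [0.99, 0.139, 0.002], [0.001, 0.003, -1.0]]
ft_force: [0.2, 0.1, 1.1]
gripper_width: 0.0359
```

Run:
```python
from h import *
plan([(None,None,.12,None),(.4675,.0156,.12,106),(.4675,.0156,.053,106)])
```

```text
t 5.33 p [530.4 340.3  25.8] a 98.0 F [0.2 0.1 1.1] w 35.9
  call 3 rows [np.float64(0.0), np.float64(0.0), np.float64(-0.471)] yaw 0.0
  call 5 rows [np.float64(-0.869), np.float64(-0.299), np.float64(0.0)] yaw -0.049
  call 4 rows [np.float64(-0.675), np.float64(-0.291), np.float64(0.0)] yaw -0.04
  call 2 rows [np.float64(0.0), np.float64(0.0), np.float64(0.335)] yaw 0.0
  end [467.6  15.6  53. ] 106.01
```

>>> {"op": "play_rows", "data": {"steps": [{"offset": [0,0,-0.2],"yaw": 0},{"offset": [0,0,-0.4],"yaw": 0},{"offset": [0,0,-0.471],"yaw": 0}]}}

```text
clock: 5.58
position: [0.5315, 0.341, 0.1246]
ee_rot: [[-0.139, 0.99, 0.006], [0.99, 0.139, 0.004], [0.004, 0.007, -1.0]]
ft_force: [1.0, 0.4, 0.8]
gripper_width: 0.0359
```

>>> {"op": "play_rows", "data": {"steps": [{"offset": [-0.869,-0.299,0],"yaw": -0.049},{"offset": [-0.869,-0.299,0],"yaw": -0.049},{"offset": [-0.869,-0.299,0],"yaw": -0.049},{"offset": [-0.869,-0.299,0],"yaw": -0.049},{"offset": [-0.869,-0.299,0],"yaw": -0.049}]}}

```text
clock: 6.0
position: [0.494, 0.154, 0.1197]
ee_rot: [[-0.211, 0.977, 0.002], [0.977, 0.211, -0.001], [-0.002, 0.001, -1.0]]
ft_force: [1.9, -1.3, -0.0]
gripper_width: 0.0358
```

>>> {"op": "play_rows", "data": {"steps": [{"offset": [-0.17,-0.073,0],"yaw": -0.01},{"offset": [-0.34,-0.146,0],"yaw": -0.02},{"offset": [-0.51,-0.22,0],"yaw": -0.03},{"offset": [-0.675,-0.291,0],"yaw": -0.04},{"offset": [-0.675,-0.291,0],"yaw": -0.04}]}}

```text
clock: 6.42
position: [0.4658, 0.0082, 0.1195]
ee_rot: [[-0.27, 0.963, 0.002], [0.963, 0.27, -0.002], [-0.003, 0.001, -1.0]]
ft_force: [-0.1, -0.7, 1.1]
gripper_width: 0.036
```

Run:
```python
from h import *
plan([(.4675,.0156,.053,106)])
snap('top','t3',(80,120,340,315),3); snap('side','s3',(180,70,420,290),3)
```

```text
t 6.42 p [465.8   8.2 119.5] a 105.65 F [-0.1 -0.7  1.1] w 36.0
  call 2 rows [np.float64(0.033), np.float64(0.018), np.float64(0.333)] yaw -0.004
  end [467.5  15.5  52.9] 106.01
```

View pics/s3.png

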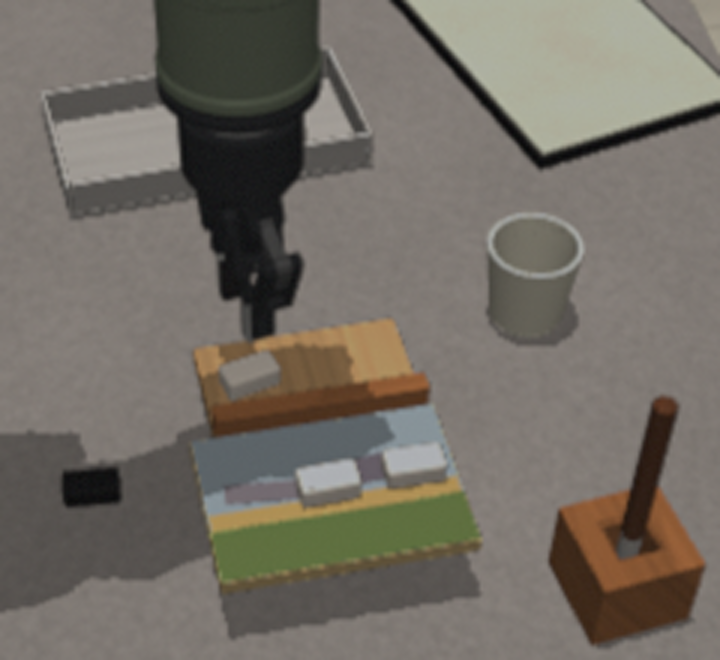

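View pics/t3.png

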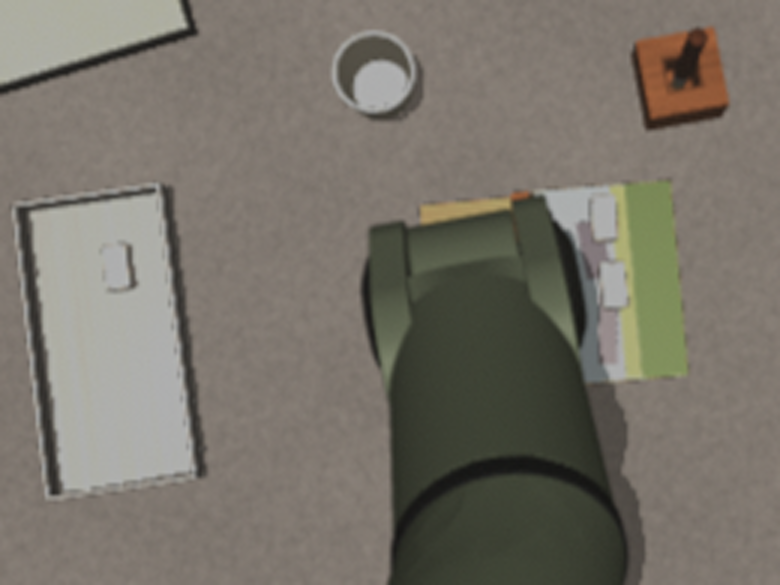

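Run:
```python
from h import *
plan([(.4675,.0156,.053,106)])
```

```text
t 6.52 p [467.3  13.7 119.4] a 105.84 F [ 0.1  0.5 -0.9] w 35.8
  call 2 rows [np.float64(0.009), np.float64(0.003), np.float64(0.332)] yaw -0.002
  end [467.4  15.6  53. ] 106.02
```

>>> {"op": "play_rows", "data": {"steps": [{"offset": [0,0,0.15],"yaw": 0},{"offset": [0,0,0.28],"yaw": 0},{"offset": [0,0,0.333],"yaw": 0},{"offset": [0,0,0.333],"yaw": 0}]}}

```text
clock: 6.85
position: [0.4662, 0.0163, 0.0501]
ee_rot: [[-0.278, 0.961, -0.002], [0.961, 0.278, 0.0], [0.001, -0.002, -1.0]]
ft_force: [-0.5, 0.8, -0.4]
gripper_width: 0.0359
```

>>> {"op": "play_rows", "data": {"steps": [{"offset": [0,0,0],"yaw": 0},{"offset": [0,0,0],"yaw": 0},{"offset": [0,0,0],"yaw": 0}], "jaw": 0}}

```text
clock: 7.1
position: [0.4675, 0.0154, 0.0526]
ee_rot: [[-0.277, 0.961, 0.002], [0.961, 0.277, 0.0], [-0.0, 0.002, -1.0]]
ft_force: [-0.2, 0.7, 0.1]
gripper_width: 0.0211
```

Run:
```python
from h import *
plan([(None,None,.15,None),(.475,.335,.13,98),(.475,.335,.025,98)])
plan([(None,None,.13,None),(.564,-.0905,.13,92),(.564,-.0905,.064,92)],start=(.475,.335,.025,98))
```

```text
t 7.1 p [467.5  15.4  52.6] a 106.05 F [-0.2  0.7  0.1] w 21.1
  call 3 rows [np.float64(0.0), np.float64(0.0), np.float64(-0.487)] yaw 0.0
  call 5 rows [np.float64(0.847), np.float64(0.266), np.float64(0.055)] yaw 0.05
  call 4 rows [np.float64(0.693), np.float64(0.158), np.float64(0.045)] yaw 0.039
  call 3 rows [np.float64(0.0), np.float64(0.0), np.float64(0.525)] yaw 0.0
  end [474.9 335.1  25. ] 98.04
t 7.1 p [475. 335.  25.] a 98 F [-0.2  0.7  0.1] w 21.1
  call 3 rows [np.float64(0.0), np.float64(0.0), np.float64(-0.525)] yaw 0.0
  call 5 rows [np.float64(-0.986), np.float64(0.066), np.float64(0.0)] yaw 0.03
  call 5 rows [np.float64(-0.981), np.float64(0.112), np.float64(0.0)] yaw 0.031
  call 1 rows [np.float64(-0.195), np.float64(0.032), np.float64(0.0)] yaw 0.006
  call 2 rows [np.float64(0.0), np.float64(0.0), np.float64(0.33)] yaw 0.0
  end [564.  -90.4  64. ] 91.97
```

>>> {"op": "play_rows", "data": {"steps": [{"offset": [0,0,-0.2],"yaw": 0},{"offset": [0,0,-0.4],"yaw": 0},{"offset": [0,0,-0.487],"yaw": 0}]}}

```text
clock: 7.35
position: [0.4679, 0.0152, 0.1533]
ee_rot: [[-0.276, 0.961, 0.005], [0.961, 0.276, 0.001], [-0.001, 0.005, -1.0]]
ft_force: [1.0, -0.8, 1.1]
gripper_width: 0.0211
```

>>> {"op": "play_rows", "data": {"steps": [{"offset": [0.847,0.266,0.055],"yaw": 0.05},{"offset": [0.847,0.266,0.055],"yaw": 0.05},{"offset": [0.847,0.266,0.055],"yaw": 0.05},{"offset": [0.847,0.266,0.055],"yaw": 0.05},{"offset": [0.847,0.266,0.055],"yaw": 0.05}]}}

```text
clock: 7.77
position: [0.4705, 0.1993, 0.1386]
ee_rot: [[-0.206, 0.979, 0.002], [0.979, 0.206, 0.003], [0.003, 0.002, -1.0]]
ft_force: [-0.8, 0.7, -0.0]
gripper_width: 0.0206
```

>>> {"op": "play_rows", "data": {"steps": [{"offset": [0.2,0.046,0.01],"yaw": 0.01},{"offset": [0.4,0.09,0.03],"yaw": 0.03},{"offset": [0.58,0.13,0.04],"yaw": 0.039},{"offset": [0.693,0.158,0.045],"yaw": 0.039},{"offset": [0.693,0.158,0.2],"yaw": 0.039}]}}

```text
clock: 8.18
position: [0.4755, 0.3425, 0.1023]
ee_rot: [[-0.145, 0.989, 0.006], [0.989, 0.145, 0.008], [0.007, 0.008, -1.0]]
ft_force: [1.1, 1.2, -0.7]
gripper_width: 0.0216
```

>>> {"op": "play_rows", "data": {"steps": [{"offset": [0,0,0.17],"yaw": 0},{"offset": [0,0,0.3],"yaw": 0},{"offset": [0,0,0.37],"yaw": 0},{"offset": [0,0,0.37],"yaw": 0}]}}

```text
clock: 8.52
position: [0.4731, 0.3338, 0.0217]
ee_rot: [[-0.14, 0.99, -0.003], [0.99, 0.14, -0.002], [-0.002, -0.003, -1.0]]
ft_force: [0.5, -0.1, -0.1]
gripper_width: 0.0213
```

>>> {"op": "play_rows", "data": {"steps": [{"offset": [0,0,0],"yaw": 0},{"offset": [0,0,0],"yaw": 0}], "jaw": 42}}

```text
clock: 8.68
position: [0.4749, 0.3351, 0.0254]
ee_rot: [[-0.139, 0.99, 0.001], [0.99, 0.139, 0.001], [0.001, 0.002, -1.0]]
ft_force: [-0.1, 0.5, 0.3]
gripper_width: 0.036
```

>>> {"op": "play_rows", "data": {"steps": [{"offset": [0,0,-0.2],"yaw": 0},{"offset": [0,0,-0.4],"yaw": 0},{"offset": [0,0,-0.525],"yaw": 0}]}}

```text
clock: 8.93
position: [0.4753, 0.3353, 0.1338]
ee_rot: [[-0.139, 0.99, 0.003], [0.99, 0.139, 0.003], [0.002, 0.004, -1.0]]
ft_force: [0.9, 1.2, 0.1]
gripper_width: 0.0353
```

>>> {"op": "play_rows", "data": {"steps": [{"offset": [-0.986,0.066,0],"yaw": 0.03},{"offset": [-0.986,0.066,0],"yaw": 0.03},{"offset": [-0.986,0.066,0],"yaw": 0.03},{"offset": [-0.986,0.066,0],"yaw": 0.03},{"offset": [-0.986,0.066,0],"yaw": 0.03}]}}

```text
clock: 9.35
position: [0.5158, 0.1378, 0.1308]
ee_rot: [[-0.091, 0.996, 0.003], [0.996, 0.091, 0.0], [-0.0, 0.003, -1.0]]
ft_force: [0.8, -0.2, 0.1]
gripper_width: 0.0359
```

>>> {"op": "play_rows", "data": {"steps": [{"offset": [-0.2,0.022,0],"yaw": 0.006},{"offset": [-0.4,0.045,0],"yaw": 0.012},{"offset": [-0.6,0.07,0],"yaw": 0.02},{"offset": [-0.8,0.09,0],"yaw": 0.025},{"offset": [-0.96,0.112,0],"yaw": 0.031}]}}

```text
clock: 9.77
position: [0.5556, -0.0514, 0.1308]
ee_rot: [[-0.042, 0.999, 0.003], [0.999, 0.042, -0.001], [-0.001, 0.003, -1.0]]
ft_force: [0.3, -0.1, -0.5]
gripper_width: 0.0364
```

Run:
```python
from h import *
plan([(.564,-.0905,.13,92)])
snap('top','t4',(80,120,340,315),3); snap('side','s4',(180,70,420,290),3)
plan([(.564,-.0905,.13,92),(.564,-.0905,.065,92)])
```

```text
t 9.77 p [555.6 -51.4 130.8] a 92.4 F [ 0.3 -0.1 -0.5] w 36.4
  call 2 rows [np.float64(-0.197), np.float64(0.034), np.float64(0.004)] yaw 0.004
  end [564.  -90.4 130. ] 92.04
t 9.87 p [556.  -54.2 130.7] a 92.09 F [-0.1  1.6 -0.4] w 36.0
  call 1 rows [np.float64(-0.183), np.float64(0.033), np.float64(0.004)] yaw 0.001
  call 2 rows [np.float64(0.0), np.float64(0.0), np.float64(0.325)] yaw 0.0
  end [563.9 -90.5  64.9] 92.0
```

View pics/s4.png

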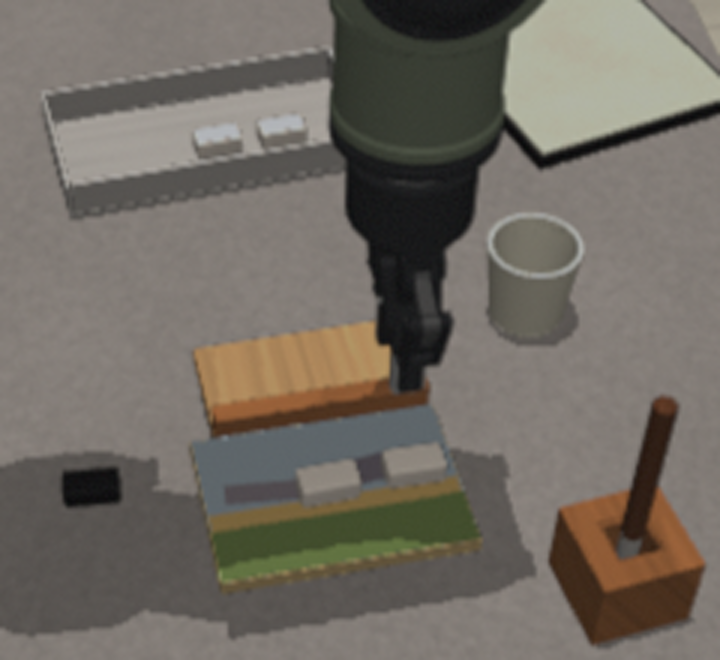

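View pics/t4.png

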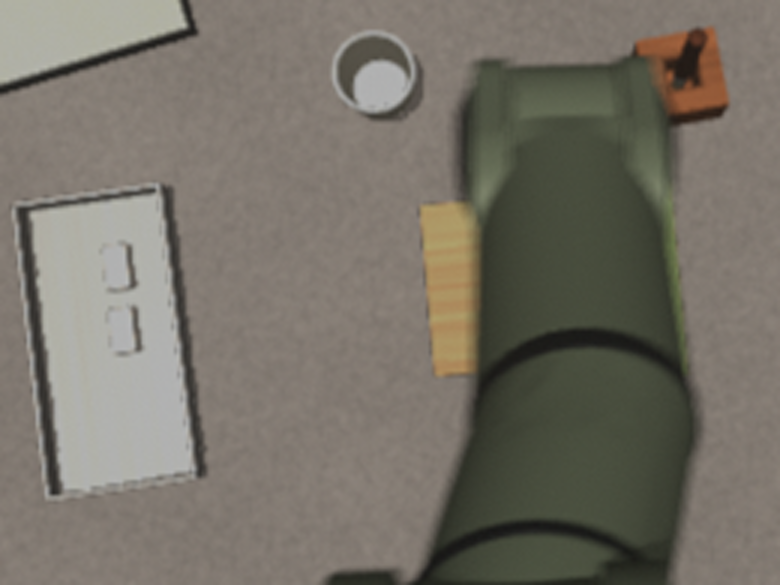

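>>> {"op": "play_rows", "data": {"steps": [{"offset": [-0.12,0.02,0],"yaw": 0},{"offset": [-0.183,0.033,0.004],"yaw": 0},{"offset": [-0.183,0.033,0.15],"yaw": 0},{"offset": [-0.183,0.033,0.28],"yaw": 0},{"offset": [-0.183,0.033,0.325],"yaw": 0}]}}

```text
clock: 10.28
position: [0.5622, -0.0841, 0.062]
ee_rot: [[-0.044, 0.999, -0.002], [0.999, 0.044, 0.0], [0.0, -0.002, -1.0]]
ft_force: [0.3, 0.7, -0.5]
gripper_width: 0.0357
```

>>> {"op": "play_rows", "data": {"steps": [{"offset": [0,0,0],"yaw": 0},{"offset": [0,0,0],"yaw": 0},{"offset": [0,0,0],"yaw": 0},{"offset": [0,0,0],"yaw": 0}], "jaw": 0}}

```text
clock: 10.62
position: [0.564, -0.0841, 0.0653]
ee_rot: [[-0.044, 0.999, 0.002], [0.999, 0.044, -0.0], [-0.0, 0.002, -1.0]]
ft_force: [-0.1, 0.2, -0.5]
gripper_width: 0.021
```

Run:
```python
from h import *
plan([(None,None,.15,None),(.42,.33,.13,98),(.42,.33,.025,98)])
plan([(None,None,.13,None),(.5055,-.097,.13,94),(.5055,-.097,.065,94)],start=(.42,.33,.025,98))
```

```text
t 10.62 p [564.  -84.1  65.3] a 92.54 F [-0.1  0.2 -0.5] w 21.0
  call 3 rows [np.float64(0.0), np.float64(0.0), np.float64(-0.424)] yaw 0.0
  call 5 rows [np.float64(0.955), np.float64(-0.285), np.float64(0.046)] yaw -0.028
  call 5 rows [np.float64(0.966), np.float64(-0.243), np.float64(0.045)] yaw -0.027
  call 1 rows [np.float64(0.195), np.float64(-0.04), np.float64(0.009)] yaw -0.006
  call 3 rows [np.float64(0.0), np.float64(0.0), np.float64(0.525)] yaw 0.0
  end [420.1 329.9  25.1] 98.03
t 10.62 p [420. 330.  25.] a 98 F [-0.1  0.2 -0.5] w 21.0
  call 3 rows [np.float64(0.0), np.float64(0.0), np.float64(-0.525)] yaw 0.0
  call 5 rows [np.float64(-0.988), np.float64(0.057), np.float64(0.0)] yaw 0.02
  call 5 rows [np.float64(-0.986), np.float64(0.089), np.float64(0.0)] yaw 0.02
  call 1 rows [np.float64(-0.196), np.float64(0.024), np.float64(0.0)] yaw 0.004
  call 2 rows [np.float64(0.0), np.float64(0.0), np.float64(0.325)] yaw 0.0
  end [505.6 -96.9  65. ] 94.04
```

>>> {"op": "play_rows", "data": {"steps": [{"offset": [0,0,-0.2],"yaw": 0},{"offset": [0,0,-0.36],"yaw": 0},{"offset": [0,0,-0.424],"yaw": 0}]}}

```text
clock: 10.87
position: [0.5648, -0.0844, 0.1534]
ee_rot: [[-0.044, 0.999, 0.005], [0.999, 0.044, -0.0], [-0.001, 0.005, -1.0]]
ft_force: [0.6, -0.4, 0.4]
gripper_width: 0.021
```

>>> {"op": "play_rows", "data": {"steps": [{"offset": [0.955,-0.285,0.046],"yaw": -0.028},{"offset": [0.955,-0.285,0.046],"yaw": -0.028},{"offset": [0.955,-0.285,0.046],"yaw": -0.028},{"offset": [0.955,-0.285,0.046],"yaw": -0.028},{"offset": [0.955,-0.285,0.046],"yaw": -0.028}]}}

```text
clock: 11.28
position: [0.4968, 0.1071, 0.1404]
ee_rot: [[-0.089, 0.996, 0.001], [0.996, 0.089, 0.001], [0.001, 0.001, -1.0]]
ft_force: [1.2, 0.7, -0.5]
gripper_width: 0.021
```

>>> {"op": "play_rows", "data": {"steps": [{"offset": [0.966,-0.243,0.045],"yaw": -0.027},{"offset": [0.966,-0.243,0.045],"yaw": -0.027},{"offset": [0.966,-0.243,0.045],"yaw": -0.027},{"offset": [0.966,-0.243,0.045],"yaw": -0.027},{"offset": [0.966,-0.243,0.045],"yaw": -0.027}]}}

```text
clock: 11.7
position: [0.431, 0.2957, 0.1314]
ee_rot: [[-0.132, 0.991, 0.001], [0.991, 0.132, 0.002], [0.002, 0.001, -1.0]]
ft_force: [0.8, 0.4, -0.5]
gripper_width: 0.0209
```

>>> {"op": "play_rows", "data": {"steps": [{"offset": [0.15,-0.03,0.009],"yaw": -0.006},{"offset": [0.195,-0.04,0.15],"yaw": -0.006},{"offset": [0.195,-0.04,0.33],"yaw": -0.006},{"offset": [0.195,-0.04,0.48],"yaw": -0.006},{"offset": [0.195,-0.04,0.534],"yaw": -0.006}]}}

```text
clock: 12.12
position: [0.4181, 0.3294, 0.0211]
ee_rot: [[-0.141, 0.99, -0.002], [0.99, 0.141, -0.002], [-0.002, -0.002, -1.0]]
ft_force: [-0.1, -0.5, 0.1]
gripper_width: 0.021
```

>>> {"op": "play_rows", "data": {"steps": [{"offset": [0,0,0],"yaw": 0},{"offset": [0,0,0],"yaw": 0},{"offset": [0,0,0],"yaw": 0}], "jaw": 42}}

```text
clock: 12.37
position: [0.4203, 0.3304, 0.0254]
ee_rot: [[-0.139, 0.99, 0.002], [0.99, 0.139, 0.002], [0.001, 0.002, -1.0]]
ft_force: [0.5, 0.1, 0.9]
gripper_width: 0.0358
```

>>> {"op": "play_rows", "data": {"steps": [{"offset": [0,0,-0.2],"yaw": 0},{"offset": [0,0,-0.4],"yaw": 0},{"offset": [0,0,-0.525],"yaw": 0}]}}

```text
clock: 12.62
position: [0.4204, 0.3305, 0.1335]
ee_rot: [[-0.139, 0.99, 0.003], [0.99, 0.139, 0.003], [0.003, 0.004, -1.0]]
ft_force: [0.3, 0.8, 0.4]
gripper_width: 0.0355
```

>>> {"op": "play_rows", "data": {"steps": [{"offset": [-0.988,0.057,0],"yaw": 0.02},{"offset": [-0.988,0.057,0],"yaw": 0.02},{"offset": [-0.988,0.057,0],"yaw": 0.02},{"offset": [-0.988,0.057,0],"yaw": 0.02},{"offset": [-0.988,0.057,0],"yaw": 0.02}]}}

```text
clock: 13.03
position: [0.4591, 0.1326, 0.1307]
ee_rot: [[-0.106, 0.994, 0.003], [0.994, 0.106, 0.0], [0.0, 0.003, -1.0]]
ft_force: [1.5, -0.1, -0.4]
gripper_width: 0.0354
```

>>> {"op": "play_rows", "data": {"steps": [{"offset": [-0.986,0.089,0],"yaw": 0.02},{"offset": [-0.986,0.089,0],"yaw": 0.02},{"offset": [-0.986,0.089,0],"yaw": 0.02},{"offset": [-0.986,0.089,0],"yaw": 0.02},{"offset": [-0.986,0.089,0],"yaw": 0.02}]}}

```text
clock: 13.45
position: [0.498, -0.0621, 0.1307]
ee_rot: [[-0.075, 0.997, 0.003], [0.997, 0.075, -0.001], [-0.001, 0.003, -1.0]]
ft_force: [1.2, 0.1, -0.8]
gripper_width: 0.036
```

>>> {"op": "play_rows", "data": {"steps": [{"offset": [-0.15,0.02,0],"yaw": 0.004},{"offset": [-0.196,0.024,0],"yaw": 0.004},{"offset": [-0.196,0.024,0],"yaw": 0.004},{"offset": [-0.196,0.024,0],"yaw": 0.004}]}}

```text
clock: 13.78
position: [0.5054, -0.0969, 0.1298]
ee_rot: [[-0.07, 0.998, 0.002], [0.998, 0.07, 0.0], [0.0, 0.002, -1.0]]
ft_force: [0.0, 1.3, -1.0]
gripper_width: 0.036
```

Run:
```python
from h import *
snap('side','s5',(180,70,420,290),3)
plan([(.5055,-.097,.13,94),(.5055,-.097,.065,94)])
```

```text
t 13.83 p [505.3 -96.  129.5] a 94.1 F [ 0.   0.1 -0.8] w 35.9
  call 1 rows [np.float64(-0.005), np.float64(0.001), np.float64(-0.002)] yaw 0.001
  call 2 rows [np.float64(0.0), np.float64(0.0), np.float64(0.325)] yaw 0.0
  end [505.6 -97.   64.9] 94.01
```

View pics/s5.png

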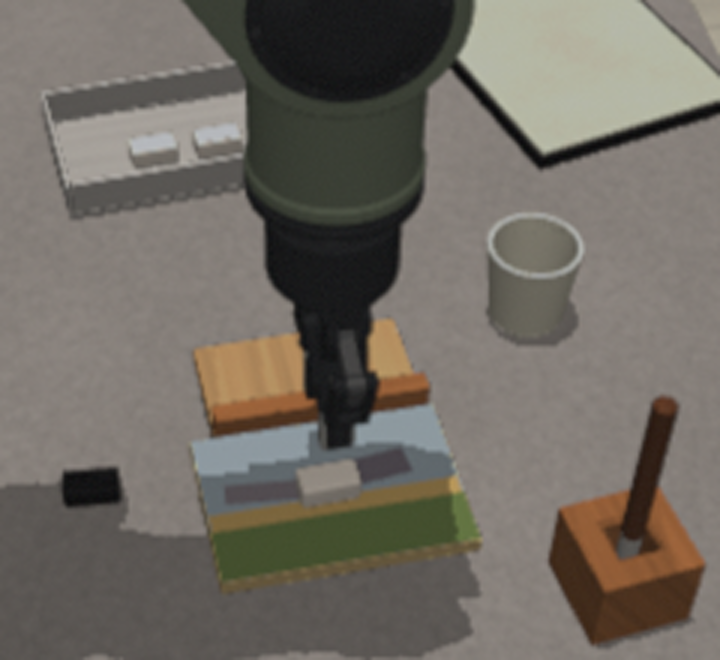

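>>> {"op": "play_rows", "data": {"steps": [{"offset": [0,0,0.15],"yaw": 0},{"offset": [0,0,0.28],"yaw": 0},{"offset": [0,0,0.325],"yaw": 0},{"offset": [0,0,0.325],"yaw": 0}]}}

```text
clock: 14.17
position: [0.5041, -0.0955, 0.0623]
ee_rot: [[-0.073, 0.997, -0.003], [0.997, 0.073, 0.001], [0.001, -0.003, -1.0]]
ft_force: [-0.1, 0.6, 0.6]
gripper_width: 0.036
```

>>> {"op": "play_rows", "data": {"steps": [{"offset": [0,0,0],"yaw": 0},{"offset": [0,0,0],"yaw": 0},{"offset": [0,0,0],"yaw": 0},{"offset": [0,0,0],"yaw": 0}], "jaw": 0}}

```text
clock: 14.5
position: [0.5056, -0.097, 0.0646]
ee_rot: [[-0.071, 0.997, 0.002], [0.997, 0.071, -0.0], [-0.0, 0.002, -1.0]]
ft_force: [0.7, -0.0, 1.7]
gripper_width: 0.0214
```

Run:
```python
from h import *
plan([(None,None,.15,None),(.37,.325,.13,98),(.37,.325,.025,98)])
```

```text
t 14.5 p [505.6 -97.   64.6] a 94.06 F [ 0.7 -0.   1.7] w 21.4
  call 3 rows [np.float64(0.0), np.float64(0.0), np.float64(-0.427)] yaw 0.0
  call 5 rows [np.float64(0.897), np.float64(-0.22), np.float64(0.042)] yaw -0.018
  call 5 rows [np.float64(0.903), np.float64(-0.194), np.float64(0.042)] yaw -0.018
  call 2 rows [np.float64(0.363), np.float64(-0.067), np.float64(0.016)] yaw -0.008
  call 3 rows [np.float64(0.0), np.float64(0.0), np.float64(0.525)] yaw 0.0
  end [370. 325.  25.] 98.02
```

>>> {"op": "play_rows", "data": {"steps": [{"offset": [0,0,-0.2],"yaw": 0},{"offset": [0,0,-0.36],"yaw": 0},{"offset": [0,0,-0.427],"yaw": 0}]}}

```text
clock: 14.75
position: [0.5063, -0.0973, 0.153]
ee_rot: [[-0.07, 0.998, 0.004], [0.998, 0.07, -0.0], [-0.001, 0.004, -1.0]]
ft_force: [0.6, -0.2, 1.6]
gripper_width: 0.021
```

>>> {"op": "play_rows", "data": {"steps": [{"offset": [0.897,-0.22,0.042],"yaw": -0.018},{"offset": [0.897,-0.22,0.042],"yaw": -0.018},{"offset": [0.897,-0.22,0.042],"yaw": -0.018},{"offset": [0.897,-0.22,0.042],"yaw": -0.018},{"offset": [0.897,-0.22,0.042],"yaw": -0.018}]}}

```text
clock: 15.17
position: [0.4469, 0.0833, 0.1411]
ee_rot: [[-0.103, 0.995, 0.0], [0.995, 0.103, 0.001], [0.001, 0.001, -1.0]]
ft_force: [0.8, 1.8, -1.3]
gripper_width: 0.0207
```

>>> {"op": "play_rows", "data": {"steps": [{"offset": [0.903,-0.194,0.042],"yaw": -0.018},{"offset": [0.903,-0.194,0.042],"yaw": -0.018},{"offset": [0.903,-0.194,0.042],"yaw": -0.018},{"offset": [0.903,-0.194,0.042],"yaw": -0.018},{"offset": [0.903,-0.194,0.042],"yaw": -0.018}]}}

```text
clock: 15.58
position: [0.39, 0.2597, 0.1327]
ee_rot: [[-0.131, 0.991, 0.0], [0.991, 0.131, 0.002], [0.002, 0.001, -1.0]]
ft_force: [-1.1, 1.0, -0.4]
gripper_width: 0.0209
```

>>> {"op": "play_rows", "data": {"steps": [{"offset": [0.2,-0.04,0.016],"yaw": -0.008},{"offset": [0.363,-0.067,0.016],"yaw": -0.008},{"offset": [0.363,-0.067,0.2],"yaw": -0.008},{"offset": [0.363,-0.067,0.4],"yaw": -0.008},{"offset": [0.363,-0.067,0.54],"yaw": -0.008}]}}

```text
clock: 16.0
position: [0.3689, 0.3254, 0.0226]
ee_rot: [[-0.141, 0.99, 0.0], [0.99, 0.141, 0.0], [0.0, 0.0, -1.0]]
ft_force: [0.6, -0.7, -1.5]
gripper_width: 0.0212
```

>>> {"op": "play_rows", "data": {"steps": [{"offset": [0,0,0],"yaw": 0},{"offset": [0,0,0],"yaw": 0},{"offset": [0,0,0],"yaw": 0}], "jaw": 42}}

```text
clock: 16.25
position: [0.3702, 0.3255, 0.0259]
ee_rot: [[-0.139, 0.99, 0.001], [0.99, 0.139, 0.001], [0.001, 0.001, -1.0]]
ft_force: [-0.1, -0.4, 1.3]
gripper_width: 0.0359
```

>>> {"op": "play_rows", "data": {"steps": [{"offset": [0,0,-0.2],"yaw": 0},{"offset": [0,0,-0.4],"yaw": 0},{"offset": [0,0,-0.6],"yaw": 0},{"offset": [0,0,-0.7],"yaw": 0}]}}

```text
clock: 16.58
position: [0.3708, 0.326, 0.1708]
ee_rot: [[-0.139, 0.99, 0.005], [0.99, 0.139, 0.005], [0.005, 0.006, -1.0]]
ft_force: [0.1, 0.5, 0.5]
gripper_width: 0.0358
```

Run:
```python
from h import *
snap('side','s6',(180,70,420,290),3);snap('top','t6',(80,120,340,315),3)
plan([])
for cam in('top','side'):
  for d in outline_of('panel',cam)[:1]: print(cam,rect(cam,d['region'],.057))
```

```text
t 16.68 p [371.3 326.5 170.3] a 97.98 F [ 0.6  0.1 -1.3] w 35.8
  end [371.3 326.5 170.3] 97.98
top (510.8, -93.4, 171.1, 120.3, 4.2)
side (508.5, -97.7, 172.7, 131.7, 4.7)
```

View pics/s6.png

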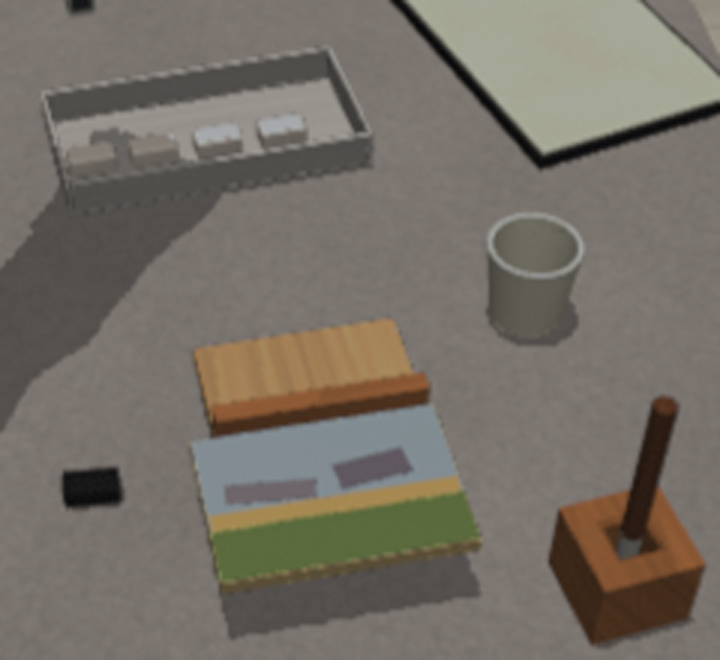

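View pics/t6.png

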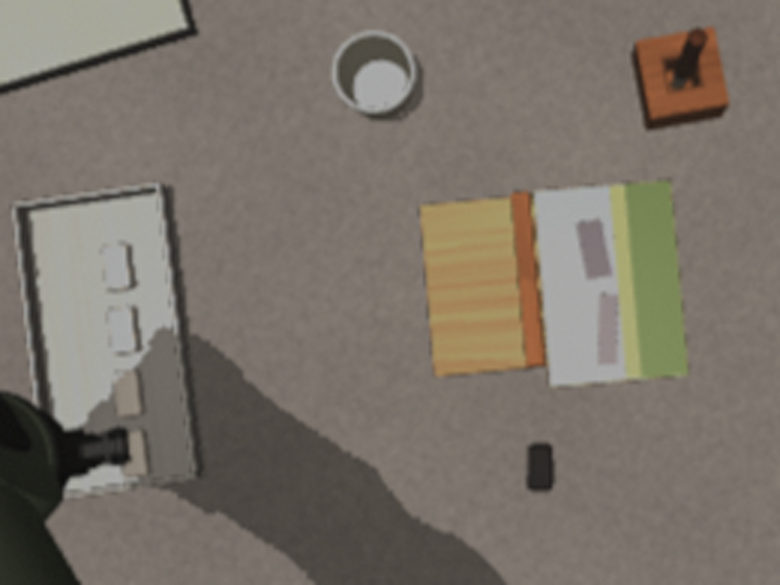

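```bash
cat >> h.py <<'E'
O=np.array([.5125,-.0248]); YAW=math.radians(4.1)
UX=np.array([math.cos(YAW),math.sin(YAW)]); UY=np.array([-UX[1],UX[0]])
def C(x,y): # cradle mm -> world m
    return O+(x*UX+y*UY)/1000
def Cinv(p): d=(np.asarray(p[:2])-O)*1000; return np.array([d@UX,d@UY])
E
python3 - <<'E'
from h import *
print(observe()['joint_pos'].round(3))
s=C(-8,-165)
plan([(s[0],s[1],.17,4.1)])
plan([(s[0],s[1],.17,184.1)])
E
```

```text
[-0.778  0.402 -0.081  2.006  0.048  0.731  0.822]
t 16.78 p [370.  325.3 166.4] a 98.0 F [-0.1  0.  -0.4] w 36.1
  call 5 rows [np.float64(-0.948), np.float64(0.131), np.float64(-0.006)] yaw 0.373
  call 5 rows [np.float64(-0.717), np.float64(0.632), np.float64(-0.007)] yaw 0.372
  call 4 rows [np.float64(-0.199), np.float64(0.739), np.float64(-0.005)] yaw 0.298
  end [ 516.4 -189.9  170. ] 4.13
t 16.78 p [370.  325.3 166.4] a 98.0 F [-0.1  0.  -0.4] w 36.1
  call 5 rows [np.float64(-0.948), np.float64(0.131), np.float64(-0.006)] yaw -0.342
  call 5 rows [np.float64(-0.881), np.float64(-0.373), np.float64(-0.007)] yaw -0.341
  call 4 rows [np.float64(-0.453), np.float64(-0.615), np.float64(-0.005)] yaw -0.274
  end [ 516.3 -189.8  170. ] 184.13
```

>>> {"op": "play_rows", "data": {"steps": [{"offset": [-0.948,0.131,-0.006],"yaw": 0.373},{"offset": [-0.948,0.131,-0.006],"yaw": 0.373},{"offset": [-0.948,0.131,-0.006],"yaw": 0.373},{"offset": [-0.948,0.131,-0.006],"yaw": 0.373},{"offset": [-0.948,0.131,-0.006],"yaw": 0.373}], "jaw": 0}}

```text
clock: 17.2
position: [0.422, 0.1368, 0.1654]
ee_rot: [[0.44, 0.898, -0.0], [0.898, -0.44, -0.001], [-0.001, 0.0, -1.0]]
ft_force: [-0.2, -0.4, 0.2]
gripper_width: 0.0003
```

>>> {"op": "play_rows", "data": {"steps": [{"offset": [-0.717,0.632,-0.007],"yaw": 0.372},{"offset": [-0.717,0.632,-0.007],"yaw": 0.372},{"offset": [-0.717,0.632,-0.007],"yaw": 0.372},{"offset": [-0.717,0.632,-0.007],"yaw": 0.372},{"offset": [-0.717,0.632,-0.007],"yaw": 0.372}]}}

```text
clock: 17.62
position: [0.4742, -0.0472, 0.1669]
ee_rot: [[0.863, 0.506, 0.0], [0.506, -0.863, -0.001], [-0.0, 0.001, -1.0]]
ft_force: [0.6, -0.4, 0.8]
gripper_width: 0.0001
```

>>> {"op": "play_rows", "data": {"steps": [{"offset": [-0.199,0.739,-0.005],"yaw": 0.298},{"offset": [-0.199,0.739,-0.005],"yaw": 0.298},{"offset": [-0.199,0.739,-0.005],"yaw": 0.298},{"offset": [-0.199,0.739,-0.005],"yaw": 0.298},{"offset": [-0.199,0.739,-0.005],"yaw": 0.298}]}}

```text
clock: 18.03
position: [0.516, -0.1961, 0.1677]
ee_rot: [[0.998, 0.06, 0.0], [0.06, -0.998, -0.003], [-0.0, 0.003, -1.0]]
ft_force: [-0.1, 0.1, -0.5]
gripper_width: -0.0
```

>>> {"op": "play_rows", "data": {"steps": [{"offset": [0,0,0.0],"yaw": 0},{"offset": [0,0,0],"yaw": 0},{"offset": [0,0,0],"yaw": 0}]}}

```text
clock: 18.28
position: [0.5157, -0.189, 0.1676]
ee_rot: [[0.997, 0.074, -0.001], [0.074, -0.997, 0.001], [-0.0, -0.001, -1.0]]
ft_force: [0.0, -0.1, -0.1]
gripper_width: -0.0001
```

Run:
```python
from h import *
s=C(-8,-160)
plan([(s[0],s[1],None,4.1),(s[0],s[1],.035,4.1)])
print(Cinv(cmd0()[0]))
```

```text
t 18.28 p [ 515.7 -189.   167.6] a 4.26 F [ 0.  -0.1 -0.1] w -0.1
  call 1 rows [np.float64(0.003), np.float64(-0.02), np.float64(0.0)] yaw 0.002
  call 4 rows [np.float64(0.0), np.float64(0.0), np.float64(0.663)] yaw 0.0
  end [ 516.  -184.9   35. ] 4.08
[  -8.50482864 -163.98910111]
```

>>> {"op": "play_rows", "data": {"steps": [{"offset": [0.003,-0.02,0.18],"yaw": 0.002},{"offset": [0.003,-0.02,0.38],"yaw": 0.002},{"offset": [0.003,-0.02,0.55],"yaw": 0.002},{"offset": [0.003,-0.02,0.64],"yaw": 0.002},{"offset": [0.003,-0.02,0.663],"yaw": 0.002}]}}

```text
clock: 18.7
position: [0.5147, -0.1845, 0.0324]
ee_rot: [[0.997, 0.071, -0.004], [0.071, -0.997, 0.002], [-0.004, -0.002, -1.0]]
ft_force: [-0.0, 0.7, 0.5]
gripper_width: 0.0001
```

>>> {"op": "play_rows", "data": {"steps": [{"offset": [0,-0.02,0],"yaw": 0},{"offset": [0,-0.04,0],"yaw": 0},{"offset": [0,-0.055,0],"yaw": 0},{"offset": [0,-0.065,0],"yaw": 0}]}}

```text
clock: 19.03
position: [0.5162, -0.1724, 0.0366]
ee_rot: [[0.998, 0.07, 0.002], [0.07, -0.998, -0.0], [0.002, 0.0, -1.0]]
ft_force: [-0.2, -0.2, -0.0]
gripper_width: 0.0001
```

>>> {"op": "play_rows", "data": {"steps": [{"offset": [0,-0.005,0],"yaw": 0},{"offset": [0,-0.01,0],"yaw": 0},{"offset": [0,-0.015,0],"yaw": 0},{"offset": [0,-0.02,0],"yaw": 0}]}}

```text
clock: 19.37
position: [0.5152, -0.1692, 0.0354]
ee_rot: [[0.998, 0.069, 0.0], [0.069, -0.998, -0.0], [0.0, 0.0, -1.0]]
ft_force: [-0.3, -1.4, 0.2]
gripper_width: -0.0002
```

Run:
```python
from h import *
plan([]);print(Cinv(cmd0()[0]))
snap('side','s7',(220,160,420,310),4);
```

```text
t 19.37 p [ 515.2 -169.2   35.4] a 3.96 F [-0.3 -1.4  0.2] w -0.2
  end [ 515.2 -169.2   35.4] 3.96
[  -7.61581291 -144.21552872]
```

View pics/s7.png

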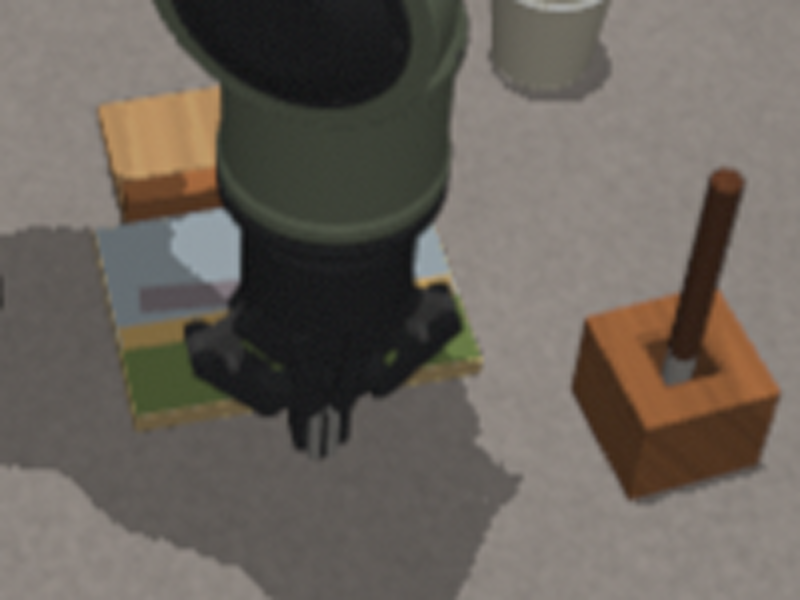

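>>> {"op": "play_rows", "data": {"steps": [{"offset": [0,-0.01,0],"yaw": 0},{"offset": [0,-0.01,0],"yaw": 0},{"offset": [0,-0.01,0],"yaw": 0}]}}

```text
clock: 19.67
position: [0.515, -0.1671, 0.0351]
ee_rot: [[0.998, 0.069, -0.0], [0.069, -0.998, 0.0], [-0.0, -0.0, -1.0]]
ft_force: [-0.2, -0.0, -0.8]
gripper_width: -0.0003
```

>>> {"op": "play_rows", "data": {"steps": [{"offset": [0,-0.01,0],"yaw": 0},{"offset": [0,-0.01,0],"yaw": 0},{"offset": [0,-0.01,0],"yaw": 0}]}}

```text
clock: 19.92
position: [0.5148, -0.1651, 0.0351]
ee_rot: [[0.998, 0.069, -0.0], [0.069, -0.998, 0.0], [-0.0, -0.0, -1.0]]
ft_force: [0.7, -0.1, 1.3]
gripper_width: 0.0002
```

>>> {"op": "play_rows", "data": {"steps": [{"offset": [0,-0.01,0],"yaw": 0},{"offset": [0,-0.01,0],"yaw": 0},{"offset": [0,-0.01,0],"yaw": 0}]}}

```text
clock: 20.17
position: [0.5147, -0.1631, 0.0352]
ee_rot: [[0.998, 0.069, -0.0], [0.069, -0.998, 0.0], [-0.0, -0.0, -1.0]]
ft_force: [-0.3, -0.3, -0.6]
gripper_width: -0.0003
```

>>> {"op": "play_rows", "data": {"steps": [{"offset": [0,-0.01,0],"yaw": 0},{"offset": [0,-0.01,0],"yaw": 0},{"offset": [0,-0.01,0],"yaw": 0}]}}

```text
clock: 20.42
position: [0.5148, -0.1612, 0.0352]
ee_rot: [[0.998, 0.069, 0.0], [0.069, -0.998, -0.0], [0.0, 0.0, -1.0]]
ft_force: [1.0, -1.3, 0.3]
gripper_width: 0.0003
```

>>> {"op": "play_rows", "data": {"steps": [{"offset": [0,-0.01,0],"yaw": 0},{"offset": [0,-0.01,0],"yaw": 0},{"offset": [0,-0.01,0],"yaw": 0}]}}

```text
clock: 20.67
position: [0.5155, -0.1607, 0.0356]
ee_rot: [[0.998, 0.068, 0.003], [0.068, -0.998, -0.002], [0.002, 0.002, -1.0]]
ft_force: [5.6, -8.4, -1.8]
gripper_width: -0.0001
```

>>> {"op": "play_rows", "data": {"steps": [{"offset": [0,-0.01,0],"yaw": 0},{"offset": [0,-0.01,0],"yaw": 0},{"offset": [0,-0.01,0],"yaw": 0}]}}

```text
clock: 20.92
position: [0.5157, -0.1605, 0.0359]
ee_rot: [[0.998, 0.067, 0.004], [0.067, -0.998, -0.004], [0.004, 0.005, -1.0]]
ft_force: [5.6, -19.7, -0.9]
gripper_width: -0.0
```

>>> {"op": "play_rows", "data": {"steps": [{"offset": [0,0,-0.015],"yaw": 0},{"offset": [0,0,-0.03],"yaw": 0},{"offset": [0,0,-0.05],"yaw": 0},{"offset": [0,0,-0.05],"yaw": 0}]}}

```text
clock: 21.25
position: [0.5156, -0.1606, 0.0464]
ee_rot: [[0.998, 0.067, 0.004], [0.067, -0.998, -0.004], [0.004, 0.005, -1.0]]
ft_force: [4.4, -19.4, -1.1]
gripper_width: -0.0
```

Run:
```python
from h import *
plan([]);print(Cinv(cmd0()[0]))
snap('side','s8',(220,160,420,310),4);
```

```text
t 21.25 p [ 515.6 -160.6   46.4] a 3.83 F [  4.4 -19.4  -1.1] w -0.0
  end [ 515.6 -160.6   46.4] 3.83
[  -6.64437646 -135.67287174]
```

View pics/s8.png

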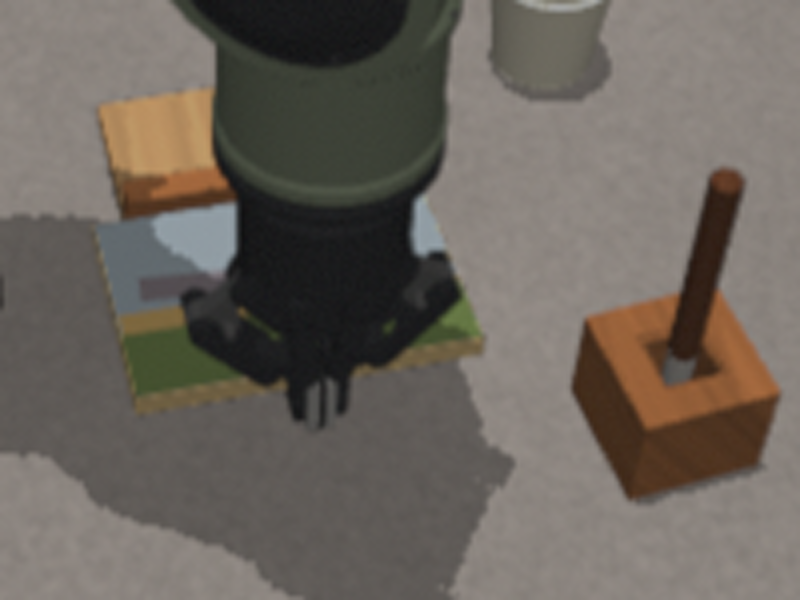

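>>> {"op": "play_rows", "data": {"steps": [{"offset": [0,0,-0.025],"yaw": 0},{"offset": [0,-0.002,-0.052],"yaw": 0},{"offset": [0,-0.005,-0.08],"yaw": 0},{"offset": [0,-0.008,-0.103],"yaw": 0}]}}

```text
clock: 21.63
position: [0.5153, -0.1587, 0.0668]
ee_rot: [[0.998, 0.067, 0.003], [0.067, -0.998, -0.004], [0.003, 0.004, -1.0]]
ft_force: [4.6, -16.6, 2.1]
gripper_width: -0.0001
```

>>> {"op": "play_rows", "data": {"steps": [{"offset": [0,-0.005,-0.025],"yaw": 0},{"offset": [0,-0.01,-0.05],"yaw": 0},{"offset": [0,-0.01,-0.05],"yaw": 0}]}}

```text
clock: 21.88
position: [0.5152, -0.1564, 0.0773]
ee_rot: [[0.998, 0.067, 0.004], [0.067, -0.998, -0.004], [0.004, 0.004, -1.0]]
ft_force: [2.7, -17.9, 3.9]
gripper_width: -0.0001
```

Run:
```python
from h import *
plan([]);print(Cinv(cmd0()[0]))
snap('side','s9',(220,160,420,310),4);
```

```text
t 21.88 p [ 515.2 -156.4   77.3] a 3.86 F [  2.7 -17.9   3.9] w -0.1
  end [ 515.2 -156.4   77.3] 3.86
[  -6.69360014 -131.41373733]
```

View pics/s9.png

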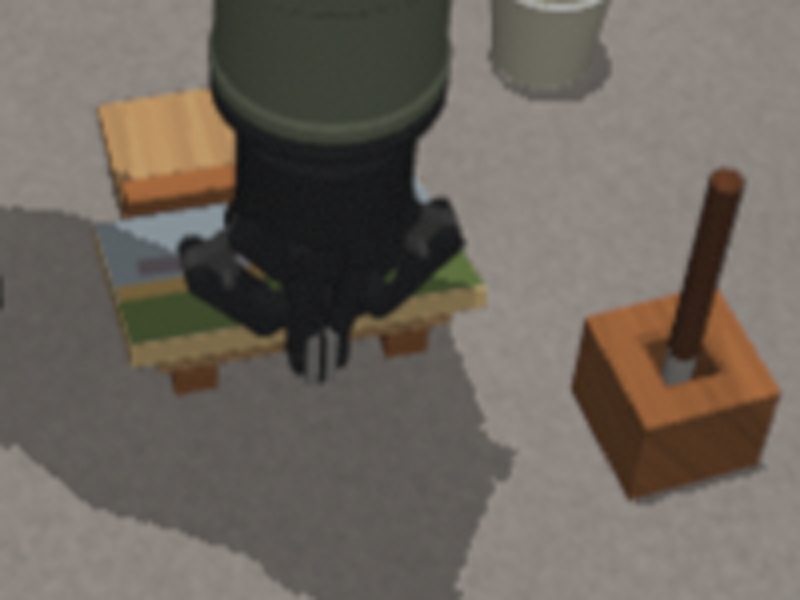

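>>> {"op": "play_rows", "data": {"steps": [{"offset": [0,-0.015,-0.048],"yaw": 0},{"offset": [0,-0.035,-0.095],"yaw": 0},{"offset": [0,-0.058,-0.139],"yaw": 0},{"offset": [0,-0.086,-0.18],"yaw": 0},{"offset": [0,-0.086,-0.18],"yaw": 0}]}}

```text
clock: 22.35
position: [0.5138, -0.1378, 0.1138]
ee_rot: [[0.998, 0.068, 0.003], [0.068, -0.998, -0.002], [0.003, 0.003, -1.0]]
ft_force: [0.0, -15.3, 9.3]
gripper_width: 0.0001
```

Run:
```python
from h import *
plan([]);print(Cinv(cmd0()[0]))
snap('side','s10',(220,160,420,310),4);
```

```text
t 22.35 p [ 513.8 -137.8  113.8] a 3.92 F [  0.  -15.3   9.3] w 0.1
  end [ 513.8 -137.8  113.8] 3.92
[  -6.74152924 -112.83202358]
```

View pics/s10.png

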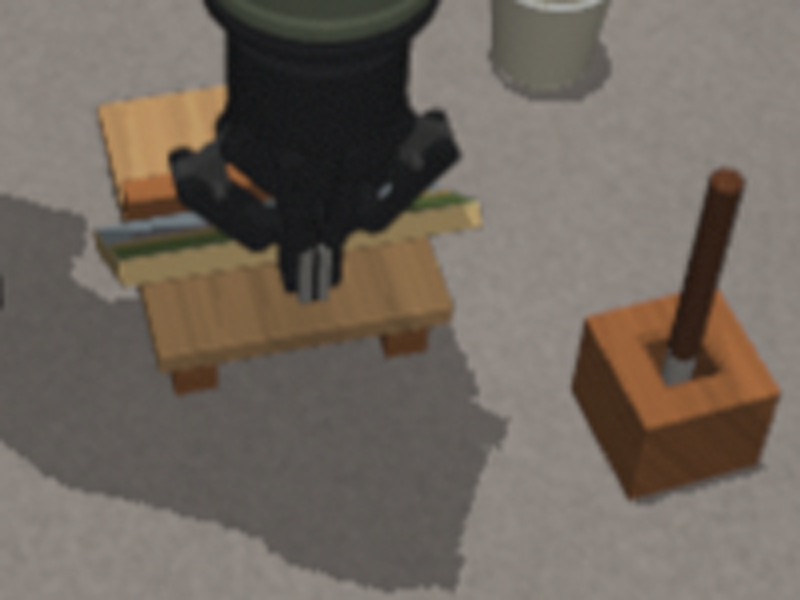

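>>> {"op": "play_rows", "data": {"steps": [{"offset": [0,-0.03,-0.045],"yaw": 0},{"offset": [0,-0.062,-0.082],"yaw": 0},{"offset": [0,-0.1,-0.115],"yaw": 0},{"offset": [0,-0.14,-0.144],"yaw": 0},{"offset": [0,-0.14,-0.144],"yaw": 0}]}}

```text
clock: 22.82
position: [0.5112, -0.1064, 0.1414]
ee_rot: [[0.997, 0.071, 0.001], [0.071, -0.997, 0.001], [0.001, -0.001, -1.0]]
ft_force: [0.7, 0.1, 0.6]
gripper_width: 0.0001
```

Run:
```python
from h import *
plan([]);print(Cinv(cmd0()[0]))
snap('side','s11',(220,160,420,310),4);
```

```text
t 22.82 p [ 511.2 -106.4  141.4] a 4.09 F [0.7 0.1 0.6] w 0.1
  end [ 511.2 -106.4  141.4] 4.09
[ -7.16959738 -81.28797151]
```

View pics/s11.png

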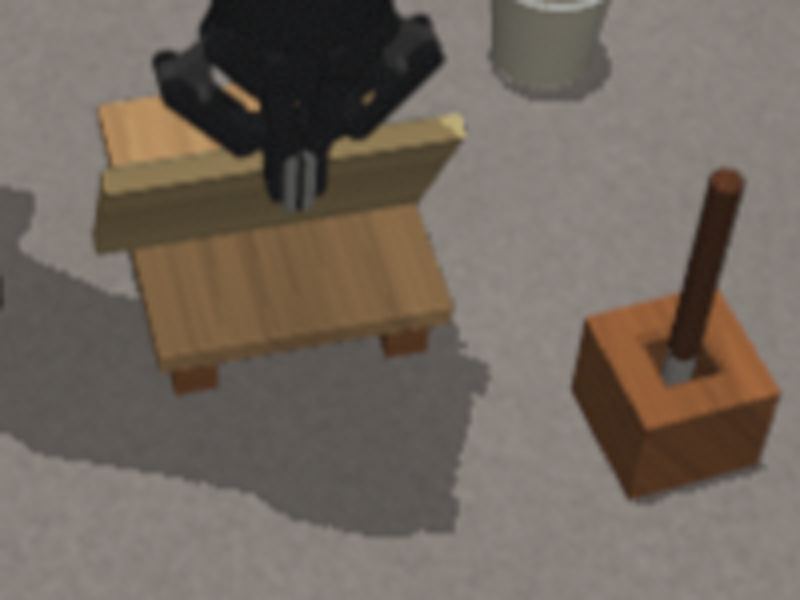

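>>> {"op": "play_rows", "data": {"steps": [{"offset": [0,-0.03,-0.014],"yaw": 0},{"offset": [0,-0.06,-0.028],"yaw": 0},{"offset": [0,-0.09,-0.04],"yaw": 0},{"offset": [0,-0.115,-0.048],"yaw": 0},{"offset": [0,-0.13,-0.054],"yaw": 0}]}}

```text
clock: 23.28
position: [0.5091, -0.0816, 0.1515]
ee_rot: [[0.998, 0.07, -0.0], [0.07, -0.998, 0.0], [-0.0, -0.0, -1.0]]
ft_force: [1.0, 0.4, -0.7]
gripper_width: 0.0001
```

>>> {"op": "play_rows", "data": {"steps": [{"offset": [0,-0.02,-0.007],"yaw": 0},{"offset": [0,-0.04,-0.012],"yaw": 0},{"offset": [0,-0.055,-0.016],"yaw": 0},{"offset": [0,-0.067,-0.018],"yaw": 0},{"offset": [0,-0.067,-0.018],"yaw": 0}]}}

```text
clock: 23.7
position: [0.5082, -0.0687, 0.155]
ee_rot: [[0.998, 0.07, 0.0], [0.07, -0.998, 0.0], [0.0, -0.0, -1.0]]
ft_force: [-0.5, 0.8, 0.6]
gripper_width: -0.0001
```

Run:
```python
from h import *
plan([]);print(Cinv(cmd0()[0]))
snap('side','s12',(220,160,420,310),4);snap('top','t12',(200,120,340,270),4)
```

```text
t 23.7 p [508.2 -68.7 155. ] a 4.0 F [-0.5  0.8  0.6] w -0.1
  end [508.2 -68.7 155. ] 4.0
[ -7.40336915 -43.44415037]
```

View pics/s12.png

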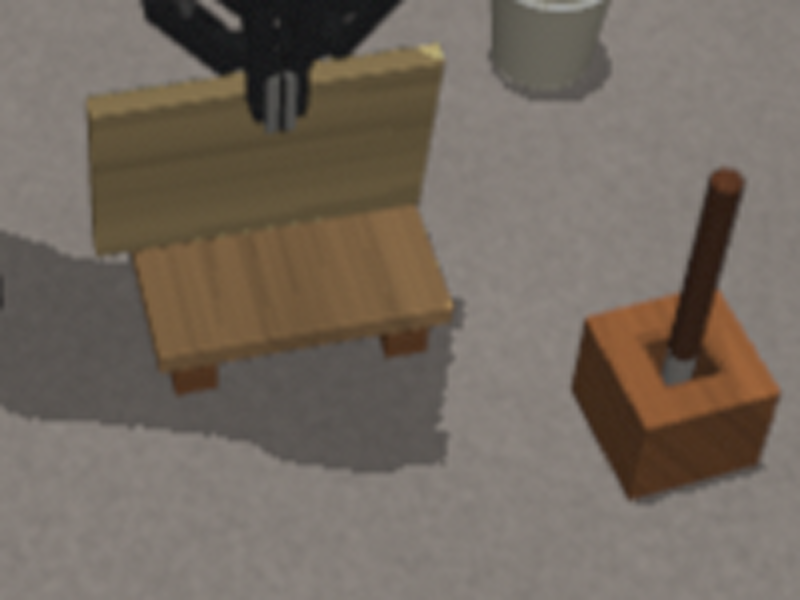

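>>> {"op": "play_rows", "data": {"steps": [{"offset": [0,-0.01,-0.002],"yaw": 0},{"offset": [0,-0.02,-0.004],"yaw": 0},{"offset": [0,-0.03,-0.006],"yaw": 0},{"offset": [0,-0.04,-0.007],"yaw": 0},{"offset": [0,-0.04,-0.007],"yaw": 0}]}}

```text
clock: 24.22
position: [0.5076, -0.0607, 0.1564]
ee_rot: [[0.998, 0.07, -0.0], [0.07, -0.998, 0.0], [-0.0, -0.0, -1.0]]
ft_force: [1.2, 0.1, 0.9]
gripper_width: 0.0001
```

>>> {"op": "play_rows", "data": {"steps": [{"offset": [0,-0.01,0],"yaw": 0},{"offset": [0,-0.02,0],"yaw": 0},{"offset": [0,-0.03,0],"yaw": 0},{"offset": [0,-0.03,0],"yaw": 0}]}}

```text
clock: 24.55
position: [0.5072, -0.0548, 0.1563]
ee_rot: [[0.998, 0.07, -0.0], [0.07, -0.998, 0.0], [-0.0, -0.0, -1.0]]
ft_force: [0.7, 0.5, -0.2]
gripper_width: -0.0002
```

Run:
```python
from h import *
plan([]);print(Cinv(cmd0()[0]))
snap('side','s13',(220,130,420,280),4);snap('top','t13',(200,120,340,270),4)
```

```text
t 24.55 p [507.2 -54.8 156.3] a 4.0 F [ 0.7  0.5 -0.2] w -0.2
  end [507.2 -54.8 156.3] 4.0
[ -7.41335226 -29.50813859]
```

View pics/s13.png

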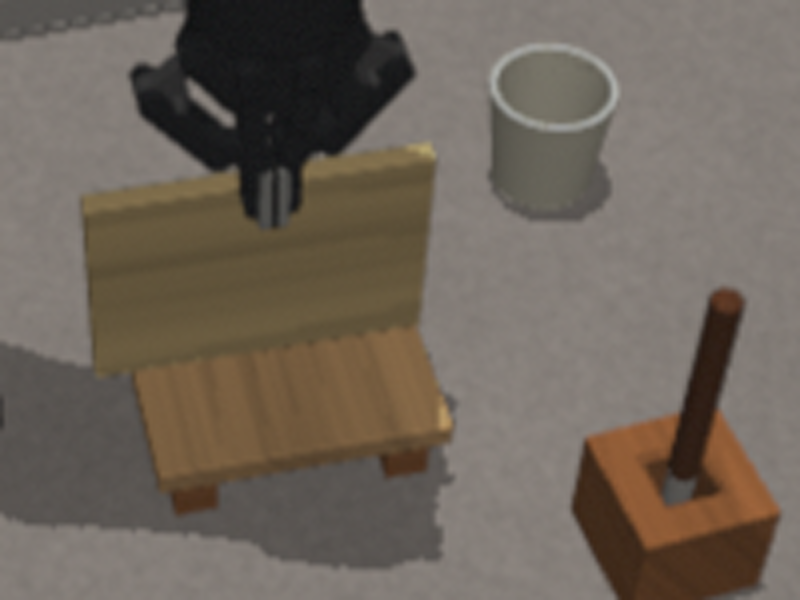

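View pics/t13.png

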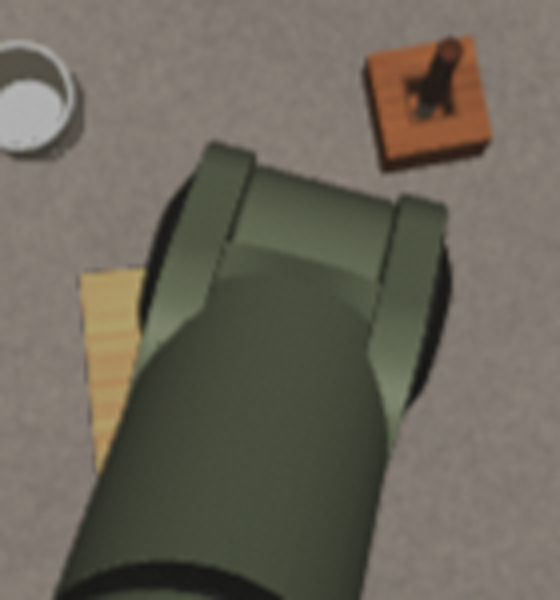

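>>> {"op": "play_rows", "data": {"steps": [{"offset": [0,-0.005,0],"yaw": 0},{"offset": [0,-0.01,0],"yaw": 0},{"offset": [0,-0.015,0],"yaw": 0},{"offset": [0,-0.015,0],"yaw": 0}]}}

```text
clock: 24.98
position: [0.507, -0.0521, 0.1564]
ee_rot: [[0.998, 0.069, 0.0], [0.069, -0.998, 0.0], [0.0, -0.0, -1.0]]
ft_force: [0.0, -0.1, -0.6]
gripper_width: 0.0
```

Run:
```python
from h import *
plan([]);print(Cinv(cmd0()[0]))
snap('side','s14',(230,150,340,240),7)
for p,z in [((86,213),.165),((432,160),.165),((96,372),.045),((420,330),.045)]:
    print(p,Cinv(onz('side',(220+p[0]/4-.4,130+p[1]/4-.4),z)).round(1))
```

```text
t 24.98 p [507.  -52.1 156.4] a 3.98 F [ 0.  -0.1 -0.6] w 0.0
  end [507.  -52.1 156.4] 3.98
[ -7.4134818  -26.81392012]
(86, 213) [-93.8 -21.2]
(432, 160) [ 72.  -19.3]
(96, 372) [-94.1 -15.7]
(420, 330) [ 73.9 -21.3]
```

View pics/s14.png

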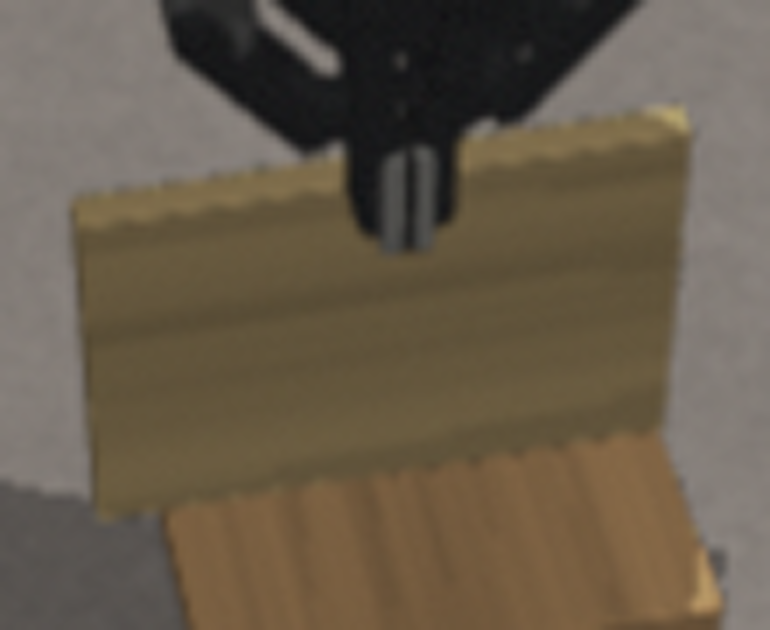

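>>> {"op": "play_rows", "data": {"steps": [{"offset": [0,0.02,0],"yaw": 0},{"offset": [0,0.06,0],"yaw": 0},{"offset": [0,0.1,-0.05],"yaw": 0},{"offset": [0,0.1,-0.2],"yaw": 0},{"offset": [0,0.1,-0.3],"yaw": 0}]}}

```text
clock: 25.45
position: [0.5083, -0.0742, 0.2184]
ee_rot: [[0.998, 0.067, 0.0], [0.067, -0.998, -0.001], [0.0, 0.001, -1.0]]
ft_force: [0.7, 0.3, 0.3]
gripper_width: -0.0001
```

Run:
```python
from h import *
s=C(-9,-13)
plan([(s[0],s[1],.215,94.1),(s[0],s[1],.145,94.1,.02)]);print(Cinv(cmd0()[0]))
snap('side','s15',(220,130,420,280),4)
```

```text
t 25.45 p [508.3 -74.2 218.4] a 3.84 F [0.7 0.3 0.3] w -0.1
  call 5 rows [np.float64(-0.003), np.float64(-0.064), np.float64(0.006)] yaw -0.358
  call 5 rows [np.float64(0.032), np.float64(-0.056), np.float64(0.006)] yaw -0.358
  call 4 rows [np.float64(0.046), np.float64(-0.024), np.float64(0.005)] yaw -0.287
  call 4 rows [np.float64(-0.001), np.float64(0.0), np.float64(0.35)] yaw 0.0
  end [504.4 -38.5 145. ] 94.11
[ -7.67650615 -48.94061903]
```

View pics/s15.png

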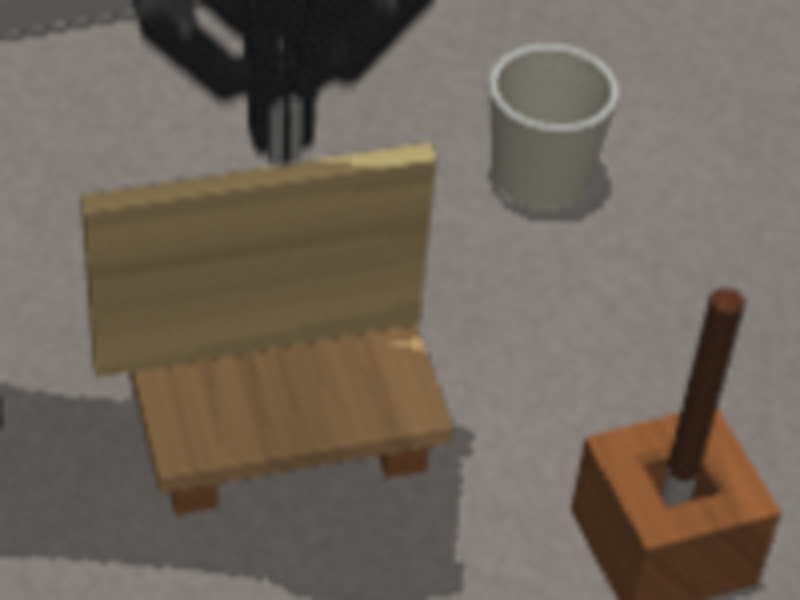

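Panel stands upright by itself. Now turn and grip it from above.

>>> {"op": "play_rows", "data": {"steps": [{"offset": [-0.003,-0.064,0.006],"yaw": -0.358},{"offset": [-0.003,-0.064,0.006],"yaw": -0.358},{"offset": [-0.003,-0.064,0.006],"yaw": -0.358},{"offset": [-0.003,-0.064,0.006],"yaw": -0.358},{"offset": [-0.003,-0.064,0.006],"yaw": -0.358}], "jaw": 60}}

```text
clock: 25.92
position: [0.507, -0.0606, 0.216]
ee_rot: [[0.803, 0.596, 0.001], [0.596, -0.803, -0.0], [0.0, 0.001, -1.0]]
ft_force: [0.9, 0.5, -0.4]
gripper_width: 0.0514
```

>>> {"op": "play_rows", "data": {"steps": [{"offset": [0.032,-0.056,0.006],"yaw": -0.358},{"offset": [0.032,-0.056,0.006],"yaw": -0.358},{"offset": [0.032,-0.056,0.006],"yaw": -0.358},{"offset": [0.032,-0.056,0.006],"yaw": -0.358},{"offset": [0.032,-0.056,0.006],"yaw": -0.358}]}}

```text
clock: 26.33
position: [0.5056, -0.0478, 0.2147]
ee_rot: [[0.362, 0.932, 0.001], [0.932, -0.362, -0.0], [-0.0, 0.001, -1.0]]
ft_force: [-0.2, -1.0, -0.0]
gripper_width: 0.0513
```

>>> {"op": "play_rows", "data": {"steps": [{"offset": [0.046,-0.024,0.005],"yaw": -0.287},{"offset": [0.046,-0.024,0.005],"yaw": -0.287},{"offset": [0.046,-0.024,0.005],"yaw": -0.287},{"offset": [0.046,-0.024,0.005],"yaw": -0.287},{"offset": [0.046,-0.024,0.005],"yaw": -0.287}]}}

```text
clock: 26.75
position: [0.5045, -0.0375, 0.2136]
ee_rot: [[-0.077, 0.997, 0.001], [0.997, 0.077, -0.0], [-0.0, 0.001, -1.0]]
ft_force: [-0.4, 0.3, -0.5]
gripper_width: 0.0513
```

>>> {"op": "play_rows", "data": {"steps": [{"offset": [0,0,0],"yaw": 0},{"offset": [0,0,0],"yaw": 0}]}}

```text
clock: 26.92
position: [0.5044, -0.037, 0.2133]
ee_rot: [[-0.07, 0.998, 0.0], [0.998, 0.07, -0.0], [-0.0, 0.0, -1.0]]
ft_force: [-0.1, -0.3, -0.4]
gripper_width: 0.0514
```

Run:
```python
from h import *
s=C(-9,-13)
plan([(s[0],s[1],None,94.1),(s[0],s[1],.145,94.1,.02)]);print(Cinv(cmd0()[0]))
snap('side','s16',(220,90,420,240),4)
```

```text
t 26.92 p [504.4 -37.  213.3] a 94.02 F [-0.1 -0.3 -0.4] w 51.4
  call 1 rows [np.float64(-0.007), np.float64(0.0), np.float64(0.0)] yaw -0.001
  call 4 rows [np.float64(0.0), np.float64(0.0), np.float64(0.342)] yaw 0.0
  end [504.5 -38.4 144.9] 94.11
[ -8.91147989 -11.57052457]
```

View pics/s16.png

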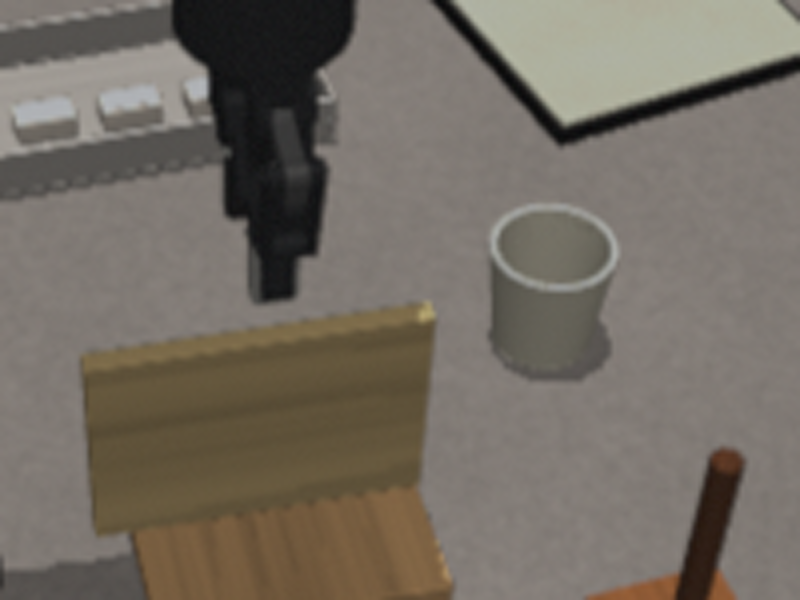

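>>> {"op": "play_rows", "data": {"steps": [{"offset": [0,0,0.09],"yaw": 0},{"offset": [0,0,0.18],"yaw": 0},{"offset": [0,0,0.27],"yaw": 0},{"offset": [0,0,0.34],"yaw": 0},{"offset": [0,0,0.34],"yaw": 0}]}}

```text
clock: 27.38
position: [0.5032, -0.0364, 0.1428]
ee_rot: [[-0.073, 0.997, -0.004], [0.997, 0.073, -0.0], [-0.0, -0.004, -1.0]]
ft_force: [0.4, 0.2, 0.1]
gripper_width: 0.0513
```

>>> {"op": "play_rows", "data": {"steps": [{"offset": [0,0,0],"yaw": 0},{"offset": [0,0,0],"yaw": 0},{"offset": [0,0,0],"yaw": 0},{"offset": [0,0,0],"yaw": 0},{"offset": [0,0,0],"yaw": 0}], "jaw": 0, "grip_force": 40}}

```text
clock: 27.8
position: [0.5049, -0.0363, 0.146]
ee_rot: [[-0.074, 0.997, 0.002], [0.997, 0.074, 0.0], [-0.0, 0.002, -1.0]]
ft_force: [-1.2, -0.5, 5.1]
gripper_width: 0.0111
```

Run:
```python
from h import *
plan([]);print(Cinv(cmd0()[0]))
snap('side','s17',(220,90,420,240),4)
```

```text
t 27.8 p [504.9 -36.3 146. ] a 94.24 F [-1.2 -0.5  5.1] w 11.1
  end [504.9 -36.3 146. ] 94.24
[ -8.35699279 -10.96663615]
```

View pics/s17.png

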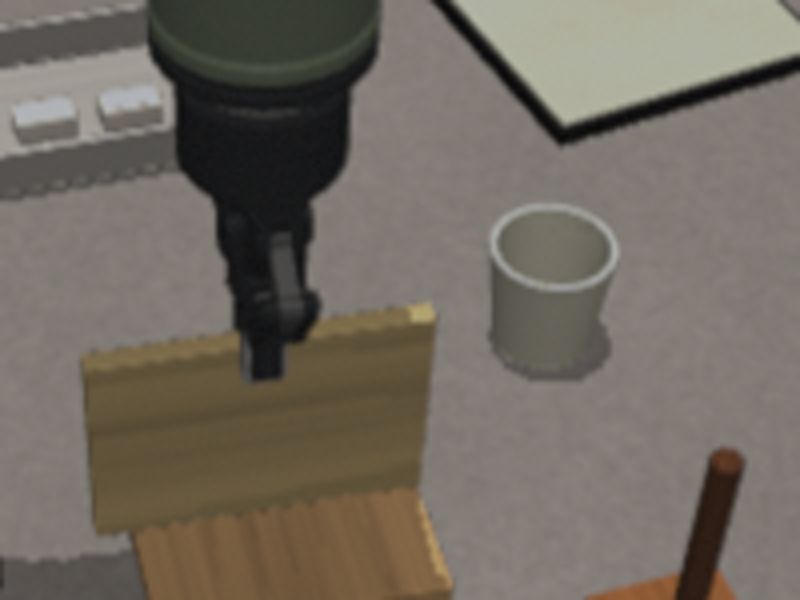

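>>> {"op": "play_rows", "data": {"steps": [{"offset": [0,0,-0.05],"yaw": 0},{"offset": [0,0,-0.11],"yaw": 0},{"offset": [0,0,-0.16],"yaw": 0},{"offset": [0,0,-0.185],"yaw": 0},{"offset": [0,0,-0.185],"yaw": 0}]}}

```text
clock: 28.27
position: [0.505, -0.0363, 0.1835]
ee_rot: [[-0.074, 0.997, 0.002], [0.997, 0.074, 0.0], [-0.0, 0.002, -1.0]]
ft_force: [-0.6, -0.0, -1.2]
gripper_width: 0.0112
```

>>> {"op": "play_rows", "data": {"steps": [{"offset": [0.03,0,0],"yaw": 0},{"offset": [0.07,0,0],"yaw": 0},{"offset": [0.115,0,0],"yaw": 0},{"offset": [0.15,0,0],"yaw": 0},{"offset": [0.15,0,0],"yaw": 0}]}}

```text
clock: 28.68
position: [0.5019, -0.0042, 0.1816]
ee_rot: [[-0.076, 0.997, -0.001], [0.997, 0.076, 0.001], [0.001, -0.001, -1.0]]
ft_force: [-0.2, 1.3, -1.7]
gripper_width: 0.0111
```

>>> {"op": "play_rows", "data": {"steps": [{"offset": [0,0,0],"yaw": 0},{"offset": [0,0,0],"yaw": 0},{"offset": [0,0,0],"yaw": 0}]}}

```text
clock: 28.93
position: [0.5021, -0.0068, 0.1819]
ee_rot: [[-0.074, 0.997, -0.0], [0.997, 0.074, -0.0], [-0.0, -0.0, -1.0]]
ft_force: [0.2, 0.2, -1.6]
gripper_width: 0.0109
```

Run:
```python
from h import *
plan([]);print(Cinv(cmd0()[0]))
snap('side','s18',(220,90,420,240),4)
```

```text
t 28.93 p [502.1  -6.8 181.9] a 94.22 F [ 0.2  0.2 -1.6] w 10.9
  end [502.1  -6.8 181.9] 94.22
[-9.04226743 18.73297998]
```

View pics/s18.png

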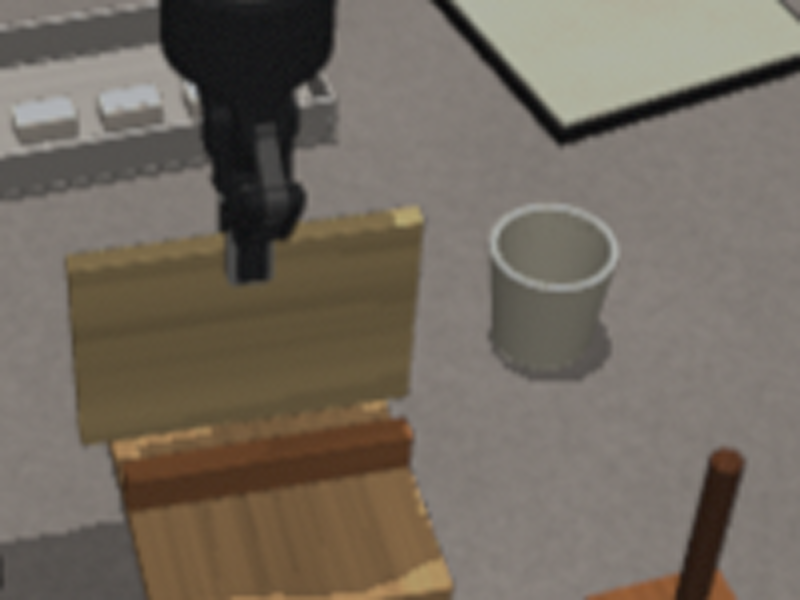

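>>> {"op": "play_rows", "data": {"steps": [{"offset": [0,0,0.04],"yaw": 0},{"offset": [0,0,0.08],"yaw": 0},{"offset": [0,0,0.12],"yaw": 0},{"offset": [0,0,0.15],"yaw": 0},{"offset": [0,0,0.165],"yaw": 0}]}}

```text
clock: 29.4
position: [0.5016, -0.0065, 0.1476]
ee_rot: [[-0.074, 0.997, -0.002], [0.997, 0.074, -0.0], [-0.0, -0.002, -1.0]]
ft_force: [0.5, 0.6, -2.3]
gripper_width: 0.0108
```

>>> {"op": "play_rows", "data": {"steps": [{"offset": [0,0,0.005],"yaw": 0},{"offset": [0,0,0.01],"yaw": 0},{"offset": [0,0,0.015],"yaw": 0},{"offset": [0,0,0.015],"yaw": 0}]}}

```text
clock: 29.73
position: [0.5023, -0.0064, 0.1462]
ee_rot: [[-0.074, 0.997, 0.0], [0.997, 0.074, -0.0], [-0.0, 0.0, -1.0]]
ft_force: [-1.1, 1.0, -1.8]
gripper_width: 0.0107
```

>>> {"op": "play_rows", "data": {"steps": [{"offset": [0,0,0.005],"yaw": 0},{"offset": [0,0,0.005],"yaw": 0}]}}

```text
clock: 29.9
position: [0.5024, -0.0064, 0.146]
ee_rot: [[-0.074, 0.997, 0.001], [0.997, 0.074, 0.0], [0.0, 0.001, -1.0]]
ft_force: [-7.3, -1.0, 19.6]
gripper_width: 0.0111
```

Run:
```python
from h import *
plan([]);print(Cinv(cmd0()[0]))
snap('side','s19',(220,90,420,240),4)
```

```text
t 29.9 p [502.4  -6.4 146. ] a 94.23 F [-7.3 -1.  19.6] w 11.1
  end [502.4  -6.4 146. ] 94.23
[-8.78644175 19.02796241]
```

View pics/s19.png

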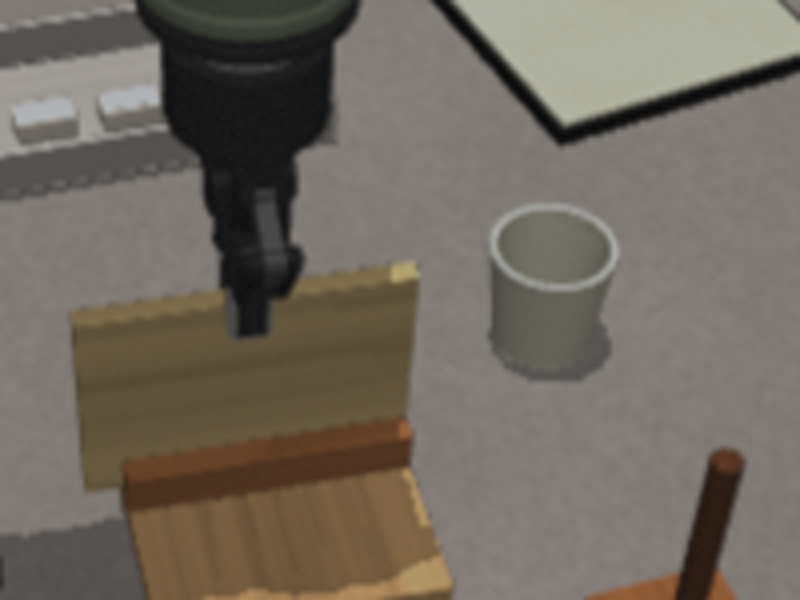

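>>> {"op": "play_rows", "data": {"steps": [{"offset": [0,0,-0.005],"yaw": 0},{"offset": [0,0,-0.006],"yaw": 0},{"offset": [0,0,-0.006],"yaw": 0}]}}

```text
clock: 30.2
position: [0.5023, -0.0064, 0.1463]
ee_rot: [[-0.074, 0.997, 0.0], [0.997, 0.074, 0.0], [-0.0, 0.0, -1.0]]
ft_force: [0.1, -0.0, -1.5]
gripper_width: 0.0113
```

>>> {"op": "play_rows", "data": {"steps": [{"offset": [0,0,0],"yaw": 0},{"offset": [0,0,0],"yaw": 0},{"offset": [0,0,0],"yaw": 0}], "jaw": 25}}

```text
clock: 30.45
position: [0.5022, -0.0064, 0.1461]
ee_rot: [[-0.074, 0.997, -0.0], [0.997, 0.074, 0.0], [0.0, 0.0, -1.0]]
ft_force: [-0.6, 0.8, 0.1]
gripper_width: 0.0213
```

Run:
```python
from h import *
plan([]);print(Cinv(cmd0()[0]))
snap('side','s20',(220,90,420,240),4)
```

```text
t 30.45 p [502.2  -6.4 146.1] a 94.24 F [-0.6  0.8  0.1] w 21.3
  end [502.2  -6.4 146.1] 94.24
[-8.97475308 19.11173129]
```

View pics/s20.png

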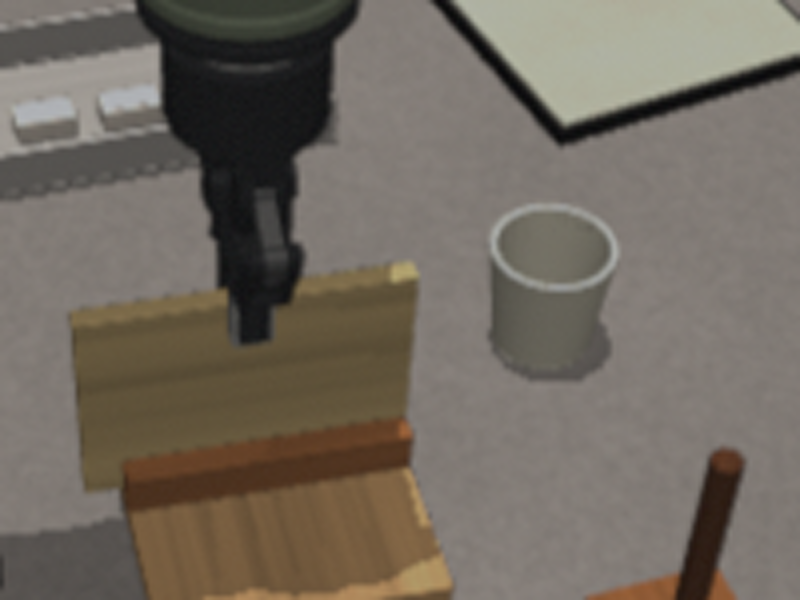

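>>> {"op": "play_rows", "data": {"steps": [{"offset": [0,0,-0.06],"yaw": 0},{"offset": [0,0,-0.15],"yaw": 0},{"offset": [0,0,-0.25],"yaw": 0},{"offset": [0,0,-0.32],"yaw": 0},{"offset": [0,0,-0.35],"yaw": 0}], "jaw": 60}}

```text
clock: 30.92
position: [0.5028, -0.0064, 0.2179]
ee_rot: [[-0.074, 0.997, 0.002], [0.997, 0.074, 0.0], [0.0, 0.002, -1.0]]
ft_force: [-0.5, -0.7, 0.2]
gripper_width: 0.0517
```

Run:
```python
from h import *
s=C(25,19.1)
plan([(s[0],s[1],.217,-40.9)]);print(Cinv(cmd0()[0]))
```

```text
t 30.92 p [502.8  -6.4 217.9] a 94.23 F [-0.5 -0.7  0.2] w 51.7
  call 5 rows [np.float64(0.0), np.float64(0.042), np.float64(0.001)] yaw 0.375
  call 5 rows [np.float64(0.023), np.float64(0.035), np.float64(0.001)] yaw 0.375
  call 5 rows [np.float64(0.038), np.float64(0.016), np.float64(0.001)] yaw 0.376
  call 5 rows [np.float64(0.041), np.float64(-0.009), np.float64(0.002)] yaw 0.375
  end [536.1  -3.9 216.9] -40.86
[-8.35180416 19.00392232]
```

>>> {"op": "play_rows", "data": {"steps": [{"offset": [0,0.042,0.001],"yaw": 0.375},{"offset": [0,0.042,0.001],"yaw": 0.375},{"offset": [0,0.042,0.001],"yaw": 0.375},{"offset": [0,0.042,0.001],"yaw": 0.375},{"offset": [0,0.042,0.001],"yaw": 0.375}]}}

```text
clock: 31.33
position: [0.5103, -0.0058, 0.2154]
ee_rot: [[0.499, 0.867, -0.001], [0.867, -0.499, -0.0], [-0.001, -0.0, -1.0]]
ft_force: [0.2, 0.7, 0.1]
gripper_width: 0.0512
```

>>> {"op": "play_rows", "data": {"steps": [{"offset": [0.023,0.035,0.001],"yaw": 0.375},{"offset": [0.023,0.035,0.001],"yaw": 0.375},{"offset": [0.023,0.035,0.001],"yaw": 0.375},{"offset": [0.023,0.035,0.001],"yaw": 0.375},{"offset": [0.023,0.035,0.001],"yaw": 0.375}]}}

```text
clock: 31.75
position: [0.5187, -0.0052, 0.2152]
ee_rot: [[0.896, 0.444, -0.001], [0.444, -0.896, -0.0], [-0.001, 0.0, -1.0]]
ft_force: [0.3, -0.5, -0.2]
gripper_width: 0.0513
```

>>> {"op": "play_rows", "data": {"steps": [{"offset": [0.038,0.016,0.001],"yaw": 0.376},{"offset": [0.038,0.016,0.001],"yaw": 0.376},{"offset": [0.038,0.016,0.001],"yaw": 0.376},{"offset": [0.038,0.016,0.001],"yaw": 0.376},{"offset": [0.038,0.016,0.001],"yaw": 0.376}]}}

```text
clock: 32.17
position: [0.5269, -0.0047, 0.215]
ee_rot: [[0.991, -0.13, -0.001], [-0.13, -0.991, -0.0], [-0.001, 0.001, -1.0]]
ft_force: [0.1, 0.2, 0.5]
gripper_width: 0.0514
```

>>> {"op": "play_rows", "data": {"steps": [{"offset": [0.041,-0.009,0.002],"yaw": 0.375},{"offset": [0.041,-0.009,0.002],"yaw": 0.375},{"offset": [0.041,-0.009,0.002],"yaw": 0.375},{"offset": [0.041,-0.009,0.002],"yaw": 0.375},{"offset": [0.041,-0.009,0.002],"yaw": 0.375}]}}

```text
clock: 32.58
position: [0.5353, -0.0039, 0.2146]
ee_rot: [[0.752, -0.659, -0.001], [-0.659, -0.752, -0.001], [-0.0, 0.001, -1.0]]
ft_force: [-0.2, -0.6, 0.4]
gripper_width: 0.051
```

>>> {"op": "play_rows", "data": {"steps": [{"offset": [0,0,0],"yaw": 0},{"offset": [0,0,0],"yaw": 0},{"offset": [0,0,0],"yaw": 0}]}}

```text
clock: 32.83
position: [0.5354, -0.0038, 0.2149]
ee_rot: [[0.759, -0.651, -0.0], [-0.651, -0.759, -0.0], [-0.0, 0.0, -1.0]]
ft_force: [0.4, -0.6, -0.1]
gripper_width: 0.0516
```

Run:
```python
from h import *
s=C(25,19.1)
plan([(s[0],s[1],None,-40.9)]);print(Cinv(cmd0()[0]))
snap('side','s21',(220,70,420,220),4);snap('top','t21',(200,120,340,270),4)
```

```text
t 32.83 p [535.4  -3.8 214.9] a -40.64 F [ 0.4 -0.6 -0.1] w 51.6
  call 1 rows [np.float64(0.003), np.float64(-0.002), np.float64(0.0)] yaw 0.003
  end [536.1  -3.9 214.9] -40.91
[24.34364394 19.27005151]
```

View pics/s21.png

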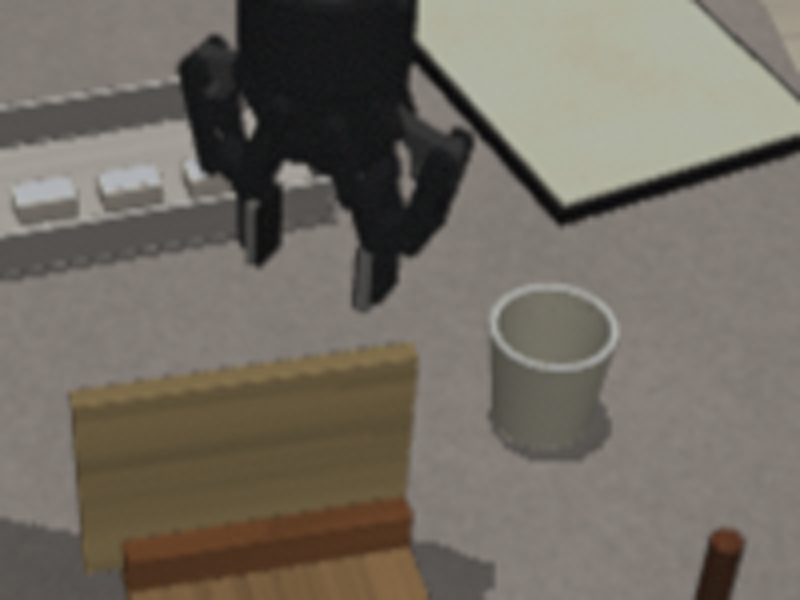

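View pics/t21.png

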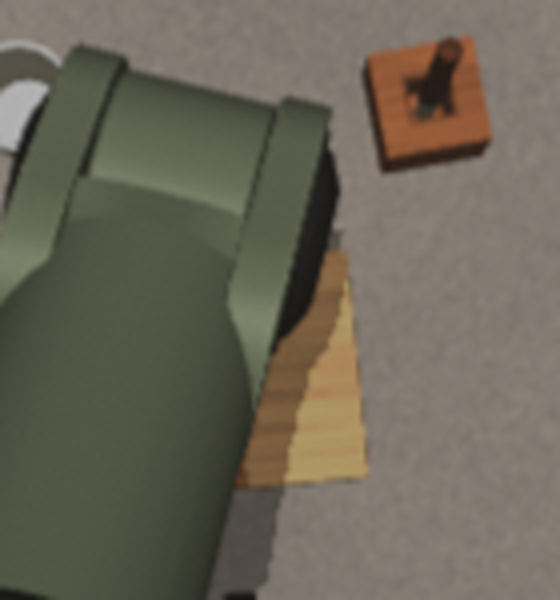

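>>> {"op": "play_rows", "data": {"steps": [{"offset": [0,0,0.09],"yaw": 0},{"offset": [0,0,0.18],"yaw": 0},{"offset": [0,0,0.27],"yaw": 0},{"offset": [0,0,0.34],"yaw": 0},{"offset": [0,0,0.34],"yaw": 0}], "jaw": 66}}

```text
clock: 33.35
position: [0.5343, -0.004, 0.1451]
ee_rot: [[0.757, -0.653, -0.003], [-0.653, -0.757, -0.0], [-0.002, 0.002, -1.0]]
ft_force: [-0.8, 0.3, -0.2]
gripper_width: 0.0562
```

Run:
```python
from h import *
plan([]);print(Cinv(cmd0()[0]))
snap('side','s22',(220,90,420,240),4)
```

```text
t 33.35 p [534.3  -4.  145.1] a -40.78 F [-0.8  0.3 -0.2] w 56.2
  end [534.3  -4.  145.1] -40.78
[23.22627856 19.20395105]
```

View pics/s22.png

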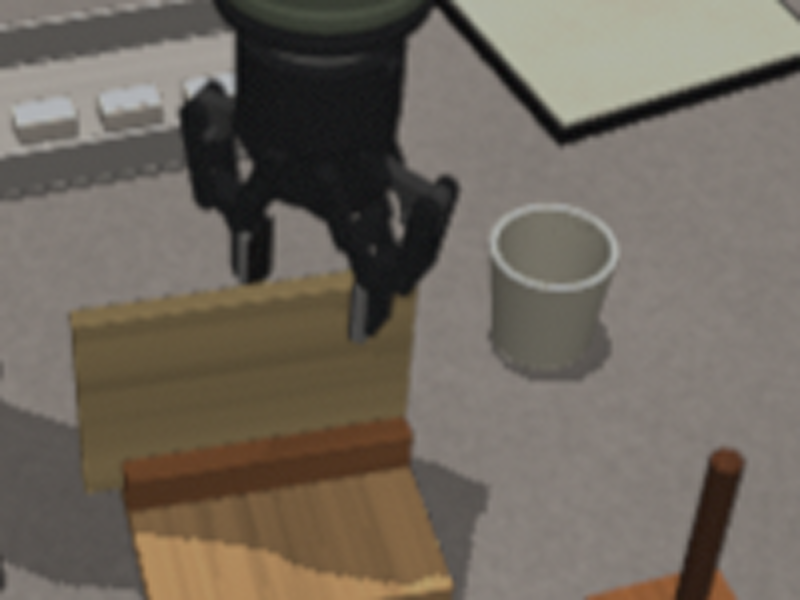

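>>> {"op": "play_rows", "data": {"steps": [{"offset": [0,0,0],"yaw": 0},{"offset": [0,0,0],"yaw": 0},{"offset": [0,0,0],"yaw": 0}], "jaw": 50}}

```text
clock: 33.65
position: [0.5359, -0.0039, 0.1481]
ee_rot: [[0.757, -0.654, 0.001], [-0.654, -0.757, 0.0], [0.001, -0.001, -1.0]]
ft_force: [-1.0, 0.1, -0.2]
gripper_width: 0.0425
```

>>> {"op": "play_rows", "data": {"steps": [{"offset": [-0.007,-0.007,0],"yaw": 0},{"offset": [-0.014,-0.014,0],"yaw": 0},{"offset": [-0.021,-0.021,0],"yaw": 0},{"offset": [-0.028,-0.028,0],"yaw": 0},{"offset": [-0.028,-0.028,0],"yaw": 0}]}}

```text
clock: 34.07
position: [0.5349, 0.0046, 0.1472]
ee_rot: [[0.757, -0.654, 0.0], [-0.654, -0.757, 0.0], [-0.0, -0.0, -1.0]]
ft_force: [-0.5, -0.4, -0.0]
gripper_width: 0.0429
```

Run:
```python
from h import *
plan([]);print(Cinv(cmd0()[0]))
snap('side','s23',(220,90,420,240),4)
```

```text
t 34.07 p [534.9   4.6 147.2] a -40.81 F [-0.5 -0.4 -0. ] w 42.9
  end [534.9   4.6 147.2] -40.81
[24.45510522 27.74073159]
```

View pics/s23.png

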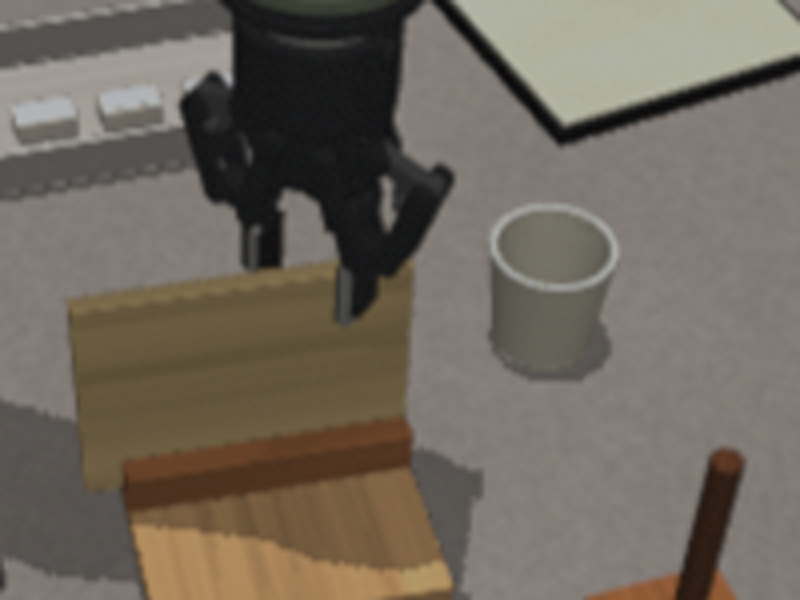

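Run:
```python
from h import *
for nm,x,y,z in [('A tip',1.5,35,.15),('B tip',47,20.5,.15),('A@165',1.5,35,.165),('top back at ux1.5',1.5,20,.165)]:
    w=C(x,y+0); u=proj('side',(w[0],w[1],z)); print(nm,((u-np.array([220,90])+.4)*4).round())
```

```text
A tip [262. 287.]
B tip [359. 294.]
A@165 [262. 264.]
top back at ux1.5 [269. 285.]
```

>>> {"op": "play_rows", "data": {"steps": [{"offset": [-0.006,-0.006,0],"yaw": 0},{"offset": [-0.012,-0.012,0],"yaw": 0},{"offset": [-0.018,-0.018,0],"yaw": 0},{"offset": [-0.024,-0.024,0],"yaw": 0},{"offset": [-0.024,-0.024,0],"yaw": 0}]}}

```text
clock: 34.53
position: [0.5344, 0.0112, 0.1471]
ee_rot: [[0.757, -0.654, -0.0], [-0.654, -0.757, 0.0], [-0.0, -0.0, -1.0]]
ft_force: [0.1, -0.8, -0.9]
gripper_width: 0.0426
```

```bash
cat >> h.py <<'E'
def lowplan(steps,axA,g=0,push=0,tipback=None,dtip=8,rows=1,start=None):
    """steps: list of (theta,w_mm,alpha). prints row offsets relative to current pose"""
    p,a0,s=cmd0()
    if start is not None: p,a0=np.array(start[:3]),start[3]
    print('t',round(s['clock'],2),'c',Cinv(p).round(1),'z',round(p[2]*1000,1),'a',round(a0,2),'F',np.round(s['ft_force'],1),'w',round(s['gripper_width']*1000,1))
    c,si=math.cos(math.radians(a0)),math.sin(math.radians(a0))
    for th,w,al in steps:
        t=math.radians(th); A=math.radians(al)
        ay=11+g+12*math.sin(t)+120*math.cos(t)-push
        tb=13*(1-math.sqrt(max(0,1-(w/85)**2))) if tipback is None else tipback
        az=45+120*math.sin(t)-dtip-tb
        # A corner = c + w/2*(-sin,cos) - 11*(cos,sin)
        cx=axA+w/2*math.sin(A)+11*math.cos(A); cy=ay-w/2*math.cos(A)+11*math.sin(A)
        q=C(cx,cy); d=np.array([q[0],q[1],az/1000])-p
        ang=-90+al+math.degrees(YAW)   # tool x = -(a): angle of a = 90+al
        o=[(c*d[0]+si*d[1])/.2,(si*d[0]-c*d[1])/.2,-d[2]/.2]
        print(' th',th,'w%',round(w/.85),'off',[float(round(x,3)) for x in o],'yaw',round((a0-ang)/90,3),'c',round(cx,1),round(cy,1),'z',round(az,1),'A',round(ay,1))
E
python3 - <<'E'
from h import *
snap('side','s24',(220,90,420,240),4)
lowplan([(82,42.5,45),(80,46,45),(75,51,45),(70,56,45),(65,60,45)],1,g=2)
E
```

```text
t 34.58 c [24.4 34.1] z 147.1 a -40.83 F [-0.1 -0.3  0.1] w 42.9
 th 82 w% 50 off [-0.003, 0.001, -0.035] yaw 0.001 c 23.8 34.3 z 154.1 A 41.6
 th 80 w% 54 off [-0.008, -0.013, -0.03] yaw 0.001 c 25.0 37.2 z 153.1 A 45.7
 th 75 w% 60 off [-0.031, -0.048, -0.016] yaw 0.001 c 26.8 45.4 z 150.3 A 55.6
 th 70 w% 66 off [-0.053, -0.083, 0.003] yaw 0.001 c 28.6 53.3 z 146.5 A 65.3
 th 65 w% 71 off [-0.076, -0.115, 0.026] yaw 0.001 c 30.0 61.2 z 142.0 A 74.6
```

View pics/s24.png

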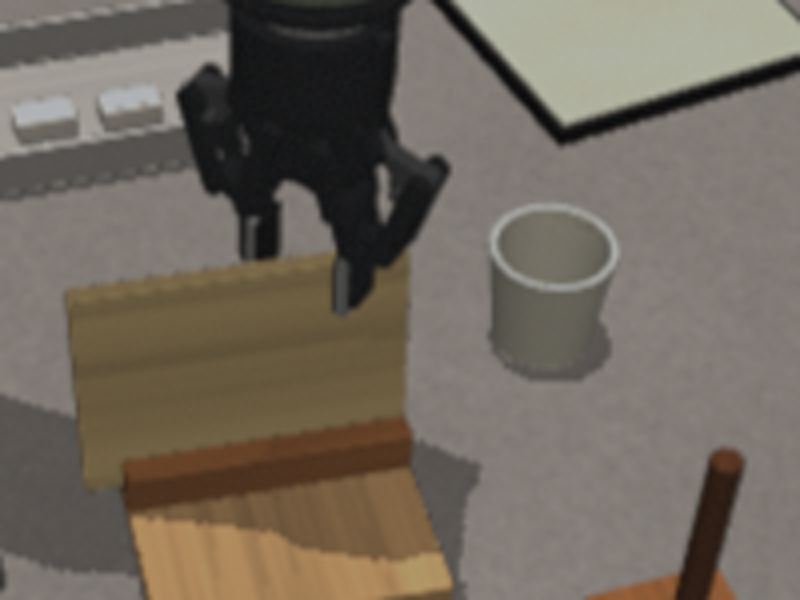

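Run:
```python
from h import *
lowplan([(80,46,45),(77.5,48.5,45),(75,51,45)],1,g=2,dtip=13)
```

```text
t 34.58 c [24.4 34.1] z 147.1 a -40.83 F [-0.1 -0.3  0.1] w 42.9
 th 80 w% 54 off [-0.008, -0.013, -0.005] yaw 0.001 c 25.0 37.2 z 148.1 A 45.7
 th 77.5 w% 57 off [-0.02, -0.031, 0.002] yaw 0.001 c 25.9 41.3 z 146.8 A 50.7
 th 75 w% 60 off [-0.031, -0.048, 0.009] yaw 0.001 c 26.8 45.4 z 145.3 A 55.6
```

>>> {"op": "play_rows", "data": {"steps": [{"offset": [-0.003,-0.008,-0.003],"yaw": 0},{"offset": [-0.008,-0.013,-0.005],"yaw": 0},{"offset": [-0.008,-0.013,-0.005],"yaw": 0}], "jaw": 55}}

```text
clock: 34.83
position: [0.535, 0.0141, 0.1482]
ee_rot: [[0.757, -0.654, 0.0], [-0.654, -0.757, 0.0], [-0.0, -0.0, -1.0]]
ft_force: [0.1, 0.4, 0.8]
gripper_width: 0.0472
```

>>> {"op": "play_rows", "data": {"steps": [{"offset": [-0.006,-0.009,0.003],"yaw": 0},{"offset": [-0.012,-0.018,0.007],"yaw": 0},{"offset": [-0.018,-0.027,0.01],"yaw": 0},{"offset": [-0.023,-0.035,0.014],"yaw": 0},{"offset": [-0.023,-0.035,0.014],"yaw": 0}], "jaw": 60}}

```text
clock: 35.25
position: [0.536, 0.0226, 0.1451]
ee_rot: [[0.757, -0.654, -0.0], [-0.654, -0.757, 0.0], [-0.0, 0.0, -1.0]]
ft_force: [-0.9, 0.4, -0.1]
gripper_width: 0.0514
```

Run:
```python
from h import *
snap('side','s25',(220,90,420,240),4)
lowplan([(72.5,53.5,45),(70,56,45),(67.5,58,45),(65,60,45),(60,64,45)],1,g=2,dtip=13)
```

```text
t 35.3 c [26.8 45.3] z 145.2 a -40.82 F [-0.  -0.   0.3] w 51.1
 th 72.5 w% 63 off [-0.011, -0.018, 0.008] yaw 0.001 c 27.7 49.4 z 143.5 A 60.5
 th 70 w% 66 off [-0.022, -0.034, 0.019] yaw 0.001 c 28.6 53.3 z 141.5 A 65.3
 th 67.5 w% 68 off [-0.033, -0.051, 0.029] yaw 0.001 c 29.3 57.3 z 139.4 A 70.0
 th 65 w% 71 off [-0.045, -0.067, 0.041] yaw 0.001 c 30.0 61.2 z 137.0 A 74.6
 th 60 w% 75 off [-0.066, -0.098, 0.069] yaw 0.001 c 31.4 68.5 z 131.5 A 83.4
```

View pics/s25.png

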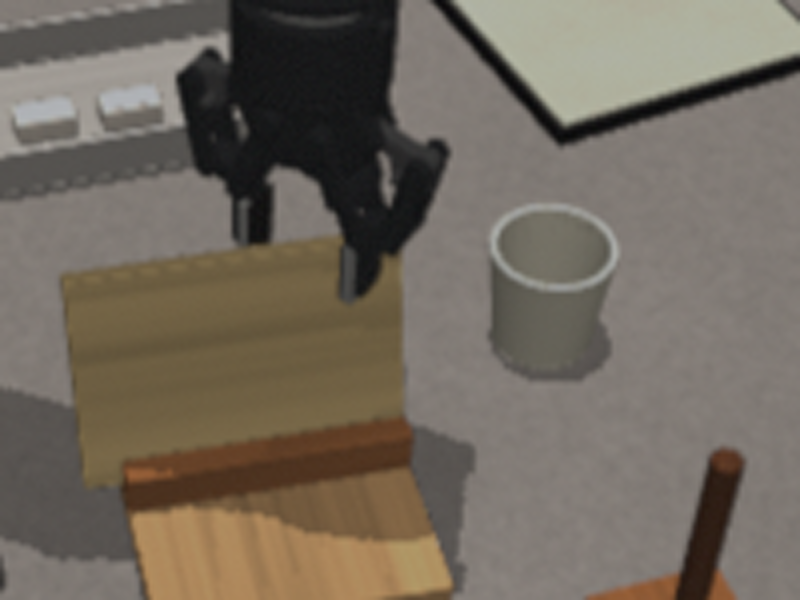

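>>> {"op": "play_rows", "data": {"steps": [{"offset": [-0.006,-0.009,0.004],"yaw": 0},{"offset": [-0.011,-0.018,0.008],"yaw": 0},{"offset": [-0.017,-0.026,0.013],"yaw": 0},{"offset": [-0.022,-0.034,0.019],"yaw": 0},{"offset": [-0.022,-0.034,0.019],"yaw": 0}], "jaw": 66}}

```text
clock: 35.72
position: [0.5371, 0.0306, 0.1413]
ee_rot: [[0.757, -0.654, -0.0], [-0.654, -0.757, 0.0], [-0.0, 0.0, -1.0]]
ft_force: [-0.8, 0.6, -0.7]
gripper_width: 0.0563
```

>>> {"op": "play_rows", "data": {"steps": [{"offset": [-0.011,-0.017,0.01],"yaw": 0},{"offset": [-0.023,-0.033,0.022],"yaw": 0},{"offset": [-0.033,-0.049,0.036],"yaw": 0},{"offset": [-0.044,-0.064,0.05],"yaw": 0},{"offset": [-0.044,-0.064,0.05],"yaw": 0}], "jaw": 75}}

```text
clock: 36.13
position: [0.5386, 0.0466, 0.1309]
ee_rot: [[0.757, -0.653, -0.001], [-0.653, -0.757, 0.0], [-0.001, 0.0, -1.0]]
ft_force: [-0.6, 0.4, 0.5]
gripper_width: 0.0638
```

Run:
```python
from h import *
snap('side','s26',(220,90,420,240),4)
lowplan([(57.5,66,45),(55,68,45),(52.5,70,45),(50,72,45),(45,76,45)],1,g=2,dtip=13)
```

```text
t 36.18 c [31.2 68.8] z 131.2 a -40.81 F [0.3 1.3 0.9] w 63.8
 th 57.5 w% 78 off [-0.008, -0.015, 0.014] yaw 0.001 c 32.1 72.0 z 128.4 A 87.6
 th 55 w% 80 off [-0.018, -0.029, 0.03] yaw 0.001 c 32.8 75.4 z 125.1 A 91.7
 th 52.5 w% 82 off [-0.026, -0.043, 0.048] yaw 0.001 c 33.5 78.6 z 121.6 A 95.6
 th 50 w% 85 off [-0.035, -0.056, 0.067] yaw 0.001 c 34.2 81.6 z 117.8 A 99.3
 th 45 w% 89 off [-0.049, -0.081, 0.107] yaw 0.001 c 35.6 87.2 z 109.7 A 106.3
```

View pics/s26.png

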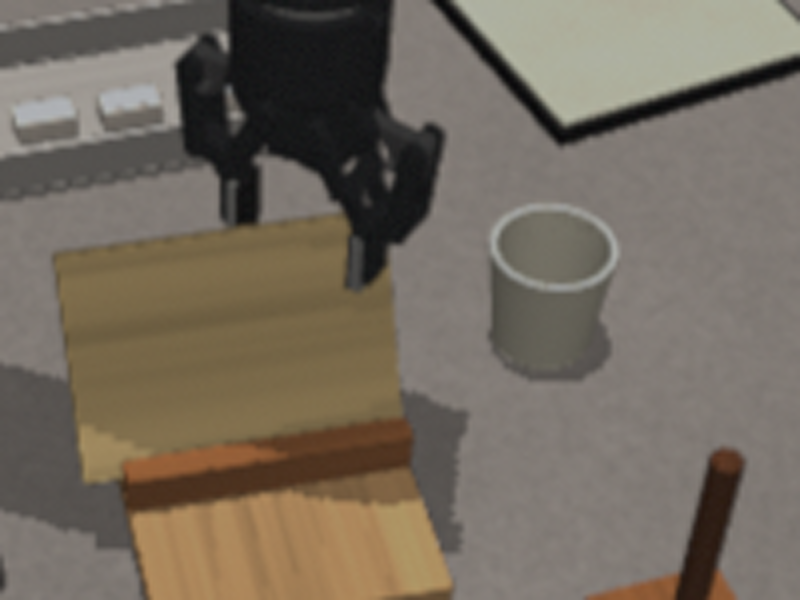

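Run:
```python
from h import *
lowplan([(60,68,45),(60,72,45)],1,g=2,dtip=12)
s=list(C(32.8+1.4,67.1-1.4))  # dummy
p,a,_=cmd0()
# chain: nominal starts
def nom(th,w,al,ax=1,g=2,d=10):
    t=math.radians(th);A=math.radians(al)
    ay=11+g+12*math.sin(t)+120*math.cos(t)
    tb=13*(1-math.sqrt(max(0,1-(w/85)**2)))
    q=C(ax+w/2*math.sin(A)+11*math.cos(A),ay-w/2*math.cos(A)+11*math.sin(A))
    return (q[0],q[1],(45+120*math.sin(t)-d-tb)/1000,-90+al+math.degrees(YAW))
lowplan([(60,76,45),(60,79,45)],1,g=2,dtip=10,start=nom(60,72,45,d=12))
lowplan([(60,82,45),(60,85,45)],1,g=2,dtip=10,start=nom(60,79,45,d=10))
lowplan([(60,85,50),(60,85,55),(60,85,60)],1,g=2,dtip=10,start=nom(60,85,45,d=10))
lowplan([(60,85,64),(60,85,68)],1,g=2,dtip=10,start=nom(60,85,60,d=10))
```

```text
t 36.18 c [31.2 68.8] z 131.2 a -40.81 F [0.3 1.3 0.9] w 63.8
 th 60 w% 80 off [0.012, 0.0, -0.003] yaw 0.001 c 32.8 67.1 z 131.7 A 83.4
 th 60 w% 85 off [0.022, 0.0, 0.002] yaw 0.001 c 34.2 65.7 z 130.8 A 83.4
t 36.18 c [34.2 65.7] z 130.8 a -40.9 F [0.3 1.3 0.9] w 63.8
 th 60 w% 89 off [0.01, 0.0, -0.005] yaw 0.0 c 35.6 64.3 z 131.7 A 83.4
 th 60 w% 93 off [0.017, 0.0, 0.001] yaw 0.0 c 36.7 63.2 z 130.7 A 83.4
t 36.18 c [36.7 63.2] z 130.7 a -40.9 F [0.3 1.3 0.9] w 63.8
 th 60 w% 96 off [0.007, 0.0, 0.007] yaw 0.0 c 37.8 62.2 z 129.3 A 83.4
 th 60 w% 100 off [0.015, -0.0, 0.024] yaw 0.0 c 38.8 61.1 z 125.9 A 83.4
t 36.18 c [38.8 61.1] z 125.9 a -40.9 F [0.3 1.3 0.9] w 63.8
 th 60 w% 100 off [-0.006, -0.018, -0.0] yaw -0.056 c 40.6 64.5 z 125.9 A 83.4
 th 60 w% 100 off [-0.013, -0.036, -0.0] yaw -0.111 c 42.1 68.0 z 125.9 A 83.4
 th 60 w% 100 off [-0.021, -0.053, -0.0] yaw -0.167 c 43.3 71.7 z 125.9 A 83.4
t 36.18 c [43.3 71.7] z 125.9 a -25.9 F [0.3 1.3 0.9] w 63.8
 th 60 w% 100 off [-0.004, -0.015, -0.0] yaw -0.044 c 44.0 74.6 z 125.9 A 83.4
 th 60 w% 100 off [-0.01, -0.029, -0.0] yaw -0.089 c 44.5 77.7 z 125.9 A 83.4
```

>>> {"op": "play_rows", "data": {"steps": [{"offset": [0.012,0,-0.003],"yaw": 0},{"offset": [0.022,0,0.002],"yaw": 0},{"offset": [0.022,0,0.002],"yaw": 0}], "jaw": 85}}

```text
clock: 36.43
position: [0.5426, 0.0421, 0.1312]
ee_rot: [[0.756, -0.655, 0.0], [-0.655, -0.756, -0.0], [0.0, -0.0, -1.0]]
ft_force: [-0.1, 0.8, -0.7]
gripper_width: 0.0724
```

>>> {"op": "play_rows", "data": {"steps": [{"offset": [0.01,0,-0.005],"yaw": 0},{"offset": [0.017,0,0.001],"yaw": 0},{"offset": [0.017,0,0.001],"yaw": 0}], "jaw": 93}}

```text
clock: 36.68
position: [0.5449, 0.0401, 0.1309]
ee_rot: [[0.756, -0.654, 0.0], [-0.654, -0.756, -0.0], [0.0, -0.0, -1.0]]
ft_force: [0.0, 1.6, -0.1]
gripper_width: 0.0794
```

>>> {"op": "play_rows", "data": {"steps": [{"offset": [0.007,0,0.007],"yaw": 0},{"offset": [0.015,0,0.02],"yaw": 0},{"offset": [0.015,0,0.02],"yaw": 0}], "jaw": 100}}

```text
clock: 36.93
position: [0.5471, 0.0383, 0.1265]
ee_rot: [[0.756, -0.654, -0.0], [-0.654, -0.756, -0.0], [-0.0, 0.0, -1.0]]
ft_force: [0.6, 0.3, 0.4]
gripper_width: 0.0852
```

Run:
```python
from h import *
snap('side','s27',(220,90,420,240),4)
lowplan([(60,85,50),(60,85,55),(60,85,60),(60,85,64),(60,85,68)],1,g=2,dtip=10)
```

```text
t 36.98 c [38.9 60.5] z 126.7 a -40.86 F [0.1 1.2 0.7] w 85.5
 th 60 w% 100 off [-0.008, -0.02, 0.004] yaw -0.055 c 40.6 64.5 z 125.9 A 83.4
 th 60 w% 100 off [-0.015, -0.038, 0.004] yaw -0.111 c 42.1 68.0 z 125.9 A 83.4
 th 60 w% 100 off [-0.024, -0.055, 0.004] yaw -0.166 c 43.3 71.7 z 125.9 A 83.4
 th 60 w% 100 off [-0.032, -0.068, 0.004] yaw -0.211 c 44.0 74.6 z 125.9 A 83.4
 th 60 w% 100 off [-0.041, -0.081, 0.004] yaw -0.255 c 44.5 77.7 z 125.9 A 83.4
```

View pics/s27.png

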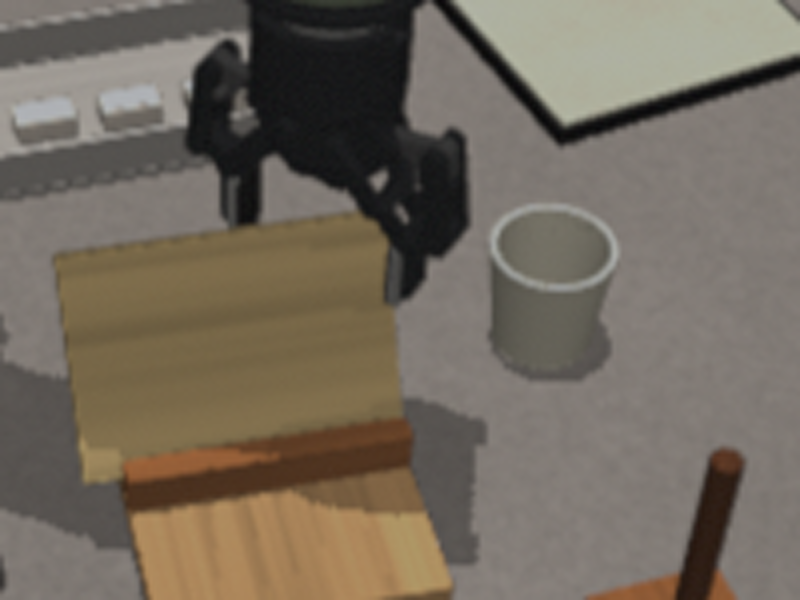

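>>> {"op": "play_rows", "data": {"steps": [{"offset": [-0.008,-0.019,0.004],"yaw": -0.055},{"offset": [-0.015,-0.037,0.004],"yaw": -0.111},{"offset": [-0.024,-0.054,0.004],"yaw": -0.166},{"offset": [-0.024,-0.054,0.004],"yaw": -0.166}]}}

```text
clock: 37.32
position: [0.5506, 0.0504, 0.1262]
ee_rot: [[0.902, -0.432, 0.0], [-0.432, -0.902, 0.0], [-0.0, -0.0, -1.0]]
ft_force: [0.0, 0.2, -0.7]
gripper_width: 0.0854
```

Run:
```python
from h import *
snap('side','s28',(220,90,420,240),4)
lowplan([(60,85,64),(60,85,68),(60,85,72)],1,g=2,dtip=10)
```

```text
t 37.37 c [43.2 71.8] z 126.2 a -25.96 F [1.7 0.8 0.3] w 85.1
 th 60 w% 100 off [-0.004, -0.014, 0.001] yaw -0.045 c 44.0 74.6 z 125.9 A 83.4
 th 60 w% 100 off [-0.009, -0.029, 0.001] yaw -0.09 c 44.5 77.7 z 125.9 A 83.4
 th 60 w% 100 off [-0.015, -0.043, 0.001] yaw -0.134 c 44.8 80.7 z 125.9 A 83.4
```

View pics/s28.png

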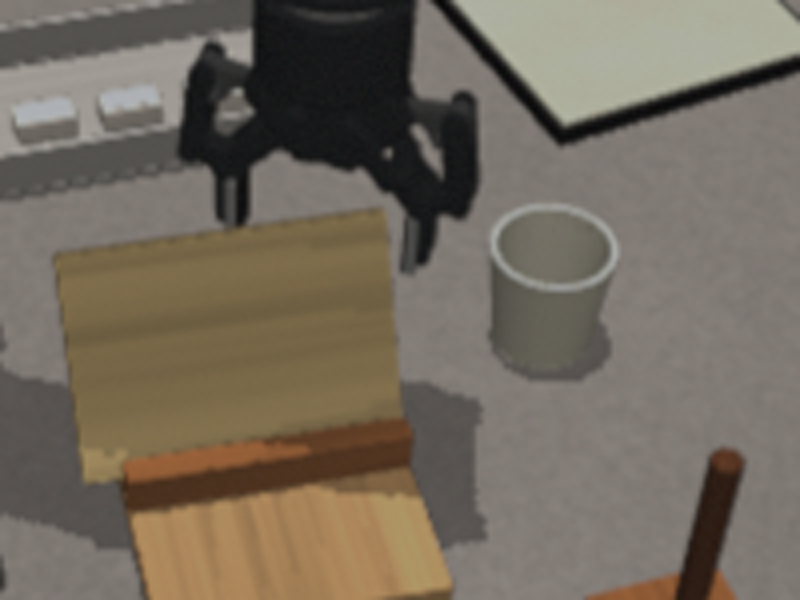

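Run:
```python
from h import *
lowplan([(58,85,64),(56,85,68),(53,85,68),(50,85,68),(50,85,68)],1,g=1.5,dtip=10)
```

```text
t 37.37 c [43.2 71.8] z 126.2 a -25.96 F [1.7 0.8 0.3] w 85.1
 th 58 w% 100 off [-0.011, -0.027, 0.012] yaw -0.045 c 44.0 77.5 z 123.8 A 86.3
 th 56 w% 100 off [-0.024, -0.055, 0.023] yaw -0.09 c 44.5 83.8 z 121.5 A 89.6
 th 53 w% 100 off [-0.036, -0.076, 0.042] yaw -0.09 c 44.5 88.6 z 117.8 A 94.3
 th 50 w% 100 off [-0.048, -0.095, 0.061] yaw -0.09 c 44.5 93.1 z 113.9 A 98.8
 th 50 w% 100 off [-0.048, -0.095, 0.061] yaw -0.09 c 44.5 93.1 z 113.9 A 98.8
```

>>> {"op": "play_rows", "data": {"steps": [{"offset": [-0.011,-0.027,0.012],"yaw": -0.045},{"offset": [-0.024,-0.055,0.023],"yaw": -0.09},{"offset": [-0.036,-0.076,0.042],"yaw": -0.09},{"offset": [-0.048,-0.095,0.061],"yaw": -0.09},{"offset": [-0.048,-0.095,0.061],"yaw": -0.09}]}}

```text
clock: 37.78
position: [0.5497, 0.0719, 0.1132]
ee_rot: [[0.951, -0.309, -0.001], [-0.309, -0.951, 0.0], [-0.001, 0.0, -1.0]]
ft_force: [0.9, 1.7, 0.5]
gripper_width: 0.085
```

Run:
```python
from h import *
snap('side','s29',(220,90,420,240),4)
lowplan([(47.5,85,68),(45,85,68),(42.5,85,68),(40,85,68),(38,85,68)],1,g=1,dtip=10)
```

```text
t 37.83 c [44.1 93.3] z 113.5 a -17.95 F [0.4 1.3 0.1] w 85.1
 th 47.5 w% 100 off [-0.004, -0.014, 0.015] yaw -0.001 c 44.5 96.2 z 110.5 A 101.9
 th 45 w% 100 off [-0.01, -0.03, 0.033] yaw -0.001 c 44.5 99.6 z 106.9 A 105.3
 th 42.5 w% 100 off [-0.016, -0.045, 0.052] yaw -0.001 c 44.5 102.9 z 103.1 A 108.6
 th 40 w% 100 off [-0.022, -0.059, 0.072] yaw -0.001 c 44.5 105.9 z 99.1 A 111.6
 th 38 w% 100 off [-0.026, -0.07, 0.088] yaw -0.001 c 44.5 108.2 z 95.9 A 113.9
```

View pics/s29.png

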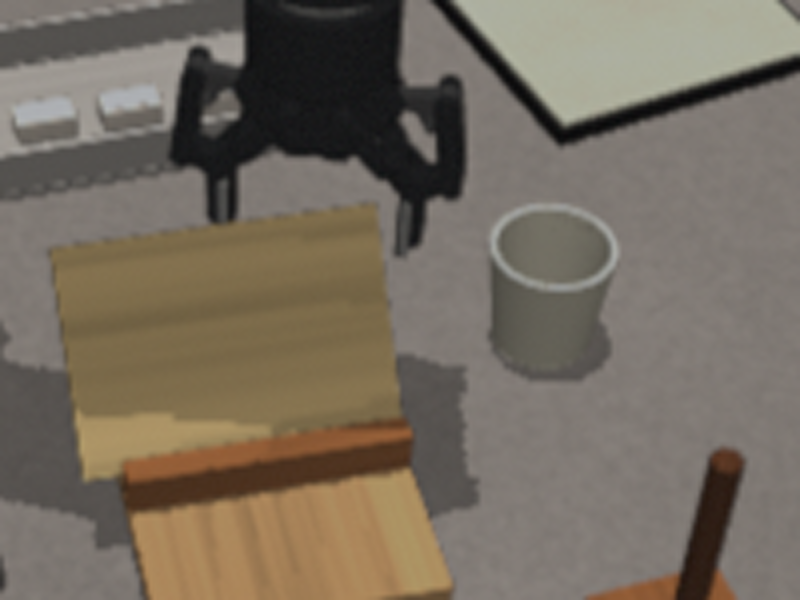

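>>> {"op": "play_rows", "data": {"steps": [{"offset": [-0.004,-0.014,0.015],"yaw": 0},{"offset": [-0.01,-0.03,0.033],"yaw": 0},{"offset": [-0.016,-0.045,0.052],"yaw": 0},{"offset": [-0.022,-0.058,0.072],"yaw": 0},{"offset": [-0.022,-0.058,0.072],"yaw": 0}]}}

```text
clock: 38.25
position: [0.549, 0.0841, 0.0986]
ee_rot: [[0.952, -0.305, -0.001], [-0.305, -0.952, -0.0], [-0.001, 0.0, -1.0]]
ft_force: [0.5, 1.3, 0.2]
gripper_width: 0.0855
```

Run:
```python
from h import *
snap('side','s30',(220,90,420,240),4)
lowplan([(37.5,85,68),(35,85,68),(32.5,85,68),(30,85,68)],1,g=0,dtip=10)
```

```text
t 38.3 c [ 44.3 105.6] z 99.1 a -17.79 F [0.4 1.7 0.2] w 85.2
 th 37.5 w% 100 off [-0.003, -0.01, 0.02] yaw 0.001 c 44.5 107.8 z 95.1 A 113.5
 th 35 w% 100 off [-0.008, -0.023, 0.041] yaw 0.001 c 44.5 110.5 z 90.8 A 116.2
 th 32.5 w% 100 off [-0.013, -0.034, 0.063] yaw 0.001 c 44.5 112.9 z 86.5 A 118.7
 th 30 w% 100 off [-0.017, -0.045, 0.085] yaw 0.001 c 44.5 115.2 z 82.0 A 120.9
```

View pics/s30.png

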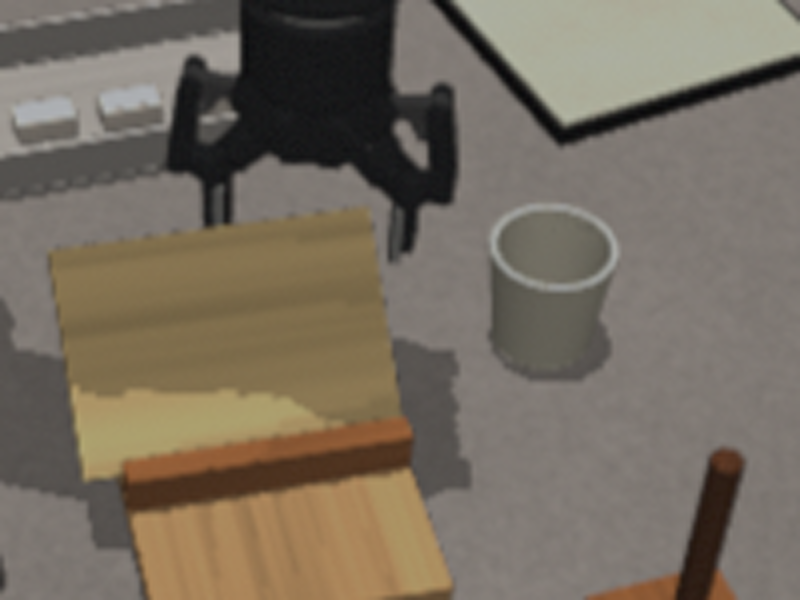

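Run:
```python
from h import *
for th in (35,40,45):
  t=math.radians(th); w=C(-95,8+2+120*math.cos(t)); z=(45+120*math.sin(t)+12*math.cos(t))/1000
  u=proj('side',(w[0],w[1],z)); print(th,((u-np.array([220,90])+.4)*4).round())
```

```text
35 [ 49. 254.]
40 [ 50. 251.]
45 [ 51. 250.]
```

>>> {"op": "play_rows", "data": {"steps": [{"offset": [-0.002,-0.008,0.02],"yaw": 0},{"offset": [-0.006,-0.019,0.041],"yaw": 0},{"offset": [-0.011,-0.03,0.063],"yaw": 0},{"offset": [-0.015,-0.041,0.085],"yaw": 0},{"offset": [-0.015,-0.041,0.085],"yaw": 0}]}}

```text
clock: 38.72
position: [0.5486, 0.0927, 0.0815]
ee_rot: [[0.952, -0.305, -0.001], [-0.305, -0.952, -0.0], [-0.001, 0.001, -1.0]]
ft_force: [0.5, 0.2, -1.1]
gripper_width: 0.0849
```

Run:
```python
from h import *
snap('side','s31',(220,90,420,240),4)
lowplan([(27.5,85,68),(25,85,68),(22.5,85,68),(20,85,68)],1,g=0,dtip=10)
```

```text
t 38.77 c [ 44.6 114.3] z 82.0 a -17.79 F [-0.5  0.8 -0.1] w 85.4
 th 27.5 w% 100 off [-0.006, -0.014, 0.023] yaw 0.001 c 44.5 117.3 z 77.4 A 123.0
 th 25 w% 100 off [-0.009, -0.022, 0.047] yaw 0.001 c 44.5 119.1 z 72.7 A 124.8
 th 22.5 w% 100 off [-0.012, -0.03, 0.07] yaw 0.001 c 44.5 120.7 z 67.9 A 126.5
 th 20 w% 100 off [-0.015, -0.036, 0.095] yaw 0.001 c 44.5 122.1 z 63.0 A 127.9
```

View pics/s31.png

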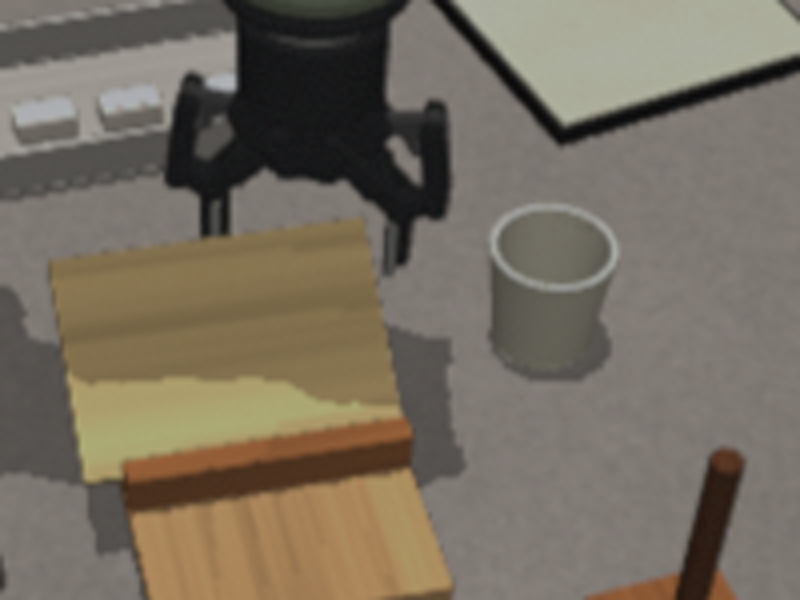

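>>> {"op": "play_rows", "data": {"steps": [{"offset": [0.002,0.005,0.0],"yaw": 0},{"offset": [0.004,0.01,0.0],"yaw": 0},{"offset": [0.004,0.01,0.0],"yaw": 0}]}}

```text
clock: 39.02
position: [0.549, 0.0905, 0.0828]
ee_rot: [[0.952, -0.306, -0.001], [-0.306, -0.952, 0.001], [-0.001, -0.001, -1.0]]
ft_force: [-2.8, 5.0, 2.4]
gripper_width: 0.0854
```

Run:
```python
from h import *
lowplan([(30,85,68),(27.5,85,68),(25,85,68),(22.5,85,68),(20,85,68)],1,g=0,push=3,dtip=10)
```

```text
t 39.02 c [ 44.6 112.4] z 82.8 a -17.81 F [-2.8  5.   2.4] w 85.4
 th 30 w% 100 off [-0.0, 0.001, 0.004] yaw 0.001 c 44.5 112.2 z 82.0 A 117.9
 th 27.5 w% 100 off [-0.004, -0.009, 0.027] yaw 0.001 c 44.5 114.3 z 77.4 A 120.0
 th 25 w% 100 off [-0.008, -0.017, 0.05] yaw 0.001 c 44.5 116.1 z 72.7 A 121.8
 th 22.5 w% 100 off [-0.011, -0.025, 0.074] yaw 0.001 c 44.5 117.7 z 67.9 A 123.5
 th 20 w% 100 off [-0.013, -0.031, 0.099] yaw 0.001 c 44.5 119.1 z 63.0 A 124.9
```

>>> {"op": "play_rows", "data": {"steps": [{"offset": [-0.002,-0.005,0.012],"yaw": 0},{"offset": [-0.004,-0.01,0.023],"yaw": 0},{"offset": [-0.006,-0.014,0.034],"yaw": 0},{"offset": [-0.008,-0.018,0.046],"yaw": 0},{"offset": [-0.008,-0.018,0.046],"yaw": 0}]}}

```text
clock: 39.43
position: [0.5485, 0.0948, 0.0733]
ee_rot: [[0.952, -0.305, -0.001], [-0.305, -0.952, 0.001], [-0.001, -0.001, -1.0]]
ft_force: [-2.2, 6.6, 2.2]
gripper_width: 0.0852
```

>>> {"op": "play_rows", "data": {"steps": [{"offset": [-0.002,-0.004,0.012],"yaw": 0},{"offset": [-0.003,-0.007,0.024],"yaw": 0},{"offset": [-0.004,-0.01,0.036],"yaw": 0},{"offset": [-0.005,-0.013,0.049],"yaw": 0},{"offset": [-0.005,-0.013,0.049],"yaw": 0}]}}

```text
clock: 39.85
position: [0.5484, 0.098, 0.0634]
ee_rot: [[0.952, -0.305, -0.001], [-0.305, -0.952, 0.002], [-0.001, -0.001, -1.0]]
ft_force: [-2.9, 9.0, 2.2]
gripper_width: 0.0855
```

Run:
```python
from h import *
snap('side','s32',(220,90,420,240),4)
lowplan([(20,85,68),(17.5,85,68),(15,85,68),(12.5,85,68),(10,85,68)],1,g=0,push=3,dtip=10)
```

```text
t 39.9 c [ 44.6 119.9] z 63.6 a -17.78 F [-2.4  8.4  2.2] w 85.6
 th 20 w% 100 off [0.001, 0.004, 0.003] yaw 0.001 c 44.5 119.1 z 63.0 A 124.9
 th 17.5 w% 100 off [-0.001, -0.002, 0.028] yaw 0.001 c 44.5 120.3 z 58.1 A 126.1
 th 15 w% 100 off [-0.003, -0.006, 0.053] yaw 0.001 c 44.5 121.3 z 53.1 A 127.0
 th 12.5 w% 100 off [-0.004, -0.01, 0.078] yaw 0.001 c 44.5 122.0 z 48.0 A 127.8
 th 10 w% 100 off [-0.005, -0.012, 0.104] yaw 0.001 c 44.5 122.5 z 42.8 A 128.3
```

View pics/s32.png

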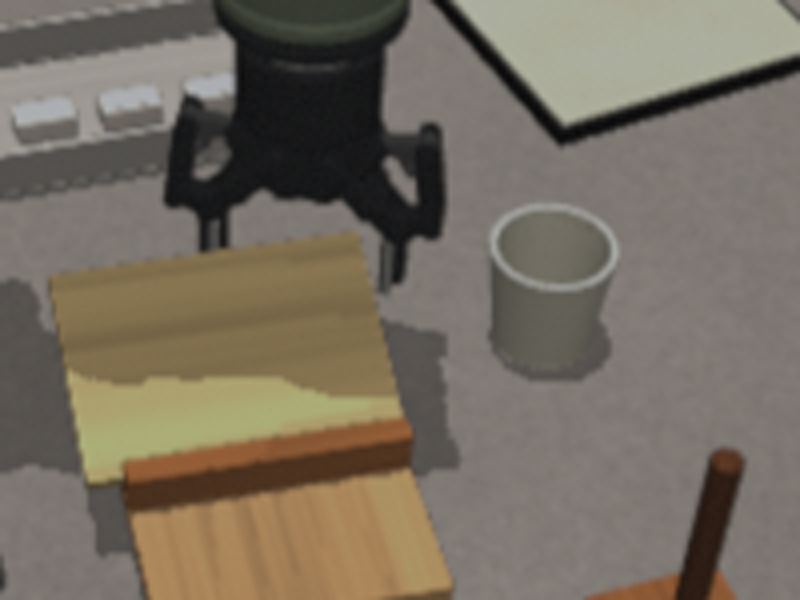

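>>> {"op": "play_rows", "data": {"steps": [{"offset": [-0.001,-0.003,0.013],"yaw": 0},{"offset": [-0.002,-0.006,0.026],"yaw": 0},{"offset": [-0.003,-0.008,0.038],"yaw": 0},{"offset": [-0.004,-0.011,0.05],"yaw": 0},{"offset": [-0.004,-0.011,0.05],"yaw": 0}]}}

```text
clock: 40.32
position: [0.5483, 0.1005, 0.0535]
ee_rot: [[0.952, -0.305, -0.001], [-0.305, -0.952, 0.002], [-0.001, -0.001, -1.0]]
ft_force: [-2.4, 10.7, 1.6]
gripper_width: 0.085
```

>>> {"op": "play_rows", "data": {"steps": [{"offset": [-0.001,-0.002,0.013],"yaw": 0},{"offset": [-0.002,-0.004,0.026],"yaw": 0},{"offset": [-0.002,-0.006,0.038],"yaw": 0},{"offset": [-0.003,-0.007,0.051],"yaw": 0},{"offset": [-0.003,-0.007,0.051],"yaw": 0}]}}

```text
clock: 40.73
position: [0.5481, 0.1022, 0.0432]
ee_rot: [[0.952, -0.305, -0.001], [-0.305, -0.952, 0.002], [-0.001, -0.002, -1.0]]
ft_force: [-2.8, 10.8, 0.5]
gripper_width: 0.0857
```

Run:
```python
from h import *
snap('side','s33',(220,90,420,240),4)
lowplan([(10,85,68),(7.5,85,68),(5,85,68),(2.5,85,68),(0,85,68)],1,g=0,push=3,dtip=10)
```

```text
t 40.78 c [ 44.7 124.1] z 43.4 a -17.77 F [-1.5 11.4  0.5] w 85.2
 th 10 w% 100 off [0.002, 0.007, 0.003] yaw 0.001 c 44.5 122.5 z 42.8 A 128.3
 th 7.5 w% 100 off [0.002, 0.006, 0.029] yaw 0.001 c 44.5 122.8 z 37.7 A 128.5
 th 5 w% 100 off [0.001, 0.006, 0.055] yaw 0.001 c 44.5 122.9 z 32.5 A 128.6
 th 2.5 w% 100 off [0.002, 0.007, 0.081] yaw 0.001 c 44.5 122.7 z 27.2 A 128.4
 th 0 w% 100 off [0.003, 0.009, 0.107] yaw 0.001 c 44.5 122.3 z 22.0 A 128.0
```

View pics/s33.png

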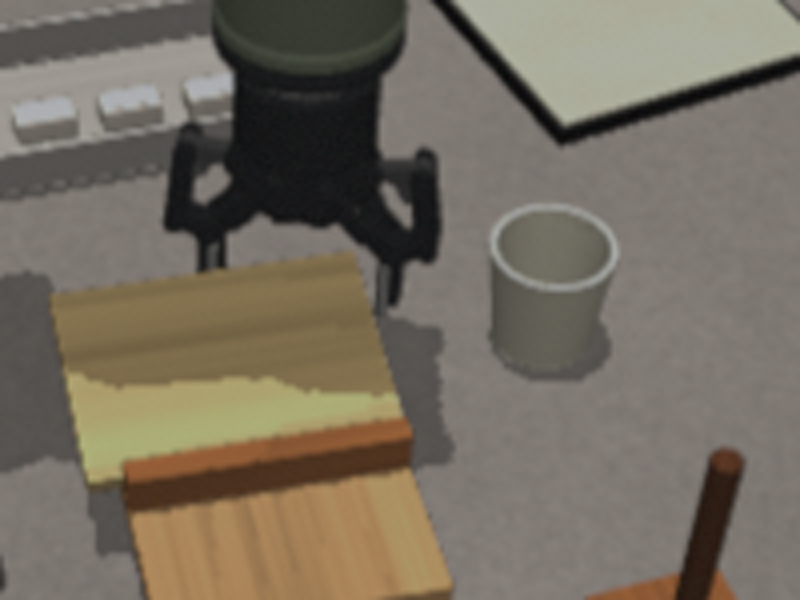

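>>> {"op": "play_rows", "data": {"steps": [{"offset": [0,0,0.013],"yaw": 0},{"offset": [0,0,0.026],"yaw": 0},{"offset": [0,0,0.04],"yaw": 0},{"offset": [0,0,0.053],"yaw": 0},{"offset": [0,0,0.053],"yaw": 0}]}}

```text
clock: 41.2
position: [0.5481, 0.1029, 0.0326]
ee_rot: [[0.952, -0.305, -0.001], [-0.305, -0.952, 0.003], [-0.002, -0.002, -1.0]]
ft_force: [-2.8, 15.4, 0.6]
gripper_width: 0.0856
```

>>> {"op": "play_rows", "data": {"steps": [{"offset": [0,0,0.012],"yaw": 0},{"offset": [0,0,0.024],"yaw": 0},{"offset": [0,0,0.035],"yaw": 0},{"offset": [0,0,0.045],"yaw": 0},{"offset": [0,0,0.053],"yaw": 0}]}}

```text
clock: 41.62
position: [0.5481, 0.103, 0.0221]
ee_rot: [[0.952, -0.305, -0.001], [-0.305, -0.952, 0.003], [-0.002, -0.002, -1.0]]
ft_force: [-3.8, 16.2, -1.0]
gripper_width: 0.0855
```

Run:
```python
from h import *
snap('side','s34',(220,90,420,240),4)
lowplan([(0,85,68)],1,g=0,push=3,dtip=10)
```

```text
t 41.67 c [ 44.6 125. ] z 21.9 a -17.74 F [-1.9 16.2 -1.7] w 85.3
 th 0 w% 100 off [0.005, 0.013, -0.0] yaw 0.002 c 44.5 122.3 z 22.0 A 128.0
```

View pics/s34.png

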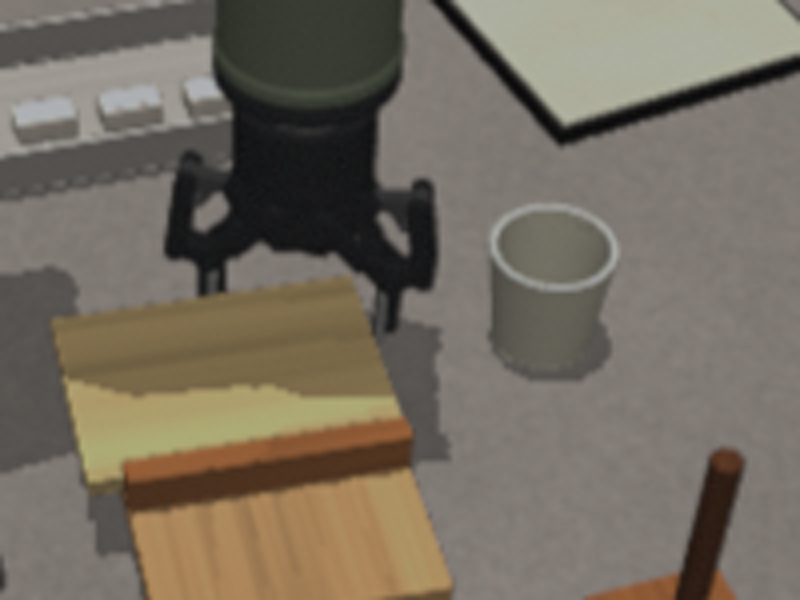

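>>> {"op": "play_rows", "data": {"steps": [{"offset": [0,0,0.008],"yaw": 0},{"offset": [0,0,0.016],"yaw": 0},{"offset": [0,0,0.02],"yaw": 0},{"offset": [0,0,0.02],"yaw": 0}]}}

```text
clock: 42.0
position: [0.5481, 0.103, 0.0185]
ee_rot: [[0.952, -0.305, -0.001], [-0.305, -0.952, 0.003], [-0.002, -0.003, -1.0]]
ft_force: [-5.0, 16.8, 8.4]
gripper_width: 0.0854
```

Run:
```python
from h import *
snap('side','s35',(220,90,420,240),4)
plan([])
for x,y in((-94,130),(74,130),(-94,10),(74,10)):
  w=C(x,y);u=proj('side',(w[0],w[1],.057)); print(x,y,((u-np.array([220,90])+.4)*4).round())
```

```text
t 42.05 p [548.1 103.1  18.5] a -17.75 F [-4.4 15.8  7.2] w 85.2
  end [548.1 103.1  18.5] -17.75
-94 130 [ 53. 319.]
74 130 [351. 277.]
-94 10 [ 87. 479.]
74 10 [406. 431.]
```

View pics/s35.png

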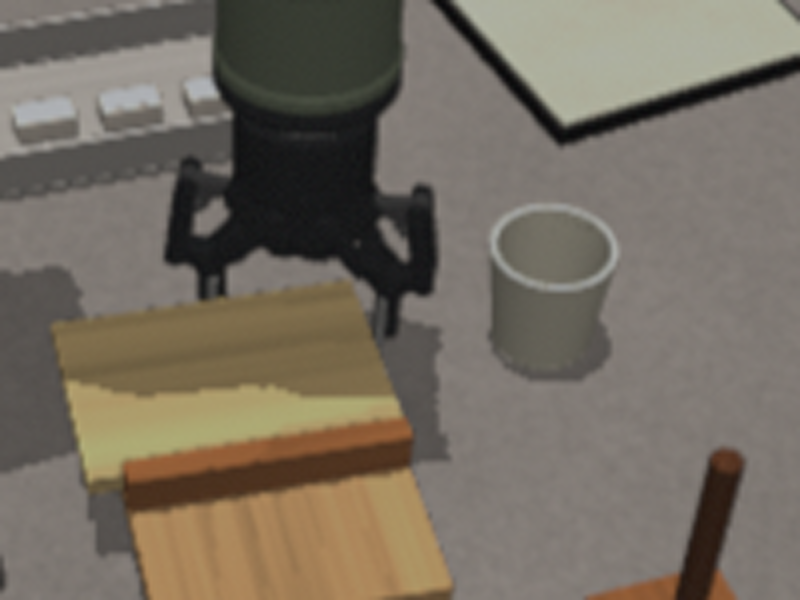

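>>> {"op": "play_rows", "data": {"steps": [{"offset": [-0.005,-0.012,-0.002],"yaw": 0},{"offset": [-0.012,-0.03,-0.002],"yaw": 0},{"offset": [-0.03,-0.075,-0.002],"yaw": 0},{"offset": [-0.04,-0.1,-0.1],"yaw": 0},{"offset": [-0.04,-0.1,-0.3],"yaw": 0}]}}

```text
clock: 42.47
position: [0.5448, 0.1233, 0.0756]
ee_rot: [[0.953, -0.304, -0.006], [-0.304, -0.953, -0.002], [-0.005, 0.003, -1.0]]
ft_force: [-1.2, 0.4, 0.0]
gripper_width: 0.0854
```

>>> {"op": "play_rows", "data": {"steps": [{"offset": [0,0,-0.2],"yaw": 0},{"offset": [0,0,-0.4],"yaw": 0},{"offset": [0,0,-0.6],"yaw": 0},{"offset": [0,0,-0.8],"yaw": 0},{"offset": [0,0,-0.9],"yaw": 0}], "jaw": 50}}

```text
clock: 42.88
position: [0.548, 0.1223, 0.2628]
ee_rot: [[0.952, -0.306, 0.004], [-0.306, -0.952, 0.001], [0.004, -0.003, -1.0]]
ft_force: [0.4, 0.9, -0.0]
gripper_width: 0.0429
```

Run:
```python
from h import *
snap('side','s36',(180,70,420,290),3);snap('top','t36',(200,120,340,270),5)
plan([]); print(Cinv(cmd0()[0]))
for cam in('top','side'):
  for n,z in(('panel',.057),('pot',.07),('brush',.12)):
    for d in outline_of(n,cam)[:2]: print(n,cam,round(d['confidence'],2),d['location'],rect(cam,d['region'],z))
```

```text
t 42.98 p [548.4 122.7 261.9] a -17.81 F [-0.4  0.1 -1. ] w 42.5
  end [548.4 122.7 261.9] -17.81
[ 46.34060266 144.5598306 ]
panel top 0.94 [224.0, 220.1] (502.1, 45.1, 173.4, 124.0, 5.3)
pot top 0.57 [207.6, 141.1] (693.7, 96.7, 79.7, 48.8, 15.0)
panel side 0.76 [273.7, 181.6] (497.3, 40.1, 172.0, 128.3, 5.6)
panel side 0.2 [355.9, 157.5] (688.9, 91.9, 135.7, 72.4, 77.8)
pot side 0.83 [355.5, 158.4] (685.0, 76.7, 130.2, 69.1, 77.7)
brush side 0.68 [395.7, 231.1] (692.5, -158.7, 134.8, 17.8, 63.8)
brush side 0.28 [385.1, 342.2] (610.4, -376.1, 90.5, 48.1, 57.6)
```

View pics/s36.png

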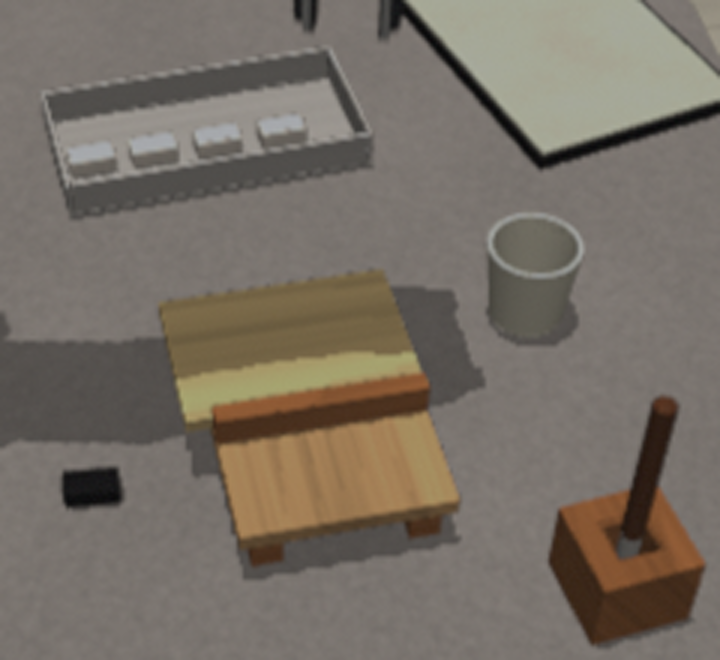

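View pics/t36.png

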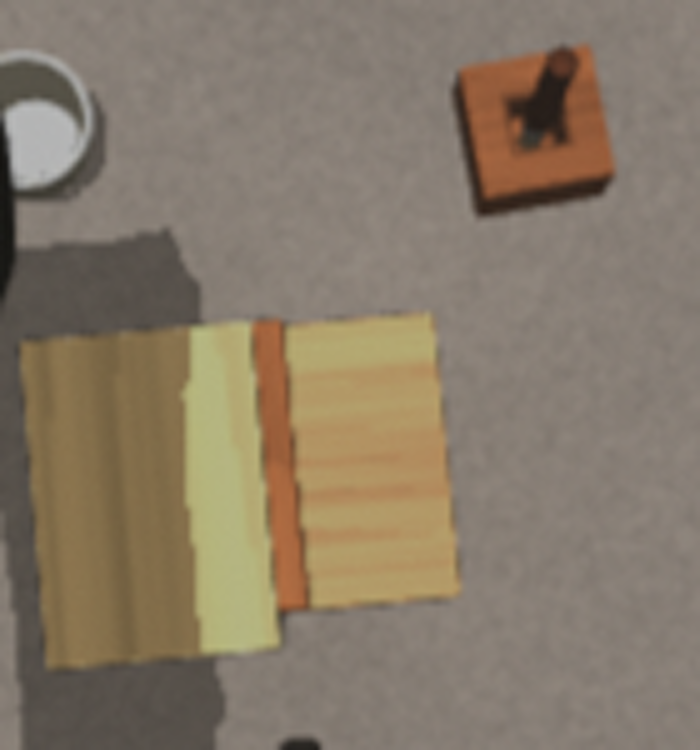

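Run:
```python
from h import *
snap('top','t37',(285,120,335,165),15); snap('side','s37',(355,190,425,290),8)
def ts(cam,p,z): return (onz(cam,p,z)*1000).round(1)
for z in(.06,.10,.15,.185):
    print(z,proj('top',(.693,-.159,z)).round(1),proj('side',(.693,-.159,z)).round(1))
```

```text
0.06 [306.9 143.9] [391.1 247.6]
0.1 [308.4 140.4] [394.5 234.4]
0.15 [310.4 135.6] [399.2 216.7]
0.185 [312. 132.] [402.7 203.5]
```

View pics/t37.png

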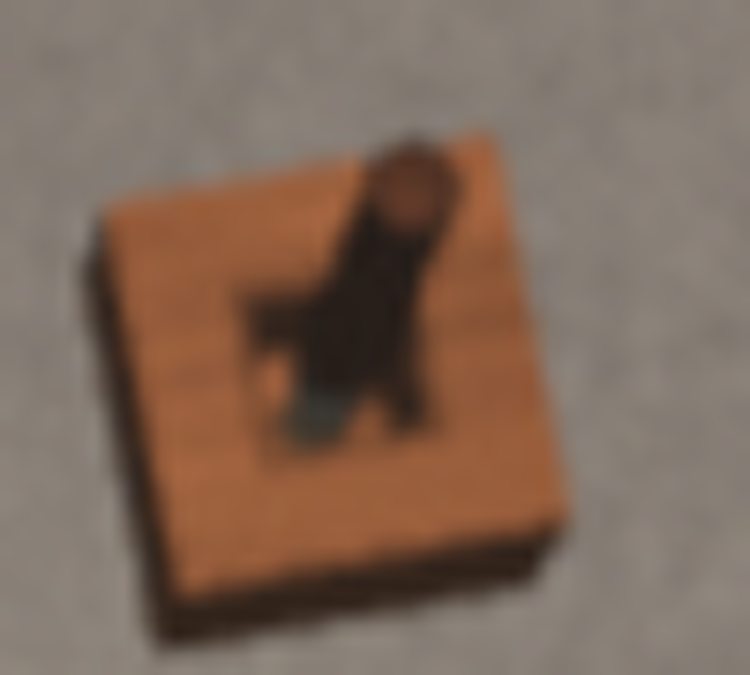

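View pics/s37.png

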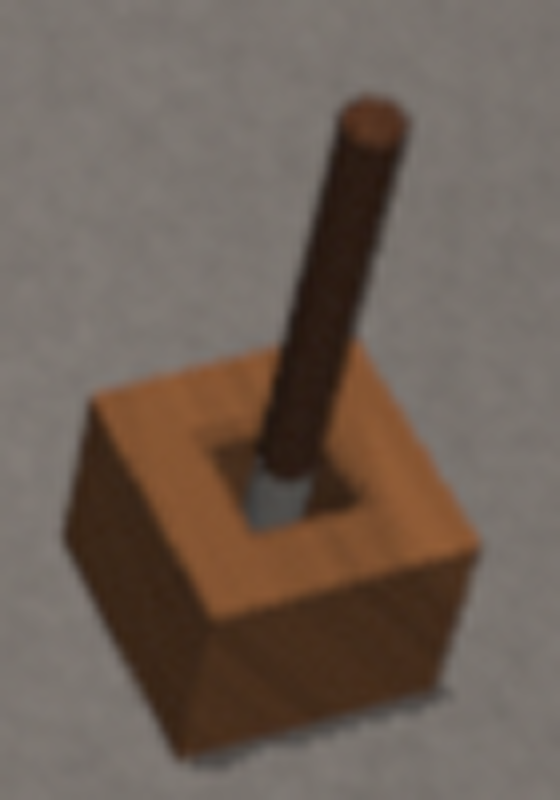

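Run:
```python
from h import *
plan([(.692,-.159,.26,0),(.692,-.159,.131,0)])
```

```text
t 43.38 p [546.7 122.  257.4] a -17.82 F [ 0.8  0.3 -0.1] w 42.7
  call 5 rows [np.float64(0.701), np.float64(0.697), np.float64(-0.008)] yaw -0.124
  call 3 rows [np.float64(0.332), np.float64(0.492), np.float64(-0.005)] yaw -0.074
  call 4 rows [np.float64(0.0), np.float64(0.0), np.float64(0.645)] yaw 0.0
  end [ 692.1 -159.1  131. ] 0.0
```

>>> {"op": "play_rows", "data": {"steps": [{"offset": [0.701,0.697,-0.008],"yaw": -0.124},{"offset": [0.701,0.697,-0.008],"yaw": -0.124},{"offset": [0.701,0.697,-0.008],"yaw": -0.124},{"offset": [0.701,0.697,-0.008],"yaw": -0.124},{"offset": [0.701,0.697,-0.008],"yaw": -0.124}]}}

```text
clock: 43.8
position: [0.6384, -0.0569, 0.2594]
ee_rot: [[0.993, -0.117, -0.0], [-0.117, -0.993, -0.001], [-0.0, 0.001, -1.0]]
ft_force: [0.6, -0.0, 0.2]
gripper_width: 0.0428
```

>>> {"op": "play_rows", "data": {"steps": [{"offset": [0.11,0.164,-0.005],"yaw": -0.03},{"offset": [0.22,0.328,-0.005],"yaw": -0.05},{"offset": [0.3,0.44,-0.005],"yaw": -0.074},{"offset": [0.332,0.492,-0.005],"yaw": -0.074},{"offset": [0.332,0.492,-0.005],"yaw": -0.074}]}}

```text
clock: 44.22
position: [0.6923, -0.1625, 0.2596]
ee_rot: [[1.0, -0.004, -0.001], [-0.004, -1.0, -0.001], [-0.001, 0.001, -1.0]]
ft_force: [-0.0, -0.5, 0.6]
gripper_width: 0.0426
```

>>> {"op": "play_rows", "data": {"steps": [{"offset": [0,0,0],"yaw": 0},{"offset": [0,0,0],"yaw": 0}]}}

```text
clock: 44.38
position: [0.6922, -0.1574, 0.2604]
ee_rot: [[1.0, 0.001, -0.001], [0.001, -1.0, 0.001], [-0.001, -0.001, -1.0]]
ft_force: [-0.3, 1.4, -0.4]
gripper_width: 0.0426
```

Run:
```python
from h import *
plan([(.692,-.159,.131,0)])
snap('side','s38',(320,130,460,290),5)
```

```text
t 44.38 p [ 692.2 -157.4  260.4] a 0.05 F [-0.3  1.4 -0.4] w 42.6
  call 4 rows [np.float64(-0.001), np.float64(0.008), np.float64(0.647)] yaw 0.001
  end [ 692. -159.  131.] -0.04
```

View pics/s38.png

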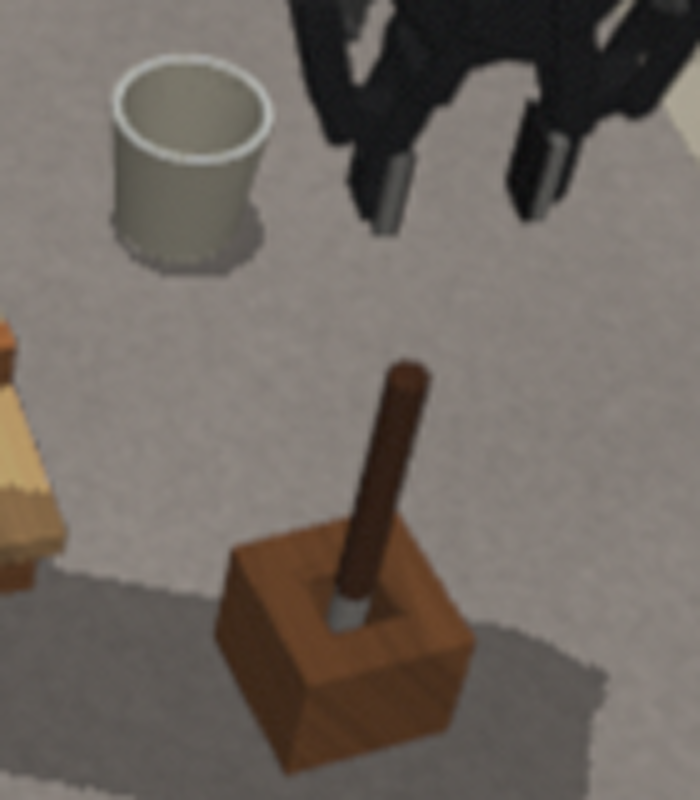

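>>> {"op": "play_rows", "data": {"steps": [{"offset": [-0.001,0.005,0.15],"yaw": 0},{"offset": [-0.001,0.005,0.3],"yaw": 0},{"offset": [-0.001,0.005,0.45],"yaw": 0},{"offset": [-0.001,0.005,0.58],"yaw": 0},{"offset": [-0.001,0.005,0.645],"yaw": 0}]}}

```text
clock: 44.85
position: [0.6909, -0.1578, 0.1288]
ee_rot: [[1.0, 0.002, -0.003], [0.002, -1.0, 0.001], [-0.003, -0.001, -1.0]]
ft_force: [0.1, 0.6, 0.4]
gripper_width: 0.0429
```

>>> {"op": "play_rows", "data": {"steps": [{"offset": [0,0,0],"yaw": 0},{"offset": [0,0,0],"yaw": 0}]}}

```text
clock: 45.02
position: [0.6924, -0.1593, 0.1325]
ee_rot: [[1.0, 0.001, 0.0], [0.001, -1.0, -0.0], [0.0, 0.0, -1.0]]
ft_force: [0.3, 0.3, 0.7]
gripper_width: 0.0428
```

Run:
```python
from h import *
plan([])
snap('side','s39',(320,130,460,290),5)
```

```text
t 45.02 p [ 692.4 -159.3  132.5] a 0.05 F [0.3 0.3 0.7] w 42.8
  end [ 692.4 -159.3  132.5] 0.05
```

View pics/s39.png

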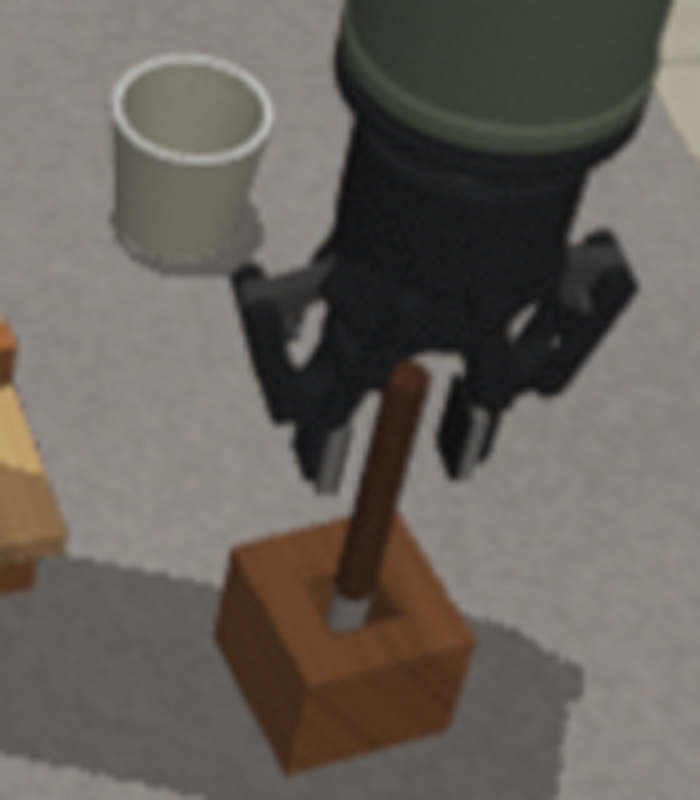

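>>> {"op": "play_rows", "data": {"steps": [{"offset": [0,0,0],"yaw": 0},{"offset": [0,0,0],"yaw": 0},{"offset": [0,0,0],"yaw": 0},{"offset": [0,0,0],"yaw": 0},{"offset": [0,0,0],"yaw": 0}], "jaw": 0, "grip_force": 40}}

```text
clock: 45.48
position: [0.6929, -0.1602, 0.1334]
ee_rot: [[1.0, 0.0, 0.002], [0.0, -1.0, -0.0], [0.002, 0.0, -1.0]]
ft_force: [-0.5, -0.0, 8.3]
gripper_width: 0.0148
```

>>> {"op": "play_rows", "data": {"steps": [{"offset": [0,0,-0.1],"yaw": 0},{"offset": [0,0,-0.2],"yaw": 0},{"offset": [0,0,-0.3],"yaw": 0},{"offset": [0,0,-0.38],"yaw": 0},{"offset": [0,0,-0.4],"yaw": 0}]}}

```text
clock: 45.9
position: [0.6932, -0.1604, 0.2154]
ee_rot: [[1.0, 0.0, 0.004], [0.0, -1.0, -0.001], [0.004, 0.001, -1.0]]
ft_force: [0.7, -1.3, -0.4]
gripper_width: 0.0149
```

>>> {"op": "play_rows", "data": {"steps": [{"offset": [0,0,0],"yaw": 0},{"offset": [0,0,0],"yaw": 0}]}}

```text
clock: 46.07
position: [0.692, -0.1598, 0.2114]
ee_rot: [[1.0, 0.0, -0.0], [0.0, -1.0, 0.0], [-0.0, -0.0, -1.0]]
ft_force: [-0.2, 0.2, -0.8]
gripper_width: 0.0147
```

Run:
```python
from h import *
plan([])
snap('side','s40',(320,100,460,260),5);snap('top','t40',(270,100,340,170),8)
```

```text
t 46.07 p [ 692.  -159.8  211.4] a 0.01 F [-0.2  0.2 -0.8] w 14.7
  end [ 692.  -159.8  211.4] 0.01
```

View pics/s40.png

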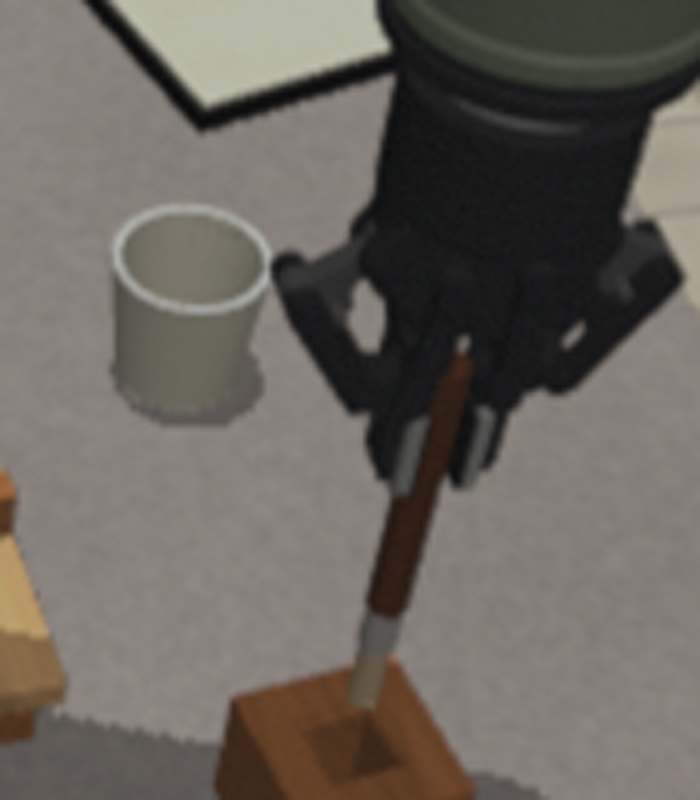

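Run:
```python
from h import *
print(onz('side',(320+362/5-.4,100+705/5-.4),.089)*1000)
print('vertical below TCP predicted', ((proj('side',(.692,-.1598,.089))-[320,100]+.4)*5).round(), ((proj('side',(.692,-.1598,.185))-[320,100]+.4)*5).round())
# hole centre in side pic
print(onz('side',(320+352/5-.4,100+742/5-.4),.06)*1000)
```

```text
[ 688.44656669 -164.40470777   89.        ]
vertical below TCP predicted [368. 694.] [413. 522.]
[ 690.68430025 -159.73941741   60.        ]
```

View pics/t40.png

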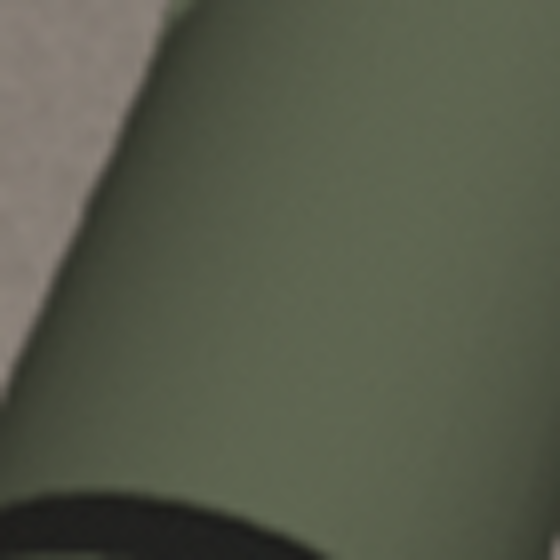

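Run:
```python
from h import *
print(onz('top',(80+374.5/3-.3,120+73.5/3-.3),.07)*1000)
plan([(.692,-.1598,.26,0),(.690,.106,.26,0),(.690,.106,.135,0,.025)])
```

```text
[691.6911018  106.67156442  70.        ]
t 46.17 p [ 691.8 -159.7  210.7] a 0.01 F [0.8 0.5 0.5] w 14.8
  call 2 rows [np.float64(0.001), np.float64(0.0), np.float64(-0.247)] yaw 0.0
  call 5 rows [np.float64(-0.007), np.float64(-0.949), np.float64(0.0)] yaw 0.0
  call 2 rows [np.float64(-0.003), np.float64(-0.38), np.float64(0.0)] yaw 0.0
  call 5 rows [np.float64(0.0), np.float64(0.0), np.float64(0.521)] yaw 0.0
  call 1 rows [np.float64(0.0), np.float64(0.0), np.float64(0.104)] yaw 0.0
  end [689.9 106.1 135.1] 0.01
```

>>> {"op": "play_rows", "data": {"steps": [{"offset": [0,0,-0.12],"yaw": 0},{"offset": [0,0,-0.247],"yaw": 0},{"offset": [-0.001,-0.15,-0.247],"yaw": 0},{"offset": [-0.003,-0.35,-0.247],"yaw": 0},{"offset": [-0.004,-0.55,-0.247],"yaw": 0}]}}

```text
clock: 46.58
position: [0.6909, -0.0496, 0.2606]
ee_rot: [[1.0, -0.002, -0.001], [-0.002, -1.0, -0.0], [-0.001, 0.0, -1.0]]
ft_force: [0.5, 0.4, 0.6]
gripper_width: 0.0151
```

>>> {"op": "play_rows", "data": {"steps": [{"offset": [-0.001,-0.2,0],"yaw": 0},{"offset": [-0.003,-0.4,0],"yaw": 0},{"offset": [-0.005,-0.58,0],"yaw": 0},{"offset": [-0.006,-0.7,0],"yaw": 0},{"offset": [-0.006,-0.78,0],"yaw": 0}]}}

```text
clock: 47.0
position: [0.6895, 0.1098, 0.26]
ee_rot: [[1.0, 0.003, -0.002], [0.003, -1.0, 0.001], [-0.002, -0.001, -1.0]]
ft_force: [-0.7, -0.8, -0.2]
gripper_width: 0.0153
```

>>> {"op": "play_rows", "data": {"steps": [{"offset": [0,0,0],"yaw": 0},{"offset": [0,0,0],"yaw": 0},{"offset": [0,0,0],"yaw": 0}]}}

```text
clock: 47.25
position: [0.6901, 0.1043, 0.2609]
ee_rot: [[1.0, -0.002, -0.0], [-0.002, -1.0, -0.001], [-0.0, 0.001, -1.0]]
ft_force: [0.6, -0.7, -0.8]
gripper_width: 0.0152
```

Run:
```python
from h import *
plan([(.691,.1065,.145,0,.025)])
snap('side','s41',(280,70,420,210),5)
```

```text
t 47.25 p [690.1 104.3 260.9] a -0.09 F [ 0.6 -0.7 -0.8] w 15.2
  call 5 rows [np.float64(0.004), np.float64(-0.011), np.float64(0.579)] yaw -0.001
  end [690.9 106.5 145.1] 0.0
```

View pics/s41.png

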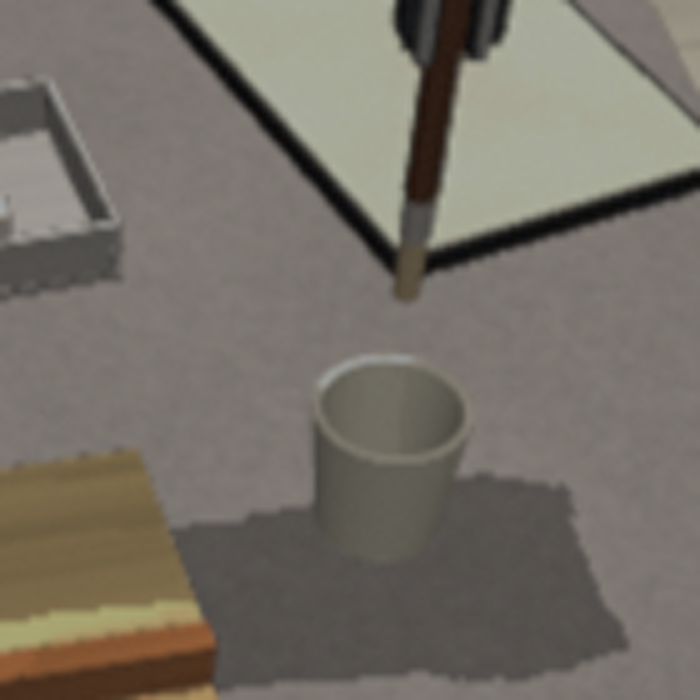

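>>> {"op": "play_rows", "data": {"steps": [{"offset": [0.02,-0.004,0.12],"yaw": 0},{"offset": [0.02,-0.004,0.25],"yaw": 0},{"offset": [0.02,-0.004,0.38],"yaw": 0},{"offset": [0.02,-0.004,0.5],"yaw": 0},{"offset": [0.02,-0.004,0.58],"yaw": 0}]}}

```text
clock: 47.72
position: [0.6934, 0.105, 0.1428]
ee_rot: [[1.0, -0.002, -0.002], [-0.002, -1.0, -0.001], [-0.002, 0.001, -1.0]]
ft_force: [-0.3, 0.8, -0.8]
gripper_width: 0.0148
```

>>> {"op": "play_rows", "data": {"steps": [{"offset": [0,0,0],"yaw": 0},{"offset": [0,0,0],"yaw": 0},{"offset": [0,0,0.0],"yaw": 0},{"offset": [0,0,0],"yaw": 0}]}}

```text
clock: 48.05
position: [0.6949, 0.1065, 0.1468]
ee_rot: [[1.0, -0.0, 0.002], [-0.0, -1.0, 0.0], [0.002, -0.0, -1.0]]
ft_force: [-0.0, -0.3, -0.6]
gripper_width: 0.0149
```

Run:
```python
from h import *
plan([])
snap('side','s42',(280,70,420,210),5)
```

```text
t 48.05 p [694.9 106.5 146.8] a -0.02 F [-0.  -0.3 -0.6] w 14.9
  end [694.9 106.5 146.8] -0.02
```

View pics/s42.png

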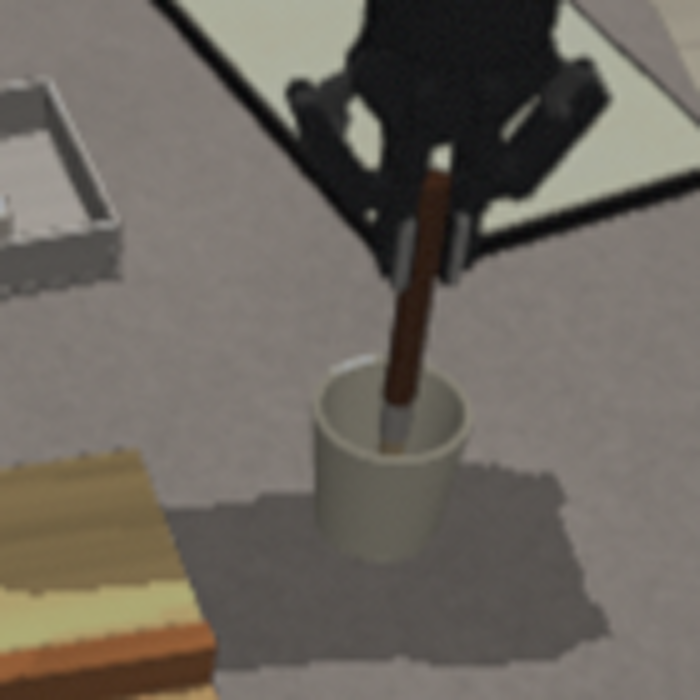

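>>> {"op": "play_rows", "data": {"steps": [{"offset": [0,0,0.03],"yaw": 0},{"offset": [0,0,0.04],"yaw": 0},{"offset": [0,0,0.04],"yaw": 0},{"offset": [0,0,-0.08],"yaw": 0},{"offset": [0,0,-0.25],"yaw": 0}]}}

```text
clock: 48.52
position: [0.6926, 0.1068, 0.193]
ee_rot: [[1.0, 0.0, -0.005], [0.0, -1.0, -0.001], [-0.005, 0.001, -1.0]]
ft_force: [0.1, -1.3, -0.1]
gripper_width: 0.015
```

>>> {"op": "play_rows", "data": {"steps": [{"offset": [0,0,-0.15],"yaw": 0},{"offset": [0,0,-0.25],"yaw": 0},{"offset": [0,0,-0.32],"yaw": 0},{"offset": [0,0,-0.32],"yaw": 0}]}}

```text
clock: 48.85
position: [0.6952, 0.1068, 0.2626]
ee_rot: [[1.0, 0.0, 0.004], [0.0, -1.0, 0.001], [0.004, -0.001, -1.0]]
ft_force: [-0.1, 0.1, 0.2]
gripper_width: 0.0148
```

Run:
```python
from h import *
plan([(.503,.0465,.26,0,.035),(.503,.0465,.20,0,.025)])
```

```text
t 48.85 p [695.2 106.8 262.6] a 0.01 F [-0.1  0.1  0.2] w 14.8
  call 5 rows [np.float64(-0.801), np.float64(0.251), np.float64(0.011)] yaw 0.0
  call 1 rows [np.float64(-0.16), np.float64(0.05), np.float64(0.002)] yaw 0.0
  call 3 rows [np.float64(0.0), np.float64(0.0), np.float64(0.3)] yaw 0.0
  end [503.   46.6 200. ] 0.01
```

>>> {"op": "play_rows", "data": {"steps": [{"offset": [-0.15,0.05,0.0],"yaw": 0},{"offset": [-0.34,0.11,0.0],"yaw": 0},{"offset": [-0.53,0.17,0.0],"yaw": 0},{"offset": [-0.71,0.225,0.0],"yaw": 0},{"offset": [-0.85,0.265,0.0],"yaw": 0}]}}

```text
clock: 49.27
position: [0.5211, 0.0528, 0.2584]
ee_rot: [[1.0, -0.0, -0.002], [-0.0, -1.0, -0.0], [-0.002, 0.0, -1.0]]
ft_force: [1.7, -1.3, 0.0]
gripper_width: 0.0149
```

>>> {"op": "play_rows", "data": {"steps": [{"offset": [-0.08,0.025,0.0],"yaw": 0},{"offset": [-0.112,0.036,0.1],"yaw": 0},{"offset": [-0.112,0.036,0.2],"yaw": 0},{"offset": [-0.112,0.036,0.3],"yaw": 0},{"offset": [-0.112,0.036,0.31],"yaw": 0}]}}

```text
clock: 49.68
position: [0.5, 0.0466, 0.1943]
ee_rot: [[1.0, 0.0, -0.004], [0.0, -1.0, -0.001], [-0.004, 0.001, -1.0]]
ft_force: [-1.0, 0.4, -1.5]
gripper_width: 0.0152
```

>>> {"op": "play_rows", "data": {"steps": [{"offset": [0,0,0],"yaw": 0},{"offset": [0,0,0],"yaw": 0},{"offset": [0,0,0],"yaw": 0}]}}

```text
clock: 49.93
position: [0.5022, 0.0466, 0.198]
ee_rot: [[1.0, 0.0, 0.001], [0.0, -1.0, 0.0], [0.001, -0.0, -1.0]]
ft_force: [0.7, 0.2, 0.6]
gripper_width: 0.0147
```

Run:
```python
from h import *
plan([])
snap('side','s43',(210,90,370,230),5)
```

```text
t 49.93 p [502.2  46.6 198. ] a 0.0 F [0.7 0.2 0.6] w 14.7
  end [502.2  46.6 198. ] 0.0
```

View pics/s43.png

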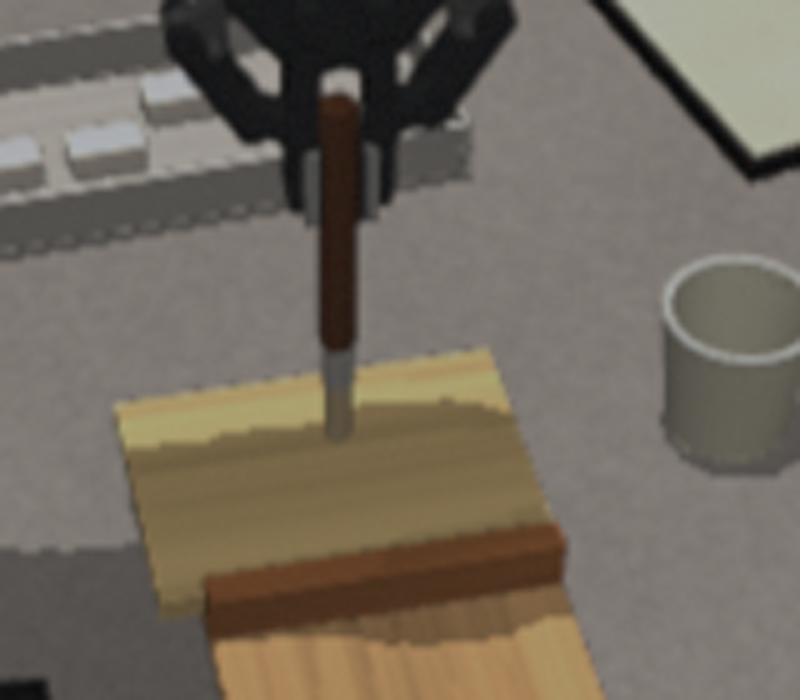

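Run:
```python
from h import *
w=C(-10,69.5); print('centre px',((proj('side',(w[0],w[1],.057))-[210,90]+.4)*5).round())
t=onz('side',(210+338/5-.4,90+438/5-.4),.076); print('tip',t, Cinv(t)); print('tip proj down',((proj('side',(t[0],t[1],.057))-[210,90]+.4)*5).round())
```

```text
centre px [332. 467.]
tip [0.50004787 0.04207521 0.076     ] [-7.63885692 67.59435548]
tip proj down [338. 470.]
```

>>> {"op": "play_rows", "data": {"steps": [{"offset": [-0.01,-0.01,0.03],"yaw": 0},{"offset": [-0.01,-0.01,0.055],"yaw": 0},{"offset": [-0.01,-0.01,0.07],"yaw": 0},{"offset": [-0.01,-0.01,0.075],"yaw": 0},{"offset": [-0.01,-0.01,0.075],"yaw": 0}]}}

```text
clock: 50.4
position: [0.4996, 0.0486, 0.1818]
ee_rot: [[1.0, 0.0, -0.001], [0.0, -1.0, -0.0], [-0.001, 0.0, -1.0]]
ft_force: [-0.3, 0.6, -1.4]
gripper_width: 0.0149
```

>>> {"op": "play_rows", "data": {"steps": [{"offset": [0,0,0.003],"yaw": 0},{"offset": [0,0,0.006],"yaw": 0},{"offset": [0,0,0.006],"yaw": 0}]}}

```text
clock: 50.65
position: [0.4998, 0.0486, 0.181]
ee_rot: [[1.0, 0.0, 0.0], [0.0, -1.0, -0.0], [0.0, 0.0, -1.0]]
ft_force: [-0.2, -0.1, -1.0]
gripper_width: 0.0149
```

>>> {"op": "play_rows", "data": {"steps": [{"offset": [0,0,0.003],"yaw": 0},{"offset": [0,0,0.005],"yaw": 0},{"offset": [0,0,0.005],"yaw": 0}]}}

```text
clock: 50.9
position: [0.5, 0.0486, 0.1803]
ee_rot: [[1.0, 0.0, 0.001], [0.0, -1.0, 0.0], [0.001, -0.0, -1.0]]
ft_force: [-0.3, -0.9, 5.5]
gripper_width: 0.015
```

Run:
```python
from h import *
snap('side','s44',(210,90,370,230),5)
plan([(None,None,.26,0),(.692,-.1598,.26,0,.037)])
```

```text
t 50.95 p [500.   48.6 180.3] a 0.01 F [-1.4 -0.2  5.7] w 14.7
  call 2 rows [np.float64(0.0), np.float64(0.0), np.float64(-0.398)] yaw 0.0
  call 5 rows [np.float64(0.6), np.float64(0.652), np.float64(0.0)] yaw 0.0
  call 3 rows [np.float64(0.36), np.float64(0.39), np.float64(0.0)] yaw 0.0
  end [ 692.1 -159.7  259.9] 0.01
```

>>> {"op": "play_rows", "data": {"steps": [{"offset": [0,0,-0.05],"yaw": 0},{"offset": [0,0,-0.15],"yaw": 0},{"offset": [0,0,-0.28],"yaw": 0},{"offset": [0,0,-0.38],"yaw": 0},{"offset": [0,0,-0.4],"yaw": 0}]}}

```text
clock: 51.37
position: [0.5008, 0.0485, 0.2634]
ee_rot: [[1.0, -0.0, 0.004], [-0.0, -1.0, 0.001], [0.004, -0.001, -1.0]]
ft_force: [0.5, 0.0, -0.4]
gripper_width: 0.0151
```

View pics/s44.png

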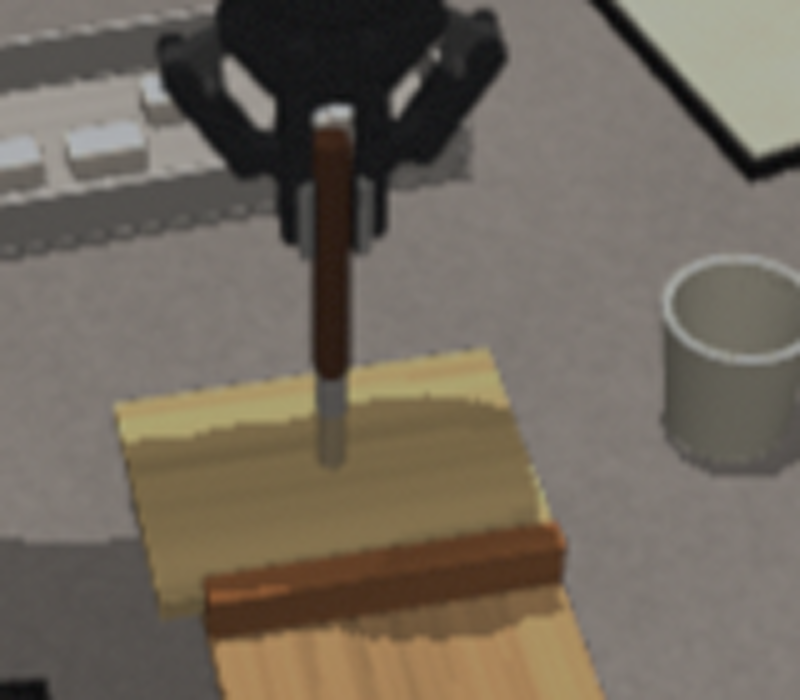

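>>> {"op": "play_rows", "data": {"steps": [{"offset": [0.1,0.109,0],"yaw": 0},{"offset": [0.23,0.25,0],"yaw": 0},{"offset": [0.36,0.391,0],"yaw": 0},{"offset": [0.49,0.532,0],"yaw": 0},{"offset": [0.61,0.663,0],"yaw": 0}]}}

```text
clock: 51.78
position: [0.6228, -0.0857, 0.26]
ee_rot: [[1.0, 0.0, -0.0], [0.0, -1.0, -0.0], [-0.0, 0.0, -1.0]]
ft_force: [0.9, 1.7, 0.4]
gripper_width: 0.0152
```

>>> {"op": "play_rows", "data": {"steps": [{"offset": [0.12,0.13,0],"yaw": 0},{"offset": [0.22,0.24,0],"yaw": 0},{"offset": [0.3,0.325,0],"yaw": 0},{"offset": [0.348,0.379,0],"yaw": 0},{"offset": [0.348,0.379,0],"yaw": 0}]}}

```text
clock: 52.2
position: [0.692, -0.1628, 0.2592]
ee_rot: [[1.0, -0.002, -0.001], [-0.002, -1.0, -0.002], [-0.001, 0.002, -1.0]]
ft_force: [1.2, -0.2, -0.3]
gripper_width: 0.0148
```

>>> {"op": "play_rows", "data": {"steps": [{"offset": [0,0,0],"yaw": 0},{"offset": [0,0,0],"yaw": 0},{"offset": [0,0,0],"yaw": 0}]}}

```text
clock: 52.45
position: [0.6911, -0.1588, 0.2602]
ee_rot: [[1.0, 0.001, -0.0], [0.001, -1.0, 0.0], [-0.0, -0.0, -1.0]]
ft_force: [-0.4, 0.5, -0.2]
gripper_width: 0.0149
```

Run:
```python
from h import *
plan([(.692,-.1598,.26,0),(.692,-.1598,.19,0)])
snap('side','s45',(320,120,460,280),5)
```

```text
t 52.45 p [ 691.1 -158.8  260.2] a 0.06 F [-0.4  0.5 -0.2] w 14.9
  call 1 rows [np.float64(0.004), np.float64(0.005), np.float64(0.001)] yaw 0.001
  call 2 rows [np.float64(0.0), np.float64(0.0), np.float64(0.35)] yaw 0.0
  end [ 691.9 -159.8  190. ] -0.03
```

View pics/s45.png

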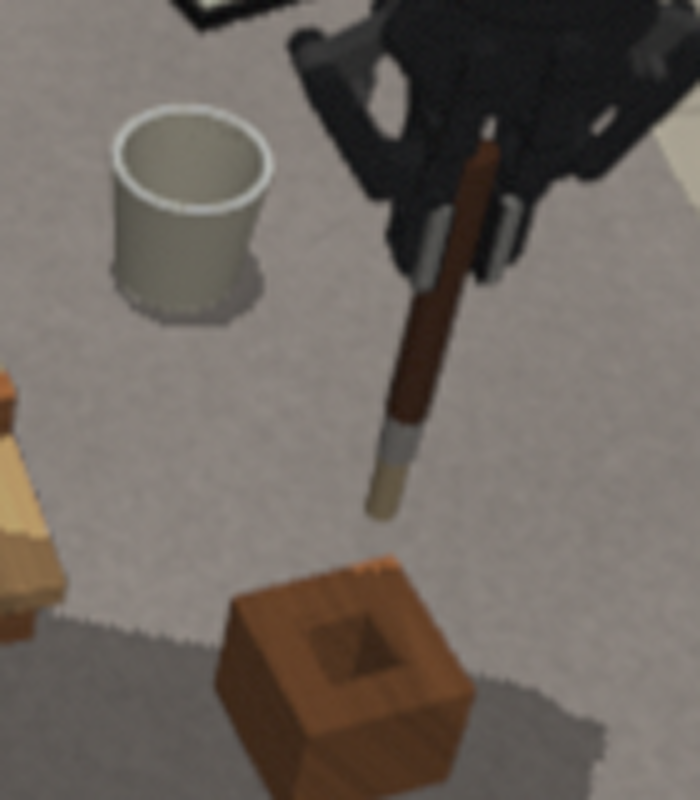

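Run:
```python
from h import *
t=onz('side',(320+382/5-.4,120+515/5-.4),.137); print(t*1000,((proj('side',(t[0],t[1],.06))-[320,120]+.4)*5).round())
h=onz('side',(320+355/5-.4,120+644/5-.4),.06); print(h*1000)
```

```text
[ 688.74862233 -161.15111834  137.        ] [348. 645.]
[ 691.55901869 -160.82193959   60.        ]
```

>>> {"op": "play_rows", "data": {"steps": [{"offset": [0.012,0,0.1],"yaw": 0},{"offset": [0.012,0,0.2],"yaw": 0},{"offset": [0.012,0,0.3],"yaw": 0},{"offset": [0.012,0,0.35],"yaw": 0},{"offset": [0.012,0,0.35],"yaw": 0}]}}

```text
clock: 52.92
position: [0.6928, -0.1588, 0.1881]
ee_rot: [[1.0, 0.001, -0.003], [0.001, -1.0, 0.001], [-0.003, -0.001, -1.0]]
ft_force: [-0.3, 0.3, -0.4]
gripper_width: 0.0149
```

>>> {"op": "play_rows", "data": {"steps": [{"offset": [0,0,0.04],"yaw": 0},{"offset": [0,0,0.08],"yaw": 0},{"offset": [0,0,0.11],"yaw": 0},{"offset": [0,0,0.13],"yaw": 0},{"offset": [0,0,0.13],"yaw": 0}]}}

```text
clock: 53.33
position: [0.6935, -0.1596, 0.1632]
ee_rot: [[1.0, 0.0, -0.001], [0.0, -1.0, 0.0], [-0.001, -0.0, -1.0]]
ft_force: [0.4, -0.0, 0.1]
gripper_width: 0.0146
```

Run:
```python
from h import *
plan([])
snap('side','s46',(320,120,460,280),5)
```

```text
t 53.33 p [ 693.5 -159.6  163.2] a 0.01 F [ 0.4 -0.   0.1] w 14.6
  end [ 693.5 -159.6  163.2] 0.01
```

View pics/s46.png

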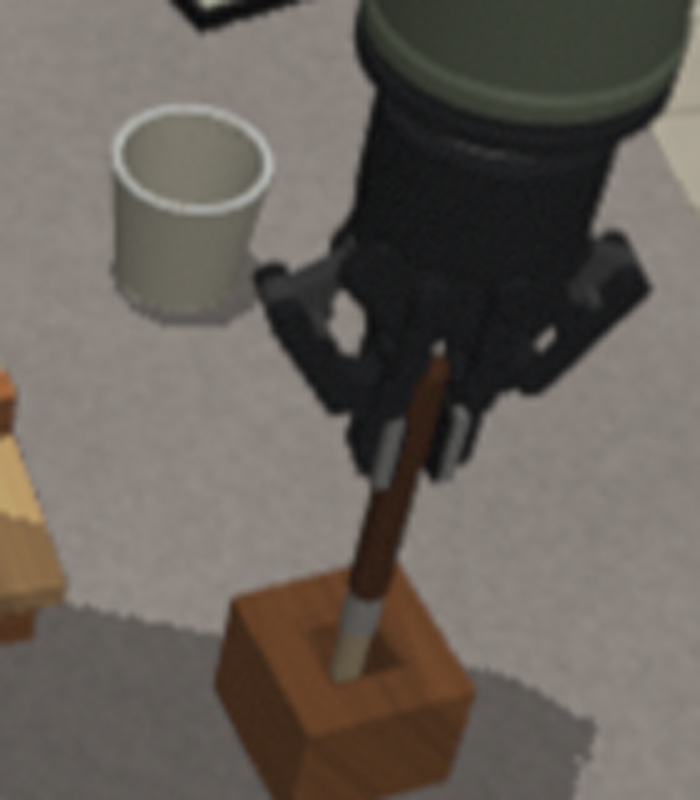

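In the hole. Continue down to just above the floor, then release.

>>> {"op": "play_rows", "data": {"steps": [{"offset": [0,0,0.04],"yaw": 0},{"offset": [0,0,0.08],"yaw": 0},{"offset": [0,0,0.115],"yaw": 0},{"offset": [0,0,0.14],"yaw": 0},{"offset": [0,0,0.14],"yaw": 0}]}}

```text
clock: 53.8
position: [0.6932, -0.1595, 0.1344]
ee_rot: [[1.0, 0.0, -0.002], [0.0, -1.0, 0.0], [-0.002, -0.0, -1.0]]
ft_force: [-0.2, -0.2, 0.1]
gripper_width: 0.0148
```

>>> {"op": "play_rows", "data": {"steps": [{"offset": [0,0,0.003],"yaw": 0},{"offset": [0,0,0.006],"yaw": 0},{"offset": [0,0,0.006],"yaw": 0}]}}

```text
clock: 54.05
position: [0.6939, -0.1598, 0.135]
ee_rot: [[1.0, 0.0, 0.0], [0.0, -1.0, -0.0], [0.0, 0.0, -1.0]]
ft_force: [0.3, -0.1, -0.0]
gripper_width: 0.0148
```

>>> {"op": "play_rows", "data": {"steps": [{"offset": [0,0,0.004],"yaw": 0},{"offset": [0,0,0.005],"yaw": 0},{"offset": [0,0,0.005],"yaw": 0}]}}

```text
clock: 54.3
position: [0.6938, -0.1597, 0.1338]
ee_rot: [[1.0, 0.0, 0.0], [0.0, -1.0, -0.0], [0.0, 0.0, -1.0]]
ft_force: [-0.4, -0.2, -0.1]
gripper_width: 0.0151
```

>>> {"op": "play_rows", "data": {"steps": [{"offset": [0,0,0],"yaw": 0},{"offset": [0,0,0],"yaw": 0},{"offset": [0,0,0],"yaw": 0}], "jaw": 50}}

```text
clock: 54.55
position: [0.6938, -0.1598, 0.1338]
ee_rot: [[1.0, 0.0, 0.0], [0.0, -1.0, -0.0], [0.0, 0.0, -1.0]]
ft_force: [1.5, -0.1, -0.4]
gripper_width: 0.0424
```

>>> {"op": "play_rows", "data": {"steps": [{"offset": [0,0,-0.12],"yaw": 0},{"offset": [0,0,-0.26],"yaw": 0},{"offset": [0,0,-0.42],"yaw": 0},{"offset": [0,0,-0.58],"yaw": 0},{"offset": [0,0,-0.7],"yaw": 0}]}}

```text
clock: 54.97
position: [0.694, -0.16, 0.2767]
ee_rot: [[1.0, 0.0, 0.002], [0.0, -1.0, -0.001], [0.002, 0.001, -1.0]]
ft_force: [0.2, 0.0, -0.3]
gripper_width: 0.0426
```

>>> {"op": "play_rows", "data": {"steps": [{"offset": [-0.15,-0.15,0],"yaw": 0},{"offset": [-0.3,-0.3,0],"yaw": 0},{"offset": [-0.45,-0.45,0],"yaw": 0},{"offset": [-0.6,-0.6,0],"yaw": 0},{"offset": [-0.65,-0.65,0],"yaw": 0}]}}

```text
clock: 55.38
position: [0.5607, -0.0262, 0.2738]
ee_rot: [[1.0, 0.003, -0.001], [0.003, -1.0, 0.002], [-0.001, -0.002, -1.0]]
ft_force: [0.7, 0.4, 0.5]
gripper_width: 0.0426
```

>>> {"op": "play_rows", "data": {"steps": [{"offset": [-0.2,-0.2,0],"yaw": 0},{"offset": [-0.35,-0.4,0],"yaw": 0},{"offset": [-0.35,-0.6,0],"yaw": 0},{"offset": [-0.35,-0.8,0],"yaw": 0},{"offset": [-0.35,-0.9,0],"yaw": 0}]}}

```text
clock: 55.8
position: [0.4926, 0.1529, 0.2744]
ee_rot: [[1.0, 0.001, 0.001], [0.001, -1.0, 0.002], [0.001, -0.002, -1.0]]
ft_force: [1.7, 0.6, -0.4]
gripper_width: 0.0427
```

>>> {"op": "play_rows", "data": {"steps": [{"offset": [0,-0.2,0],"yaw": 0},{"offset": [0,-0.4,0],"yaw": 0},{"offset": [0,-0.6,0],"yaw": 0},{"offset": [0,-0.7,0],"yaw": 0},{"offset": [0,-0.7,0],"yaw": 0}]}}

```text
clock: 56.22
position: [0.4925, 0.2955, 0.2732]
ee_rot: [[1.0, 0.006, -0.001], [0.006, -1.0, 0.001], [-0.001, -0.001, -1.0]]
ft_force: [-0.6, 0.3, -0.1]
gripper_width: 0.0427
```

Run:
```python
from h import *
plan([])
snap('side','s47');snap('top','t47')
snap('side','s48',(355,190,425,290),6)
```

```text
t 56.22 p [492.5 295.5 273.2] a 0.36 F [-0.6  0.3 -0.1] w 42.7
  end [492.5 295.5 273.2] 0.36
```

View pics/s47.png

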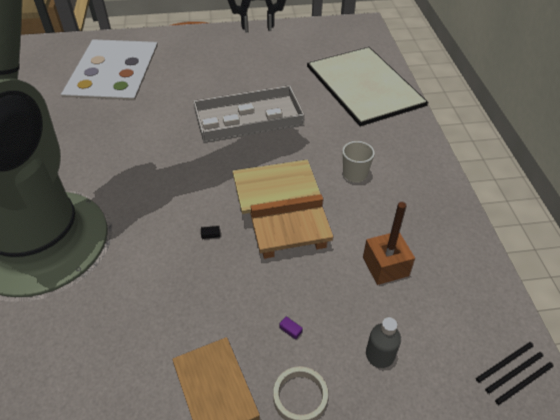

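View pics/t47.png

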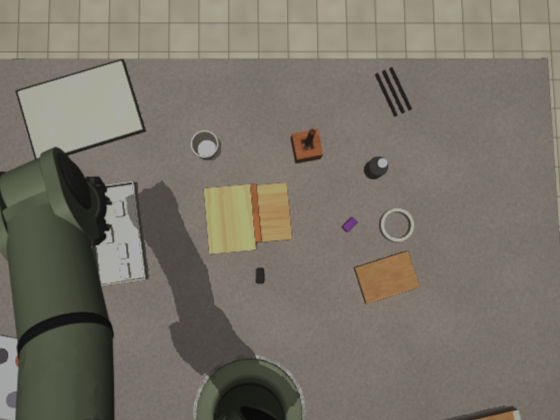

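View pics/s48.png

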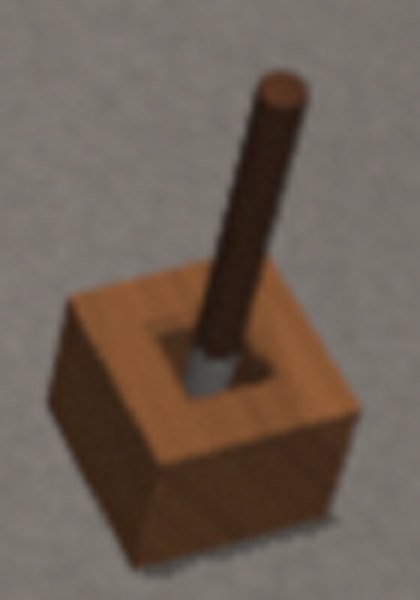

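Run:
```python
from h import *
snap('side','s49',(180,80,340,150),4)
```

```text
(no output)
```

View pics/s49.png

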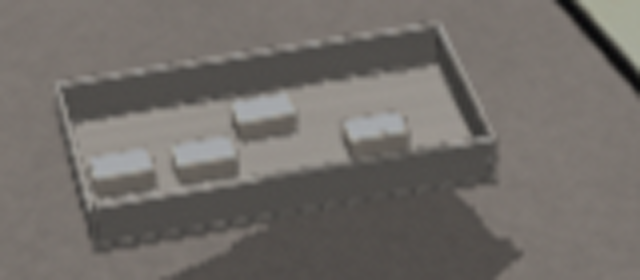

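All four erasers are lying flat in the tray. One was shifted a few centimetres, but it is still inside.

Run:
```python
from h import *
print(job_done())
```

```text
the job is handed in; nothing more can be done
None
```

The job is done and handed in at about 56 s; it returned no verdict.

- **Erasers:** The four present, two on the panel and two on the +y shelf, are in the tray. One was knocked a few centimetres during the run but stayed inside. I left the black and purple look-alikes alone.
- **Panel:** I levered it up by its outer edge against the rail, gripped it upright and carried it over the rail. Then I lowered it on one fingertip until it lay flat. The last pictures show it flat against the rail, bare back up.
- **Brush:** The tip went down inside the pot to about 17 mm above the table by my estimate. I dabbed it once at about 5.5 N; the tip landed within about a pixel of the panel's computed middle. It is standing in its holder again.

In the last pictures the pot is upright, and the bottle, tape roll and pastel box look untouched. The gripper was clear of everything at hand-in, and the wrist forces I read stayed below about 20 N. The two cameras disagreed by a few millimetres, so I relied on contact for the rail position and on the pictures for the dab and the return to the holder. No check failed.

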